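# Log the water polisher and hang its spent cartridges to drain

## Robot

A 6-joint arm with a two-finger parallel gripper is mounted at the origin on a cart in front of the work surface, level with it; the furniture and walls round the work are solid. World frame = base frame: x ahead of the robot, y to its left, z up, the work surface at z = 0. Lengths are in m, angles in rad, forces in N, time in s.
With the tool pointing down it reaches from about 0.35 to 0.975 m from the base axis. Payload 4.9 kg.
Tool frame: the origin (TCP) lies on the mounting face of the last link; the fingertips stand 173 mm ahead of it and the grasp point (between the pads) lies 155 mm ahead of it; x points along the fingers, z is the direction in which the jaws open and shut, and the axes are right-handed (so a half turn about x gives the same grasp; the last joint's range is limited). The gripper opens to 85 mm and grips with 20 to 120 N. Pads are 22 mm wide; open, the fingers measure 114 mm over their backs; the gripper's body (76 mm by 85 mm) begins 54 mm behind the grasp point. The pads swing forward as they close: fully open they stand 13 mm farther back than shut.
Start: joints at [-1.297, 0.053, 1.613, -0, 1.476, -0.119], TCP at [0.239, -0.577, 0.405] pointing down, gripper open.
Joint ranges: [-3.01, 3.01], [-1.01, 2.22], [0.06, 2.58], [-1.02, 4.17], [0.09, 2.62], [-3.14, 3.14]. Speed limits (rad/s): [2.57, 2.57, 3.14, 3.14, 3.14, 3.14].

## Interface

Orientations are given as a rotation vector (axis times angle).
In Python, from station import get_obs, get_image, get_calibration, finish_job, look_for, masks_of, tip_of gives the robot as it stands.
- The arm moves only by the tool carry_out, never from a script. Its argument "increments" is a list of rows, each a list of 3 entries, a list of its own where there are three numbers: the turn, a rotation vector about the world's x, y, z in units of 0.1 rad (1.0 is 0.1 rad), then the shift along the world's x, y, z in units of 20 mm (1.0 is 20 mm), then the opening, from 0 (shut) to 1 (fully open). A call has 1 to 8 rows; each row shifts and turns the pose as measured when the row begins; what a row does not reach is not made up. A row lasts 1/10 s, in which the tool goes at most 50 mm and 8.59 degrees, less where a joint would pass 70% of its speed; a pose out of reach is approached as far as the arm can. A call with a number of a shift or a turn outside -1 to 1 is refused whole. A call with a gripper value outside its range is refused whole. The fingers move at their own pace and stop on an object; "squeeze" is the grip in N (left out, the last holds). Time passes only in rows, so rows that do not move let the fingers close. It gives the time, the measured TCP pose, the force and the opening at its end, in the units of the state.
- get_obs(): the state, without advancing time (a new reading comes with each control period).
- get_image(name): name is "scene" or "top" or "wrist"; returns (picture, depth): 400x640x3 uint8, blue, green, red; 400x640 float32, m along the optical axis (not along the pixel's ray), 0 where there is no reading.
- get_calibration(name): a dict with "fx", "fy", "cx", "cy" (pixels), "position" and "orientation" of the camera in the world. Camera axes: x right, y down, z forward; pixel columns grow to the right and rows downward; lengths in m; the calibration is good to about 2 mm. A picture is of the moment at which its call begins: read the wrist's pose just before it. get_calibration takes no time and is no camera call; for the wrist camera it gives the pose at the moment of the call.
- finish_job(): hands the job in, once; it reports no verdict.
Trained networks look in the newest picture that a camera, given by its name, has taken for a name from the list of things; names that differ only in an ending like _2 or _b are one class to them, and where a whole thing is asked for, a point or a joint stands for the part that bears it (a point fixed in the world has none). Each returns a list of dicts, best first, with "p" (0 to 1); they miss things now and then, are a little off and sometimes report something else, mostly with a low value. They report only what shows in the picture. A call takes as long as a camera call.
- look_for(camera, query): "centre" ([column, row] in pixels, amid what is visible of it).
- masks_of(camera, query): "region" (400x640 bool, what is visible of it) and "centre" ([column, row] in pixels, amid what is visible of it).
- tip_of(camera, query): "centre" ([column, row] in pixels: a listed point, or the origin of a listed thing).
The state is a dict: "t": time; "q": joint angles; "dq": joint speeds; "effort": joint torques, N m; "tool_pos": TCP position; "tool_rot": TCP orientation; "contact_force": force on the tool from outside, world axes, zero at the start; "wrist_torque": the same for the moment, N m; "opening": finger opening in m.
Only numpy, scipy, OpenCV 4.12 (cv2) and the standard library are available. Lean on these libraries where they do the work, as an engineer would, in place of code of your own. Each camera call takes 0.05 s, during which the arm holds its last target.

## Task

The water polisher's spent filter cartridges are due out. While all are still snapped in, hold the hand scanner steady and square in front of the label on the polisher's front for a good second to book them out; then pinch each cartridge's two side catches together, draw it straight up and hang it by its handle to drain, each on a hook of its own on the drip rack. When all are hanging, hold the scanner likewise in front of the label at the rack's foot to start the draining time, and lay it back flat along the middle of its charging pad; leave the bottles standing where they are.

Things in the scene. Friction and masses are not known exactly. Their poses are not given: they have to be found in the camera images.
- polisher: bench water polisher, a fixed white unit 116 mm (x) x 303 mm (y) x 72 mm high with a grey top plate, origin under the middle of its bay part, x axis pointing to its back; three bays side by side along y at y = -76, 0 and +76 mm, some of them holding a cartridge whose axes are parallel to the polisher's (catches to front and back); a control housing 52 mm wide and 92 mm high at its +y end
- scan_label (a point): centre of the white bar-pattern label, 66 x 36 mm, on the polisher's upright front face, 40 mm above the bench; axes as the polisher's, so x points into the face, y along the label, z up
- cartridge_a: spent filter cartridge, 99 mm tall, 0.25 kg, snapped upright into the polisher: round white canister 42 mm across, head 57 x 46 mm, grey handle on top, two grey sprung catches (upright plates 26 mm wide, on its +x and -x sides). Squeezed, both run 6 mm straight in to a stop, against 2.5 rising to 5.5 N each, and free it; it must then rise 60 mm to come clear. Origin under its middle, z up. None if absent
- cartridge_b: spent filter cartridge, 99 mm tall, 0.25 kg, snapped upright into the polisher: round white canister 42 mm across, head 57 x 46 mm, grey handle on top, two grey sprung catches (upright plates 26 mm wide, on its +x and -x sides). Squeezed, both run 6 mm straight in to a stop, against 2.5 rising to 5.5 N each, and free it; it must then rise 60 mm to come clear. Origin under its middle, z up. None if absent
- cartridge_c: spent filter cartridge, 99 mm tall, 0.25 kg, snapped upright into the polisher: round white canister 42 mm across, head 57 x 46 mm, grey handle on top, two grey sprung catches (upright plates 26 mm wide, on its +x and -x sides). Squeezed, both run 6 mm straight in to a stop, against 2.5 rising to 5.5 N each, and free it; it must then rise 60 mm to come clear. Origin under its middle, z up. None if absent
- cartridge_a_grip (a point): point on the cartridge's axis 84 mm above its underside, midway between its catches' finger faces (57 mm over them, 45 mm squeezed; bare from 20 mm below to 12 mm above this point). Docked, it is 99 mm above the bench, the polisher's top plate 72 mm. Handle: frame in the x-z plane, opening 26 mm wide, from 18 mm below to 9 mm above this point (5 mm at its sides: the 6 mm bar is arched), 12 mm deep along y; a hook enters along y
- cartridge_b_grip (a point): point on the cartridge's axis 84 mm above its underside, midway between its catches' finger faces (57 mm over them, 45 mm squeezed; bare from 20 mm below to 12 mm above this point). Docked, it is 99 mm above the bench, the polisher's top plate 72 mm. Handle: frame in the x-z plane, opening 26 mm wide, from 18 mm below to 9 mm above this point (5 mm at its sides: the 6 mm bar is arched), 12 mm deep along y; a hook enters along y
- cartridge_c_grip (a point): point on the cartridge's axis 84 mm above its underside, midway between its catches' finger faces (57 mm over them, 45 mm squeezed; bare from 20 mm below to 12 mm above this point). Docked, it is 99 mm above the bench, the polisher's top plate 72 mm. Handle: frame in the x-z plane, opening 26 mm wide, from 18 mm below to 9 mm above this point (5 mm at its sides: the 6 mm bar is arched), 12 mm deep along y; a hook enters along y
- rack_label (a point): centre of the bar-pattern label, 52 x 30 mm, on a small upright plate at the middle of the drip rack's front edge (plate 56 mm wide, from 10 to 44 mm above the bench; label centre 27 mm up, 69 mm in front of the rack's origin); axes as the rack's: x points into its face, y along it, z up
- drip_rack: fixed steel drip rack: tray 130 mm (x) x 330 mm (y), 14 mm high; towards its back two posts carry a level bar along y, 135 mm up, with three hooks pointing to -x, the front. Origin under the middle of the tray
- hook_0 (a point): hook 0 of the rack's three (at its +y end), 105 mm apart: the place on top of its rod where the underside of a handle hangs, 138 mm above the bench. Rod 7 mm thick, level, along the rack's x axis; 30 to 42 mm towards -x of this point its end turns up, to 7 mm above the rod's top; the bar that carries it is 38 mm towards +x. Axes as the rack's
- hook_1 (a point): hook 1 of the rack's three (the middle one), 105 mm apart: the place on top of its rod where the underside of a handle hangs, 138 mm above the bench. Rod 7 mm thick, level, along the rack's x axis; 30 to 42 mm towards -x of this point its end turns up, to 7 mm above the rod's top; the bar that carries it is 38 mm towards +x. Axes as the rack's
- hook_2 (a point): hook 2 of the rack's three (at its -y end), 105 mm apart: the place on top of its rod where the underside of a handle hangs, 138 mm above the bench. Rod 7 mm thick, level, along the rack's x axis; 30 to 42 mm towards -x of this point its end turns up, to 7 mm above the rod's top; the bar that carries it is 38 mm towards +x. Axes as the rack's
- scanner: the hand scanner as a whole (0.16 kg), origin at the centre of its underside
- scanner_mid (a point): middle of the hand scanner's grey grip, 15 mm above its underside: bar-shaped, lying flat, 142 mm long along x, reading window at the +x end, 71 mm from this point; grip 36 mm wide and 30 mm high from 70 mm behind to 26 mm ahead of this point, head in front of that 48 mm wide, 34 mm high. It reads by itself
- scan_spot (a point): where the scanner reads: a point straight ahead of its window, 59 mm off the window and 130 mm ahead of scanner_mid (2 mm higher), axes as the scanner's; it reads a label that lies 25 to 90 mm off the window
- pad_top (a point): centre of the top of the fixed flat white charging pad with a dark inlay, 120 mm (x) x 64 mm, 8 mm thick, flat: the scanner's resting place, scanner lengthwise on it
- amber_bottle: bystander: amber bottle, 58 mm across, 126 mm tall, origin under its middle
- buffer_bottle: bystander: white-capped bottle, 53 mm across, 118 mm tall, origin under its middle
- wash_bottle: bystander: white wash bottle with a bent spout, 238 mm tall, origin at its underside

How it is judged:
On the way, in this order (a step that is already met when the one before it is completed fails the run):
1. the scanner is held steady in front of the polisher's label for a second, with every cartridge still snapped in its bay (x of scan_spot in the frame of scan_label between -0.035 and 0.035 m and y of scan_spot in the frame of scan_label between -0.018 and 0.018 m and z of scan_spot in the frame of scan_label between -0.013 and 0.013 m and angle between the x axis of scanner_mid and the x axis of scan_label, either way round below 0.2 rad and linear speed of scanner below 0.03 m/s and z of each of cartridge_a_grip, cartridge_b_grip, cartridge_c_grip in the frame of polisher below 0.104 m and distance between each of cartridge_a_grip, cartridge_b_grip, cartridge_c_grip and polisher below 0.16 m), for 1 s.
2. the scanner is held steady in front of the rack's label for a second, with every cartridge hanging by its handle on a hook (x of scan_spot in the frame of rack_label between -0.035 and 0.035 m and y of scan_spot in the frame of rack_label between -0.018 and 0.018 m and z of scan_spot in the frame of rack_label between -0.013 and 0.013 m and angle between the x axis of scanner_mid and the x axis of rack_label, either way round below 0.2 rad and linear speed of scanner below 0.03 m/s and ((x of cartridge_a_grip in the frame of hook_0 between -0.036 and 0.036 m and y of cartridge_a_grip in the frame of hook_0 between -0.02 and 0.02 m and z of cartridge_a_grip in the frame of hook_0 between -0.017 and -0.003 m) or (x of cartridge_a_grip in the frame of hook_1 between -0.036 and 0.036 m and y of cartridge_a_grip in the frame of hook_1 between -0.02 and 0.02 m and z of cartridge_a_grip in the frame of hook_1 between -0.017 and -0.003 m) or (x of cartridge_a_grip in the frame of hook_2 between -0.036 and 0.036 m and y of cartridge_a_grip in the frame of hook_2 between -0.02 and 0.02 m and z of cartridge_a_grip in the frame of hook_2 between -0.017 and -0.003 m)) and angle between each of cartridge_a_grip, cartridge_b_grip, cartridge_c_grip's own z axis and vertical below 0.3 rad and linear speed of each of cartridge_a, cartridge_b, cartridge_c below 0.05 m/s and ((x of cartridge_b_grip in the frame of hook_0 between -0.036 and 0.036 m and y of cartridge_b_grip in the frame of hook_0 between -0.02 and 0.02 m and z of cartridge_b_grip in the frame of hook_0 between -0.017 and -0.003 m) or (x of cartridge_b_grip in the frame of hook_1 between -0.036 and 0.036 m and y of cartridge_b_grip in the frame of hook_1 between -0.02 and 0.02 m and z of cartridge_b_grip in the frame of hook_1 between -0.017 and -0.003 m) or (x of cartridge_b_grip in the frame of hook_2 between -0.036 and 0.036 m and y of cartridge_b_grip in the frame of hook_2 between -0.02 and 0.02 m and z of cartridge_b_grip in the frame of hook_2 between -0.017 and -0.003 m)) and ((x of cartridge_c_grip in the frame of hook_0 between -0.036 and 0.036 m and y of cartridge_c_grip in the frame of hook_0 between -0.02 and 0.02 m and z of cartridge_c_grip in the frame of hook_0 between -0.017 and -0.003 m) or (x of cartridge_c_grip in the frame of hook_1 between -0.036 and 0.036 m and y of cartridge_c_grip in the frame of hook_1 between -0.02 and 0.02 m and z of cartridge_c_grip in the frame of hook_1 between -0.017 and -0.003 m) or (x of cartridge_c_grip in the frame of hook_2 between -0.036 and 0.036 m and y of cartridge_c_grip in the frame of hook_2 between -0.02 and 0.02 m and z of cartridge_c_grip in the frame of hook_2 between -0.017 and -0.003 m))), for 1 s.
At the end, for the whole second after the job is handed in: every cartridge that was in the polisher hangs at rest by its handle on a hook of the drip rack, upright within 0.3 rad, and the scanner lies flat and still on its charging pad, within 20 mm of the pad's middle and 0.25 rad of its length (horizontal distance between scanner_mid and pad_top below 0.02 m and z of scanner_mid in the frame of pad_top between 0.01 and 0.02 m and angle between the x axis of scanner_mid and the x axis of pad_top, either way round below 0.25 rad and angle between scanner_mid's own z axis and vertical below 0.1 rad and linear speed of scanner below 0.02 m/s and ((x of cartridge_a_grip in the frame of hook_0 between -0.036 and 0.036 m and y of cartridge_a_grip in the frame of hook_0 between -0.02 and 0.02 m and z of cartridge_a_grip in the frame of hook_0 between -0.017 and -0.003 m) or (x of cartridge_a_grip in the frame of hook_1 between -0.036 and 0.036 m and y of cartridge_a_grip in the frame of hook_1 between -0.02 and 0.02 m and z of cartridge_a_grip in the frame of hook_1 between -0.017 and -0.003 m) or (x of cartridge_a_grip in the frame of hook_2 between -0.036 and 0.036 m and y of cartridge_a_grip in the frame of hook_2 between -0.02 and 0.02 m and z of cartridge_a_grip in the frame of hook_2 between -0.017 and -0.003 m)) and angle between each of cartridge_a_grip, cartridge_b_grip, cartridge_c_grip's own z axis and vertical below 0.3 rad and linear speed of each of cartridge_a, cartridge_b, cartridge_c below 0.05 m/s and ((x of cartridge_b_grip in the frame of hook_0 between -0.036 and 0.036 m and y of cartridge_b_grip in the frame of hook_0 between -0.02 and 0.02 m and z of cartridge_b_grip in the frame of hook_0 between -0.017 and -0.003 m) or (x of cartridge_b_grip in the frame of hook_1 between -0.036 and 0.036 m and y of cartridge_b_grip in the frame of hook_1 between -0.02 and 0.02 m and z of cartridge_b_grip in the frame of hook_1 between -0.017 and -0.003 m) or (x of cartridge_b_grip in the frame of hook_2 between -0.036 and 0.036 m and y of cartridge_b_grip in the frame of hook_2 between -0.02 and 0.02 m and z of cartridge_b_grip in the frame of hook_2 between -0.017 and -0.003 m)) and ((x of cartridge_c_grip in the frame of hook_0 between -0.036 and 0.036 m and y of cartridge_c_grip in the frame of hook_0 between -0.02 and 0.02 m and z of cartridge_c_grip in the frame of hook_0 between -0.017 and -0.003 m) or (x of cartridge_c_grip in the frame of hook_1 between -0.036 and 0.036 m and y of cartridge_c_grip in the frame of hook_1 between -0.02 and 0.02 m and z of cartridge_c_grip in the frame of hook_1 between -0.017 and -0.003 m) or (x of cartridge_c_grip in the frame of hook_2 between -0.036 and 0.036 m and y of cartridge_c_grip in the frame of hook_2 between -0.02 and 0.02 m and z of cartridge_c_grip in the frame of hook_2 between -0.017 and -0.003 m))); the robot touches nothing.
It fails at once if the amber bottle is moved by more than 40 mm or tipped (distance of amber_bottle from where it was at the start of the episode above 0.04 m or angle between amber_bottle's own z axis and vertical above 0.5 rad).
It fails at once if the buffer bottle is moved by more than 40 mm or tipped (distance of buffer_bottle from where it was at the start of the episode above 0.04 m or angle between buffer_bottle's own z axis and vertical above 0.5 rad).
It fails at once if the wash bottle is moved by more than 40 mm or tipped (distance of wash_bottle from where it was at the start of the episode above 0.04 m or angle between wash_bottle's own z axis and vertical above 0.5 rad).
Of cartridge_a, cartridge_b, cartridge_c only 2 to 3 are there at a start; the rules pass over those that are not, and their reading is None.
At some moment in a run one of scanner may be knocked a few centimetres aside while the robot is not near it.
Once in a run the grip may slacken for a moment while it holds something.
It also fails if it takes over 210 s, if anything falls off the work surface, if the arm or the gripper's body presses on something with over 40 N, if the wrist force passes 120 N, or if a joint passes its speed limit or range.

## Working session

There is one attempt and no reset: what is moved stays moved. The work goes in short steps, Python scripts to look and compute and a tool call to move; the robot and the scene stay as the last step left them, time stands still between calls to the robot, and variables do not carry over. Pictures are saved under pics/ and viewed, and the job is handed in when it is done.

Besides the shell and the picture viewer there is one more tool, called after "Emit:" by a JSON object that holds its "op" and its "data". carry_out: Moves the arm, as the interface text tells. Shifts and turns lie within -1 to 1; 1 stands for 20 mm of shift or 0.1 rad of turn. Its arguments: {"type":"object","properties":{"increments":{"type":"array","items":{"type":"array"}},"squeeze":{"type":"number"}},"required":["increments"]}

```bash
ls; mkdir -p pics
python3 - <<'E'
from station import *
import cv2
o=get_obs();print(o)
for n in ["scene","top","wrist"]:
    im,d=get_image(n);cv2.imwrite(f"pics/{n}0.png",im);print(n,get_calibration(n))
E
```

```text
pics
{'t': 0.0, 'q': array([-1.29697854e+00,  5.33498556e-02,  1.61429800e+00,  2.47497259e-05,
        1.47600015e+00, -1.19008765e-01]), 'dq': array([ 0.00021355,  0.00021978, -0.00055287, -0.00018627,  0.00225422,
        0.00046327]), 'effort': array([-2.49384408e-03, -3.93686485e+01, -3.70178998e+01, -2.30088754e-04,
        7.09865824e-03,  1.56256554e-07]), 'tool_pos': array([ 0.23917482, -0.5771328 ,  0.40346461]), 'tool_rot': array([ 0.91647873,  1.37139491, -0.91424547]), 'contact_force': array([-0.84022164, -0.6389303 ,  0.16468687]), 'wrist_torque': array([ 0.02353175,  0.05358464, -0.0009604 ]), 'opening': 0.08537328858733152}
scene {'fx': 494.1856098247188, 'fy': 494.1856098247188, 'cx': 317.43251310236303, 'cy': 209.21395998759786, 'position': array([-0.11500401,  1.29760342,  1.07200693]), 'orientation': array([-0.63756819,  2.51707962, -1.34398794])}
top {'fx': 418.1249770654138, 'fy': 418.1249770654138, 'cx': 329.2359934399535, 'cy': 202.1134957790059, 'position': array([0.25340202, 0.04711879, 1.5312824 ]), 'orientation': array([-2.1606717 ,  2.05015899, -0.22703674])}
wrist {'fx': 285.08444033655815, 'fy': 285.08444033655815, 'cx': 315.80035722526884, 'cy': 202.97563205401633, 'position': array([ 0.31569754, -0.54481421,  0.37244811]), 'orientation': array([ 2.37738385, -1.58759667, -0.26557755])}
```

View pics/scene0.png

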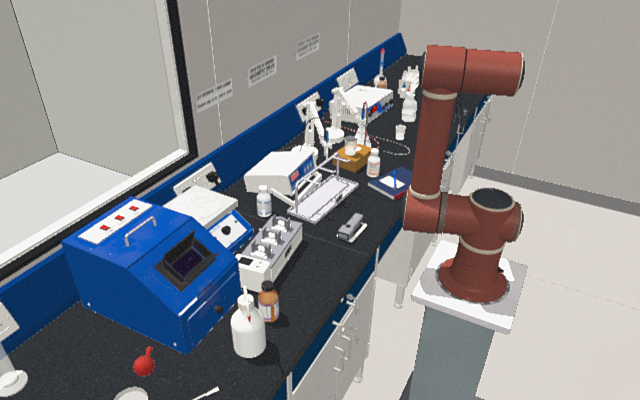

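View pics/top0.png

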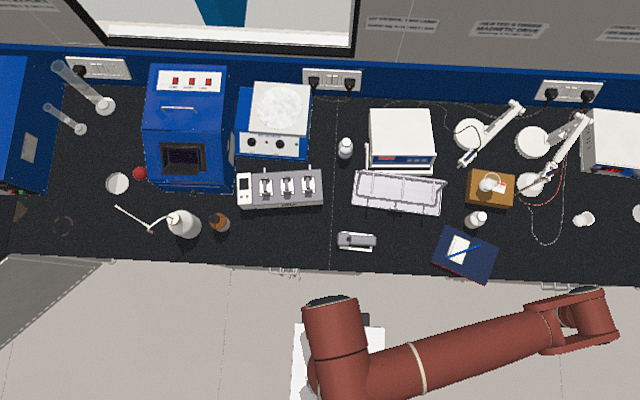

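View pics/wrist0.png

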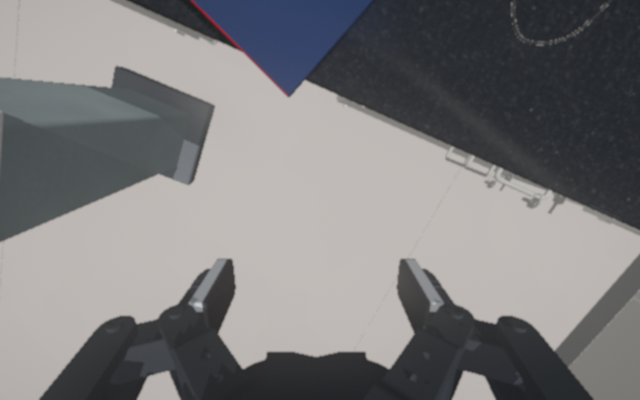

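```bash
cat > h.py <<'E'
from station import *
import numpy as np, cv2
from scipy.spatial.transform import Rotation as R
def ray(cal,px):
    d=np.array([(px[0]-cal['cx'])/cal['fx'],(px[1]-cal['cy'])/cal['fy'],1.0])
    return R.from_rotvec(cal['orientation']).as_matrix()@d
def at_z(cal,px,z):
    r=ray(cal,px);p=cal['position'];return p+r*(z-p[2])/r[2]
def proj(cal,p):
    c=R.from_rotvec(cal['orientation']).as_matrix().T@(np.asarray(p)-cal['position'])
    return np.array([cal['fx']*c[0]/c[2]+cal['cx'],cal['fy']*c[1]/c[2]+cal['cy']])
def cloud(cal,d):
    v,u=np.mgrid[0:400,0:640]
    c=np.stack([(u-cal['cx'])/cal['fx']*d,(v-cal['cy'])/cal['fy']*d,d],-1)
    return c@R.from_rotvec(cal['orientation']).as_matrix().T+cal['position']
def tri(obs):
    A=np.zeros((3,3));b=np.zeros(3)
    for cal,px in obs:
        r=ray(cal,px);r/=np.linalg.norm(r);M=np.eye(3)-np.outer(r,r);A+=M;b+=M@cal['position']
    return np.linalg.solve(A,b)
def tool():
    o=get_obs();return o['tool_pos'],R.from_rotvec(o['tool_rot']).as_matrix(),o
E
python3 - <<'E'
from h import *
import pickle
Z=dict(polisher=0,scan_label=.04,cartridge_a=.015,cartridge_a_grip=.099,rack_label=.027,drip_rack=0,hook_0=.138,hook_1=.138,hook_2=.138,scanner=.008,scanner_mid=.023,scan_spot=.025,pad_top=.008,amber_bottle=0,buffer_bottle=0,wash_bottle=0)
for c in ["top","scene"]:
    get_image(c);cal=get_calibration(c)
    for n,z in Z.items():
        for r in tip_of(c,n):
            if r['p']>.2: print(c,n,round(r['p'],2),np.round(r['centre'],1),np.round(at_z(cal,r['centre'],z),3))
E
```

```text
top polisher 0.73 [286. 191.] [0.625 0.224 0.   ]
top scan_label 0.84 [288.2 203. ] [0.57  0.208 0.04 ]
top scan_label 0.7 [358.6 238.1] [ 0.455 -0.053  0.04 ]
top cartridge_a 0.73 [305.3 188.1] [0.636 0.151 0.015]
top cartridge_a 0.7 [287.  192.3] [0.616 0.218 0.015]
top cartridge_a 0.57 [265.9 194. ] [0.605 0.296 0.015]
top cartridge_a_grip 0.7 [308.4 183.6] [0.632 0.135 0.099]
top cartridge_a_grip 0.43 [434.7 189.3] [ 0.635 -0.312  0.099]
top drip_rack 0.74 [307.5 186.9] [0.645 0.144 0.   ]
top drip_rack 0.56 [394.1 191.5] [ 0.644 -0.183  0.   ]
top hook_0 0.9 [370.8 182.4] [ 0.637 -0.082  0.138]
top hook_0 0.67 [402.6 183.9] [ 0.638 -0.191  0.138]
top hook_1 0.9 [370.8 182.4] [ 0.637 -0.082  0.138]
top hook_1 0.67 [402.6 183.9] [ 0.638 -0.191  0.138]
top hook_2 0.9 [370.8 182.4] [ 0.637 -0.082  0.138]
top hook_2 0.67 [402.6 183.9] [ 0.638 -0.191  0.138]
top scanner 0.84 [355.9 240.1] [ 0.452 -0.046  0.008]
top scanner_mid 0.89 [357.1 241.9] [ 0.443 -0.05   0.023]
top pad_top 0.64 [355.6 242.1] [ 0.444 -0.045  0.008]
top amber_bottle 0.86 [223.2 224.2] [0.486 0.447 0.   ]
top buff
[... 880 characters left out ...]
-0.313  0.138]
scene hook_2 0.86 [322.6 171. ] [ 0.633 -0.171  0.138]
scene hook_2 0.66 [321.5 197.3] [ 0.55  -0.004  0.138]
scene scanner 0.88 [349.6 232.5] [ 0.444 -0.026  0.008]
scene scanner_mid 0.65 [350.9 226.3] [ 0.448 -0.044  0.023]
scene scanner_mid 0.64 [245.7 348.9] [0.46  0.6   0.023]
scene scanner_mid 0.57 [338.7 199.4] [ 0.566 -0.183  0.023]
scene scan_spot 0.73 [334.8 241.4] [0.459 0.067 0.025]
scene pad_top 0.6 [310.4 177.3] [ 0.757 -0.302  0.008]
scene pad_top 0.42 [351.4 231.1] [ 0.442 -0.037  0.008]
scene amber_bottle 0.76 [270.2 315.4] [0.481 0.448 0.   ]
scene buffer_bottle 0.71 [371.4 177.7] [ 0.533 -0.439  0.   ]
scene wash_bottle 0.95 [250.9 349.5] [0.459 0.58  0.   ]
```

Run:
```python
import cv2
im=cv2.imread('pics/top0.png');cv2.imwrite('pics/top0z.png',cv2.resize(im[125:265,150:450],None,fx=2.6,fy=2.6,interpolation=cv2.INTER_CUBIC))
im=cv2.imread('pics/scene0.png');cv2.imwrite('pics/scene0z.png',cv2.resize(im[140:320,220:440],None,fx=3.3,fy=3.3,interpolation=cv2.INTER_CUBIC))
```

```text
(no output)
```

View pics/top0z.png

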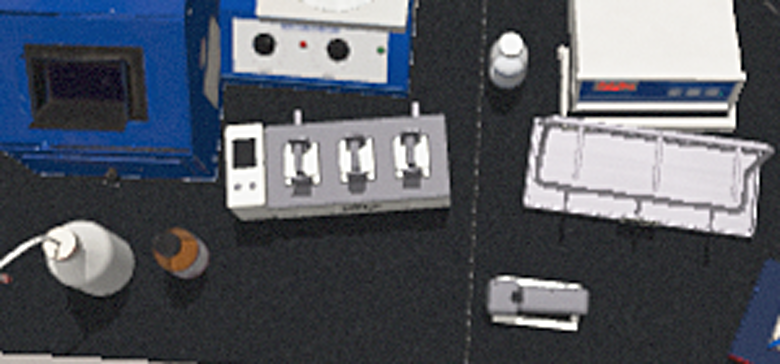

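View pics/scene0z.png

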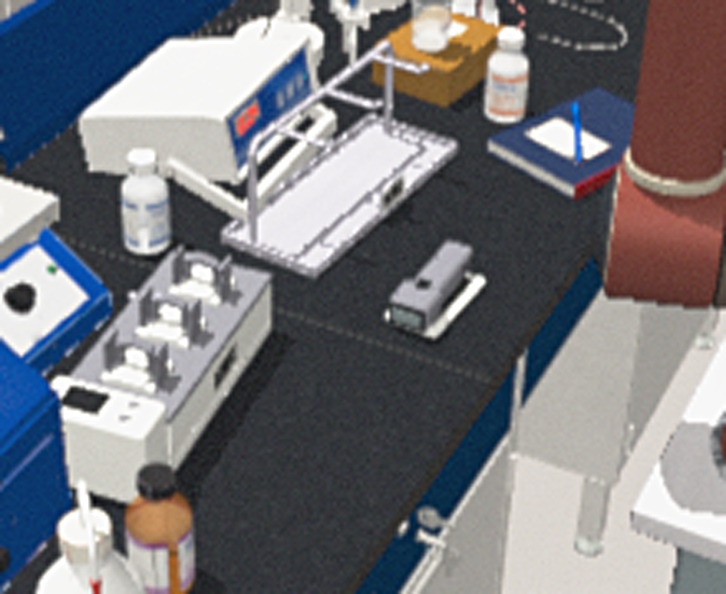

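```bash
cat >> h.py <<'E'
def Rdown(yaw):
    # jaw axis (tool z) at heading yaw, tool x down
    z=np.array([np.cos(yaw),np.sin(yaw),0]);x=np.array([0,0,-1.]);y=np.cross(z,x);return np.stack([x,y,z],1)
def goto(p,yaw=None,off=.155):
    """p: grasp-point target; prints delta in units"""
    tp,tr,o=tool()
    g=tp+tr[:,0]*off
    Rt=Rdown(yaw) if yaw is not None else tr
    tgt=np.asarray(p)-Rt[:,0]*off
    d=(tgt-tp)/.02
    rv=R.from_matrix(Rt@tr.T).as_rotvec()/.1
    print('t',round(o['t'],2),'grasp',np.round(g,4),'jaw yaw',round(np.arctan2(tr[1,2],tr[0,2]),4),'tilt',np.round(tr[:,0],3),'open',round(o['opening'],4),'F',np.round(o['contact_force'],1),'q',np.round(o['q'],2))
    print(' need shift',np.round(d,2),'turn',np.round(rv,2))
E
python3 - <<'E'
from h import *
tp,tr,o=tool();print(tr)
for y in [0,np.pi/2,-np.pi/2,np.pi]:goto([.445,-.05,.25],y)
c=get_calibration('wrist');C=R.from_rotvec(c['orientation']).as_matrix()
print(tr.T@(c['position']-tp),tr.T@C)
E
```

```text
[[-1.62709195e-05  9.23833938e-01  3.82793488e-01]
 [-3.21269437e-05  3.82793487e-01 -9.23833938e-01]
 [-9.99999999e-01 -2.73296125e-05  2.34515589e-05]]
t 1.85 grasp [ 0.2392 -0.5774  0.2497] jaw yaw -1.178 tilt [-0. -0. -1.] open 0.0854 F [ 0.1 -0.4 -1. ] q [-1.3   0.05  1.61 -0.    1.48 -0.12]
 need shift [1.029e+01 2.637e+01 1.000e-02] turn [ 0.    0.   11.78]
t 1.85 grasp [ 0.2392 -0.5774  0.2497] jaw yaw -1.178 tilt [-0. -0. -1.] open 0.0854 F [ 0.1 -0.4 -1. ] q [-1.3   0.05  1.61 -0.    1.48 -0.12]
 need shift [1.029e+01 2.637e+01 1.000e-02] turn [ 0.    0.   27.49]
t 1.85 grasp [ 0.2392 -0.5774  0.2497] jaw yaw -1.178 tilt [-0. -0. -1.] open 0.0854 F [ 0.1 -0.4 -1. ] q [-1.3   0.05  1.61 -0.    1.48 -0.12]
 need shift [1.029e+01 2.637e+01 1.000e-02] turn [ 0.   -0.   -3.93]
t 1.85 grasp [ 0.2392 -0.5774  0.2497] jaw yaw -1.178 tilt [-0. -0. -1.] open 0.0854 F [ 0.1 -0.4 -1. ] q [-1.3   0.05  1.61 -0.    1.48 -0.12]
 need shift [1.029e+01 2.637e+01 1.000e-02] turn [  0.    -0.   -19.64]
[ 0.03132623  0.08306726 -0.0005748 ] [[ 1.05120950e-03 -3.21894345e-01  9.46775013e-01]
 [-1.73740720e-05 -9.46775542e-01 -3.21894505e-01]
 [ 9.99999447e-01  3.21929224e-04 -1.00085206e-03]]
```

Emit:
{"op": "carry_out", "data": {"increments": [[[0, 0, 0.5], [0.3, 1, 0], 1], [[0, 0, 0.5], [0.3, 1, 0], 1], [[0, 0, 0.5], [0.3, 1, 0], 1], [[0, 0, 0.5], [0.3, 1, 0], 1], [[0, 0, 0.5], [0.3, 1, 0], 1], [[0, 0, 0.5], [0.3, 1, 0], 1], [[0, 0, 0.5], [0.3, 1, 0], 1], [[0, 0, 0.5], [0.3, 1, 0], 1]]}}

```text
t: 2.65
tool_pos: [0.2874, -0.4135, 0.4047]
tool_rot: [0.598, 1.486, -0.599]
contact_force: [0.2, 0.1, 0.1]
opening: 0.0851
```

Emit:
{"op": "carry_out", "data": {"increments": [[[0, 0, 0.5], [0.4, 1, 0], 1], [[0, 0, 0.5], [0.4, 1, 0], 1], [[0, 0, 0.5], [0.4, 1, 0], 1], [[0, 0, 0.5], [0.4, 1, 0], 1], [[0, 0, 0.5], [0.4, 1, 0], 1], [[0, 0, 0.5], [0.4, 1, 0], 1], [[0, 0, 0.5], [0.4, 1, 0], 1], [[0, 0, 0.5], [0.4, 1, 0], 1]]}}

```text
t: 3.45
tool_pos: [0.3527, -0.2463, 0.4058]
tool_rot: [0.273, 1.549, -0.276]
contact_force: [0.4, 0.2, 0.0]
opening: 0.0854
```

Emit:
{"op": "carry_out", "data": {"increments": [[[0, 0, 0.5], [0.5, 1, 0], 1], [[0, 0, 0.5], [0.5, 1, 0], 1], [[0, 0, 0.5], [0.5, 1, 0], 1], [[0, 0, 0.5], [0.5, 1, 0], 1], [[0, 0, 0.5], [0.5, 1, 0], 1], [[0, 0, 0.5], [0.5, 1, 0], 1], [[0, 0, 0.5], [0.5, 1, 0], 1], [[0, 0, 0], [0.5, 1, 0], 1]]}}

```text
t: 4.25
tool_pos: [0.4344, -0.0788, 0.4075]
tool_rot: [-0.015, 1.562, 0.009]
contact_force: [-0.5, -1.0, 0.3]
opening: 0.0858
```

Run:
```python
from h import *
goto([.445,-.05,.25],0)
im,d=get_image('wrist');cv2.imwrite('pics/w1.png',im)
cal=get_calibration('wrist')
for n,z in dict(scanner_mid=.023,scan_spot=.025,pad_top=.008,scan_label=.04,rack_label=.027,cartridge_a_grip=.099,hook_0=.138).items():
    for r in tip_of('wrist',n):
        if r['p']>.2: print(n,round(r['p'],2),np.round(r['centre'],1),np.round(at_z(cal,r['centre'],z),3))
```

```text
t 4.25 grasp [ 0.4358 -0.0793  0.2526] jaw yaw 0.0151 tilt [ 0.009 -0.003 -1.   ] open 0.0858 F [-0.5 -1.   0.3] q [-0.35 -0.42  2.02 -0.    1.53 -0.36]
 need shift [ 0.53  1.44 -0.13] turn [ 0.04  0.09 -0.15]
scanner_mid 0.81 [325.3 147.1] [ 0.45  -0.041  0.023]
scan_spot 0.5 [409.7 248.6] [ 0.57  -0.178  0.025]
pad_top 0.57 [326.8 149.1] [ 0.452 -0.046  0.008]
pad_top 0.41 [325.5 149.1] [ 0.451 -0.046  0.008]
rack_label 0.8 [406.5 250.6] [ 0.565 -0.18   0.027]
hook_0 0.88 [537.2 218.6] [ 0.639 -0.087  0.138]
hook_0 0.85 [474.9 385.3] [ 0.622 -0.291  0.138]
hook_0 0.67 [506.2 310.2] [ 0.634 -0.187  0.138]
```

View pics/w1.png

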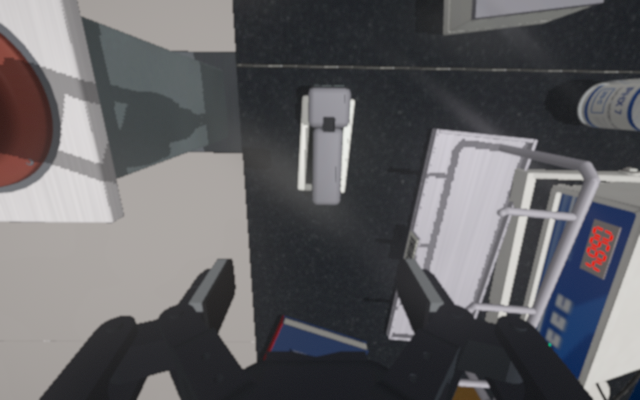

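```bash
cat >> h.py <<'E'
def rect(P,name=''):
    P=np.asarray(P,np.float32)[:,:2]
    (c,s,a)=cv2.minAreaRect(P*1000)
    print(name,'centre',np.round(np.array(c)/1000,4),'size mm',np.round(s,1),'angle deg',round(a,2),'rad',round(np.radians(a),3),'n',len(P))
E
python3 - <<'E'
from h import *
im,d=get_image('wrist');cal=get_calibration('wrist');P=cloud(cal,d)
reg=(abs(P[...,0]-.45)<.12)&(abs(P[...,1]+.045)<.12)&(d>0)
z=P[...,2];print(np.histogram(z[reg],bins=np.arange(-.01,.07,.004)))
m=reg&(z>.031)&(z<.05)
Q=P[m];rect(Q,'scanner all')
for r in masks_of('wrist','scanner')[:1]:
    print(r['p']);mm=r['region']&(z>.028)&(z<.05);rect(P[mm],'mask')
# slices by y
for y0 in np.arange(-.12,.05,.01):
    s=Q[(Q[:,1]>=y0)&(Q[:,1]<y0+.01)]
    if len(s)>5: print(round(y0,3),np.round([s[:,0].min(),s[:,0].max(),s[:,2].mean()],4))
m2=reg&(z>.004)&(z<.012);rect(P[m2],'pad')
goto([.445,-.05,.25],0)
E
```

```text
(array([    0,  1684, 26209,   195,  1347,     2,     4,     8,     7,
          16,   220,  1962,  1434,   345,     0,     0,     0,     0,
           0]), array([-0.01 , -0.006, -0.002,  0.002,  0.006,  0.01 ,  0.014,  0.018,
        0.022,  0.026,  0.03 ,  0.034,  0.038,  0.042,  0.046,  0.05 ,
        0.054,  0.058,  0.062,  0.066]))
scanner all centre [ 0.4741 -0.0832] size mm [ 96.  232.5] angle deg 27.81 rad 0.485 n 3938
0.74
mask centre [ 0.4509 -0.043 ] size mm [ 47.7 139.3] angle deg 0.23 rad 0.004 n 3940
-0.12 [0.435  0.4653 0.0354]
-0.11 [0.4324 0.4678 0.0365]
-0.1 [0.4323 0.4687 0.0365]
-0.09 [0.4322 0.4683 0.0366]
-0.08 [0.4322 0.4681 0.0365]
-0.07 [0.4332 0.4676 0.0366]
-0.06 [0.4331 0.4683 0.0366]
-0.05 [0.433  0.468  0.0365]
-0.04 [0.433  0.4675 0.0367]
-0.03 [0.4329 0.4683 0.0369]
-0.02 [0.427  0.4742 0.0407]
-0.01 [0.4269 0.4737 0.0408]
-0.0 [0.4269 0.4748 0.0407]
0.01 [0.4269 0.4742 0.0407]
0.02 [0.4291 0.4722 0.0381]
pad centre [ 0.4477 -0.045 ] size mm [119.8  63.9] angle deg 86.53 rad 1.51 n 1520
t 4.75 grasp [ 0.4353 -0.0809  0.2524] jaw yaw 0.0129 tilt [ 0.009 -0.003 -1.   ] open 0.0858 F [-0.6  0.5 -0.8] q [-0.35 -0.42  2.02 -0.    1.53 -0.36]
 need shift [ 0.55  1.52 -0.12] turn [ 0.03  0.09 -0.13]
```

Emit:
{"op": "carry_out", "data": {"increments": [[[0, 0.1, -0.1], [0.4, 0.9, -1], 1], [[0, 0, 0], [0.4, 0.9, -1], 1], [[0, 0, 0], [0, 0, -1], 1], [[0, 0, 0], [0, 0, -1], 1], [[0, 0, 0], [0, 0, -1], 1], [[0, 0, 0], [0, 0, -1], 1], [[0, 0, 0], [0, 0, -1], 1]]}}

```text
t: 5.45
tool_pos: [0.4508, -0.0464, 0.2678]
tool_rot: [-0.002, 1.562, -0.009]
contact_force: [-0.7, 0.8, 0.3]
opening: 0.0852
```

Run:
```python
from h import *
goto([.4504,-.044,.030],0.004)
```

```text
t 5.45 grasp [ 0.4523 -0.0475  0.1128] jaw yaw -0.0041 tilt [ 0.009 -0.007 -1.   ] open 0.0852 F [-0.7  0.8  0.3] q [-0.27 -0.25  2.13 -0.    1.25 -0.26]
 need shift [-0.02  0.12 -4.14] turn [0.07 0.09 0.08]
```

Emit:
{"op": "carry_out", "data": {"increments": [[[0.1, 0.1, 0.1], [-0.1, 0.2, -1], 1], [[0, 0, 0], [0, 0, -1], 1], [[0, 0, 0], [0, 0, -1], 1], [[0, 0, 0], [0, 0, -0.8], 1], [[0, 0, 0], [0, 0, 0], 1]]}}

```text
t: 5.95
tool_pos: [0.4469, -0.044, 0.1862]
tool_rot: [0.002, 1.577, 0.005]
contact_force: [-0.0, -0.1, -1.0]
opening: 0.0854
```

Run:
```python
from h import *
goto([.4504,-.044,.030],0.004)
im,d=get_image('wrist');cv2.imwrite('pics/w2.png',im)
```

```text
t 5.95 grasp [ 0.4459 -0.0434  0.0312] jaw yaw 0.0021 tilt [-0.006  0.004 -1.   ] open 0.0854 F [-0.  -0.1 -1. ] q [-0.26 -0.12  2.18  0.    1.09 -0.27]
 need shift [ 0.18  0.   -0.06] turn [-0.04 -0.06  0.02]
```

View pics/w2.png

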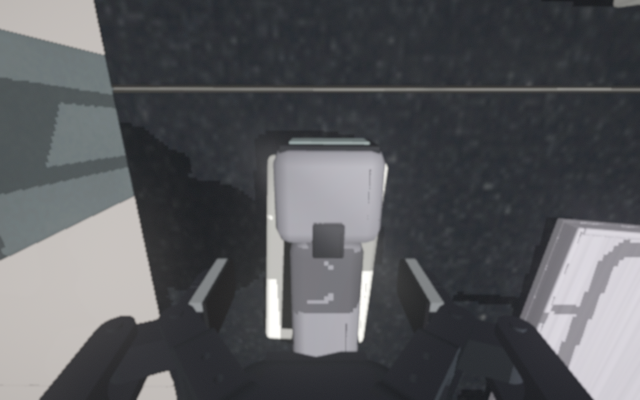

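Emit:
{"op": "carry_out", "data": {"increments": [[[0, 0, 0], [0.2, 0, 0], 0], [[0, 0, 0], [0, 0, 0], 0], [[0, 0, 0], [0, 0, 0], 0], [[0, 0, 0], [0, 0, 0], 0], [[0, 0, 0], [0, 0, 0], 0], [[0, 0, 0], [0, 0, 0], 0]], "squeeze": 60}}

```text
t: 6.6
tool_pos: [0.4541, -0.0452, 0.1924]
tool_rot: [-0.0, 1.566, 0.002]
contact_force: [0.5, 0.4, -1.0]
opening: 0.0348
```

Emit:
{"op": "carry_out", "data": {"increments": [[[0, 0, 0], [0, 0, 0.5], 0], [[0, 0, 0], [0, 0, 1], 0], [[0, 0, 0], [0, 0, 1], 0], [[0, 0, -1], [-0.2, 1, 1], 0], [[0, 0, -1], [-0.2, 1, 1], 0], [[0, 0, -1], [-0.2, 1, 1], 0], [[0, 0, -1], [-0.2, 1, 1], 0], [[0, 0, -1], [-0.2, 1, 0], 0]]}}

```text
t: 7.4
tool_pos: [0.4311, 0.0569, 0.3299]
tool_rot: [0.414, 1.528, -0.405]
contact_force: [0.8, 0.2, -1.5]
opening: 0.035
```

Run:
```python
from h import *
goto([.44,.2,.13],-1.4)
```

```text
t 7.4 grasp [0.4319 0.0577 0.1749] jaw yaw -0.523 tilt [ 0.005  0.005 -1.   ] open 0.035 F [ 0.8  0.2 -1.5] q [-0.04 -0.38  2.12  0.    1.39  0.48]
 need shift [ 0.44  7.15 -2.24] turn [-0.02  0.07 -8.77]
```

Emit:
{"op": "carry_out", "data": {"increments": [[[0, 0, -1], [-0.1, 1, 0], 0], [[0, 0, -1], [-0.1, 1, 0], 0], [[0, 0, -1], [-0.1, 1, 0], 0], [[0, 0, -1], [-0.1, 1, 0], 0], [[0, 0, -1], [-0.1, 0.8, 0], 0], [[0, 0, -1], [-0.1, 0.8, 0], 0], [[0, 0, -1], [0, 0.8, 0], 0], [[0, 0, -1], [0, 0.8, 0], 0]]}}

```text
t: 8.2
tool_pos: [0.4156, 0.2075, 0.3353]
tool_rot: [1.052, 1.292, -1.043]
contact_force: [0.1, -0.4, -1.5]
opening: 0.0346
```

Run:
```python
from h import *
goto([.42,.2,.13],-1.4)
im,d=get_image('wrist');cv2.imwrite('pics/w3.png',im);np.savez('w3.npz',d=d,im=im,cal=get_calibration('wrist'))
cal=get_calibration('wrist')
for n,z in dict(scanner_mid=.16,scan_label=.04,cartridge_a_grip=.099).items():
    for r in tip_of('wrist',n):
        if r['p']>.2: print(n,round(r['p'],2),np.round(r['centre'],1),np.round(at_z(cal,r['centre'],z),3))
```

```text
t 8.2 grasp [0.4174 0.2071 0.1804] jaw yaw -1.3559 tilt [ 0.012 -0.003 -1.   ] open 0.0346 F [ 0.1 -0.4 -1.5] q [ 0.3  -0.3   2.05 -0.01  1.38  1.66]
 need shift [ 0.22 -0.37 -2.52] turn [ 0.03  0.12 -0.44]
scanner_mid 0.7 [314.  268.6] [0.411 0.209 0.16 ]
scan_label 0.91 [354.   24.3] [0.568 0.21  0.04 ]
cartridge_a_grip 0.3 [87.1 67.9] [0.49  0.379 0.099]
```

View pics/w3.png

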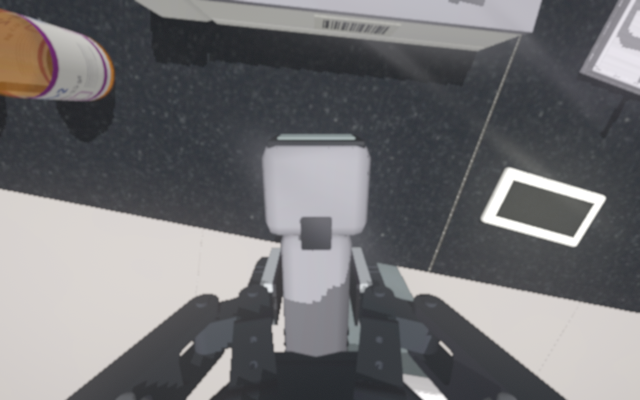

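```bash
python3 - <<'E'
from h import *
f=np.load('w3.npz',allow_pickle=True);d=f['d'];cal=f['cal'].item();P=cloud(cal,d);z=P[...,2]
v,u=np.mgrid[0:400,0:640]
m=(d>0)&(z>.12)&(v<290)&(u>255)&(u<375)&(v>130)
S=P[m]
y=-1.3559;h=np.array([-np.sin(y),np.cos(y)]);# scanner fwd dir nominal = jaw rotated +90
h=np.array([np.cos(y+np.pi/2),np.sin(y+np.pi/2)])
g=np.array([.4174,.2071])
l=np.array([-h[1],h[0]])
a=(S[:,:2]-g)@h;b=(S[:,:2]-g)@l
for a0 in np.arange(-.03,.09,.01):
    s=(a>=a0)&(a<a0+.01)
    if s.sum()>5: print(round(a0,3),np.round([np.percentile(b[s],1),np.percentile(b[s],99),np.median(S[s,2]),np.percentile(S[s,2],98)],4),s.sum())
print('max a',a.max())
m=(d>0)&(z>.015)&(z<.06)&(v<60)&(u>200)&(u<540)
Q=P[m];vx,vy,x0,y0=cv2.fitLine(Q[:,:2].astype(np.float32),cv2.DIST_HUBER,0,.001,.001).ravel()
print(len(Q),vx,vy,x0,y0,'yaw of front dir',np.arctan2(vy,vx))
t=at_z(cal,(356.,24.),.04);print(t)
for yy in (.15,.21,.27): print(yy,x0+vx/vy*(yy-y0))
E
python3 - <<'E'
import cv2
im=cv2.imread('pics/w3.png');cv2.imwrite('pics/w3z.png',cv2.resize(im[0:60,200:550],None,fx=2.2,fy=2.2))
E
```

```text
-0.01 [-0.0148  0.02    0.1813  0.1829] 618
0.0 [-0.0265  0.032   0.1816  0.1998] 1854
0.01 [-0.0211  0.0264  0.1819  0.2047] 2390
0.02 [-0.0172  0.0222  0.1849  0.1889] 1209
0.03 [-0.0205  0.0255  0.186   0.1887] 2066
0.04 [-0.0206  0.0257  0.1859  0.1872] 2271
0.05 [-0.0206  0.0256  0.186   0.1873] 2423
0.06 [-0.0194  0.0245  0.1844  0.187 ] 2723
0.07 [-0.0144  0.0194  0.1738  0.1783] 330
max a 0.07078739065290514
4691 0.121658355 -0.992572 0.56693184 0.21185274 yaw of front dir -1.4488358
[0.56833265 0.20864096 0.04      ]
0.15 0.5745131
0.21 0.56715894
0.27 0.5598048
```

View pics/w3z.png

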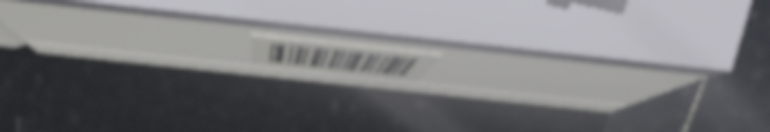

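Emit:
{"op": "carry_out", "data": {"increments": [[[0, 0.1, -0.5], [0.5, -0.4, -1], 0], [[0, 0, -0.4], [0.5, -0.4, -1], 0], [[0, 0, 0], [0, 0, -1], 0], [[0, 0, 0], [0, 0, -1], 0], [[0, 0, 0], [0, 0, -1], 0], [[0, 0, 0], [0, 0, -1], 0], [[0, 0, 0], [0, 0, 0], 0]]}}

```text
t: 9.1
tool_pos: [0.4366, 0.1848, 0.2139]
tool_rot: [1.11, 1.262, -1.111]
contact_force: [-0.9, -0.2, -1.5]
opening: 0.0346
```

Run:
```python
from h import *
goto([.4388,.1911,.0515],-1.449)
```

```text
t 9.1 grasp [0.4374 0.1841 0.0589] jaw yaw -1.4389 tilt [ 0.005 -0.005 -1.   ] open 0.0346 F [-0.9 -0.2 -1.5] q [ 0.24 -0.11  2.11 -0.01  1.14  1.69]
 need shift [ 0.11  0.31 -0.37] turn [ 0.05  0.05 -0.1 ]
```

Emit:
{"op": "carry_out", "data": {"increments": [[[0, 0, -0.1], [0.1, 0.35, -0.4], 0], [[0, 0, 0], [0, 0, 0], 0], [[0, 0, 0], [0, 0, 0], 0]]}}

```text
t: 9.4
tool_pos: [0.44, 0.1916, 0.2078]
tool_rot: [1.12, 1.255, -1.116]
contact_force: [1.1, -0.8, -1.2]
opening: 0.0348
```

Run:
```python
from h import *
goto([.4388,.1911,.0515],-1.449)
im,d=get_image('wrist');cv2.imwrite('pics/w4.png',im)
im,d=get_image('scene');cv2.imwrite('pics/s4.png',cv2.resize(im[160:320,220:440],None,fx=3.3,fy=3.3,interpolation=cv2.INTER_CUBIC))
goto([.4388,.1911,.0515],-1.449)
```

```text
t 9.4 grasp [0.4412 0.191  0.0528] jaw yaw -1.45 tilt [ 0.008 -0.004 -1.   ] open 0.0348 F [ 1.1 -0.8 -1.2] q [ 0.26 -0.08  2.1  -0.01  1.12  1.71]
 need shift [-0.06 -0.03 -0.06] turn [0.04 0.08 0.01]
t 9.5 grasp [0.4411 0.191  0.0528] jaw yaw -1.45 tilt [ 0.008 -0.004 -1.   ] open 0.0347 F [ 0.6  0.1 -2.2] q [ 0.26 -0.08  2.1  -0.01  1.12  1.71]
 need shift [-0.05 -0.03 -0.06] turn [0.04 0.08 0.01]
```

View pics/w4.png

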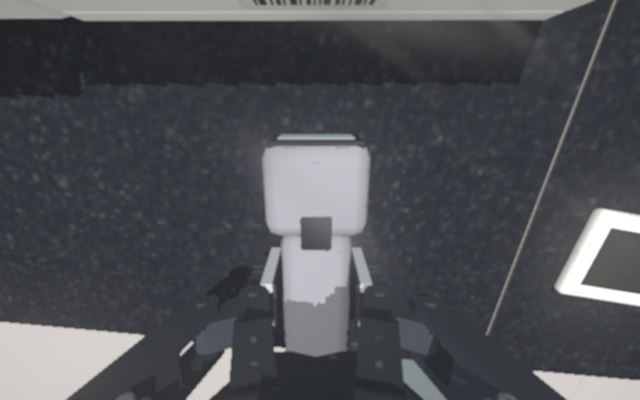

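View pics/s4.png

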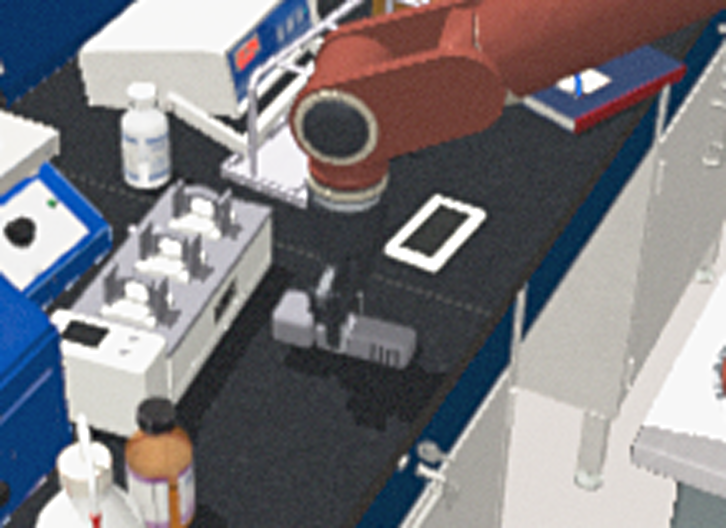

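Emit:
{"op": "carry_out", "data": {"increments": [[[0, 0, 0], [0, 0, 0], 0], [[0, 0, 0], [0, 0, 0], 0], [[0, 0, 0], [0, 0, 0], 0], [[0, 0, 0], [0, 0, 0], 0], [[0, 0, 0], [0, 0, 0], 0], [[0, 0, 0], [0, 0, 0], 0], [[0, 0, 0], [0, 0, 0], 0], [[0, 0, 0], [0, 0, 0], 0]]}}

```text
t: 10.3
tool_pos: [0.4405, 0.1919, 0.2096]
tool_rot: [1.121, 1.253, -1.114]
contact_force: [0.4, -0.5, -1.4]
opening: 0.0344
```

Run:
```python
from h import *
goto([.4388,.1911,.0515],-1.449)
im,d=get_image('wrist');cal=get_calibration('wrist');P=cloud(cal,d)
for v in (160,190,215,260,275,320,340): print(v,np.round(np.median(P[v-2:v+3,295:335].reshape(-1,3),0),4))
im,d=get_image('scene');cal=get_calibration('scene')
for n in('scan_spot','scan_label','scanner_mid'):
  for r in tip_of('scene',n):
    if r['p']>.3: print(n,r['p'],r['centre'],at_z(cal,r['centre'],.04 if 'mid' not in n else .038))
```

```text
t 10.3 grasp [0.4422 0.1914 0.0546] jaw yaw -1.4494 tilt [ 0.011 -0.003 -1.   ] open 0.0344 F [ 0.4 -0.5 -1.4] q [ 0.26 -0.09  2.1  -0.01  1.12  1.71]
 need shift [-0.08 -0.04 -0.15] turn [0.03 0.11 0.  ]
160 [0.503  0.2001 0.06  ]
190 [0.4901 0.1986 0.0601]
215 [0.4786 0.1971 0.0602]
260 [0.4538 0.1942 0.0559]
275 [0.4454 0.1931 0.0559]
320 [0.4183 0.19   0.0556]
340 [0.4051 0.1882 0.0555]
scan_label 0.7 [286.2, 253.5] [0.5616118  0.22055719 0.04      ]
scanner_mid 0.88 [322.9, 261.9] [0.43699344 0.19792836 0.038     ]
```

Emit:
{"op": "carry_out", "data": {"increments": [[[0, 0, 0], [0, 0, -0.2], 0], [[0, 0, 0], [0, 0, 0], 0], [[0, 0, 0], [0, 0, 0], 0], [[0, 0, 0], [0, 0, 0], 0], [[0, 0, 0], [0, 0, 0], 0], [[0, 0, 0], [0, 0, 0], 0], [[0, 0, 0], [0, 0, 0], 0], [[0, 0, 0], [0, 0, 0], 0]]}}

```text
t: 11.35
tool_pos: [0.4404, 0.1919, 0.2051]
tool_rot: [1.121, 1.253, -1.114]
contact_force: [-0.4, -0.3, -2.0]
opening: 0.0345
```

Emit:
{"op": "carry_out", "data": {"increments": [[[0, 0, 0], [0, 0, 0], 0], [[0, 0, 0], [0, 0, 0], 0], [[0, 0, 0], [0, 0, 0], 0], [[0, 0, 0], [0, 0, 0], 0], [[0, 0, 0], [0, 0, 0], 0], [[0, 0, 0], [0, 0, 0], 0]]}}

```text
t: 11.95
tool_pos: [0.4405, 0.1919, 0.2053]
tool_rot: [1.122, 1.253, -1.113]
contact_force: [0.6, 0.4, -1.3]
opening: 0.0347
```

Run:
```python
from h import *
goto([.4388,.1911,.0515],-1.449)
goto([.4477,-.045,.040],-.06)
```

```text
t 11.95 grasp [0.4422 0.1914 0.0503] jaw yaw -1.4494 tilt [ 0.011 -0.003 -1.   ] open 0.0347 F [ 0.6  0.4 -1.3] q [ 0.26 -0.08  2.1  -0.01  1.11  1.71]
 need shift [-0.08 -0.04  0.06] turn [0.03 0.11 0.  ]
t 11.95 grasp [0.4422 0.1914 0.0503] jaw yaw -1.4494 tilt [ 0.011 -0.003 -1.   ] open 0.0347 F [ 0.6  0.4 -1.3] q [ 0.26 -0.08  2.1  -0.01  1.11  1.71]
 need shift [  0.36 -11.85  -0.51] turn [-0.05  0.12 13.89]
```

Emit:
{"op": "carry_out", "data": {"increments": [[[0, 0, 0], [0, 0, 1], 0], [[0, 0, 0], [0, 0, 1], 0], [[0, 0, 1], [0, -0.8, 1], 0], [[0, 0, 1], [0, -0.8, 1], 0], [[0, 0, 1], [0, -0.9, 0], 0], [[0, 0, 1], [0, -0.9, 0], 0], [[0, 0, 1], [0, -0.9, 0], 0], [[0, 0, 1], [0, -0.9, 0], 0]]}}

```text
t: 12.75
tool_pos: [0.4393, 0.0858, 0.2885]
tool_rot: [0.645, 1.462, -0.636]
contact_force: [0.3, -0.7, -1.3]
opening: 0.0346
```

Emit:
{"op": "carry_out", "data": {"increments": [[[0, 0, 1], [0, -0.9, 0], 0], [[0, 0, 1], [0, -0.9, 0], 0], [[0, 0, 1], [0, -0.9, 0], 0], [[0, 0, 1], [0, -0.9, 0], 0], [[0, 0, 1], [0, -0.9, 0], 0], [[0, 0, 1], [0, -0.9, 0], 0], [[0, 0, 1], [0, -0.9, 0], 0], [[0, 0, 0.9], [0, -0.5, 0], 0]]}}

```text
t: 13.55
tool_pos: [0.4382, -0.0565, 0.2888]
tool_rot: [0.006, 1.56, 0.01]
contact_force: [-0.2, -0.0, -1.0]
opening: 0.0344
```

Run:
```python
from h import *
goto([.450,-.045,.040],-.06)
```

```text
t 13.55 grasp [ 0.4398 -0.055   0.1338] jaw yaw 0.0025 tilt [ 0.01  0.01 -1.  ] open 0.0344 F [-0.2 -0.  -1. ] q [-0.3  -0.31  2.14  0.01  1.3  -0.31]
 need shift [ 0.59  0.57 -4.69] turn [-0.1   0.11 -0.63]
```

Emit:
{"op": "carry_out", "data": {"increments": [[[-0.1, 0.1, -0.6], [0.6, 0.6, -1], 0], [[0, 0, 0], [0, 0, -1], 0], [[0, 0, 0], [0, 0, -0.6], 0], [[0, 0, 0], [0, 0, 0], 0]]}}

```text
t: 13.95
tool_pos: [0.4509, -0.0462, 0.2365]
tool_rot: [0.047, 1.566, -0.05]
contact_force: [-0.4, 0.4, -1.4]
opening: 0.0349
```

Run:
```python
from h import *
goto([.450,-.045,.040],-.06)
im,d=get_image('wrist');cv2.imwrite('pics/w5.png',im)
```

```text
t 13.95 grasp [ 0.4515 -0.0465  0.0815] jaw yaw -0.0615 tilt [ 0.004 -0.002 -1.   ] open 0.0349 F [-0.4  0.4 -1.4] q [-0.27 -0.2   2.15 -0.    1.19 -0.2 ]
 need shift [-0.04  0.06 -2.08] turn [0.02 0.04 0.02]
```

View pics/w5.png

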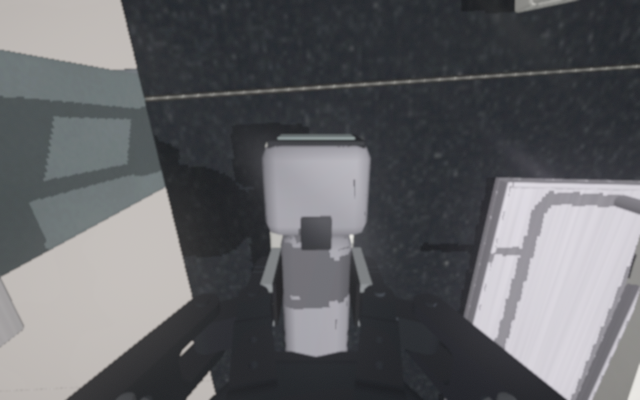

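Emit:
{"op": "carry_out", "data": {"increments": [[[0, 0, 0], [0, 0, -1], 0], [[0, 0, 0], [0, 0, -0.6], 0], [[0, 0, 0], [0, 0, -0.3], 0], [[0, 0, 0], [0, 0, 0], 0]]}}

```text
t: 14.4
tool_pos: [0.4527, -0.0467, 0.2017]
tool_rot: [0.045, 1.559, -0.051]
contact_force: [0.5, 0.2, -1.4]
opening: 0.0345
```

Run:
```python
from h import *
goto([.450,-.045,.0375],-.06)
```

```text
t 14.4 grasp [ 0.4544 -0.0473  0.0467] jaw yaw -0.0612 tilt [ 0.011 -0.004 -1.   ] open 0.0345 F [ 0.5  0.2 -1.4] q [-0.27 -0.14  2.16 -0.    1.11 -0.2 ]
 need shift [-0.14  0.08 -0.46] turn [0.04 0.11 0.01]
```

Emit:
{"op": "carry_out", "data": {"increments": [[[0, 0.1, 0], [-0.15, 0.1, -0.35], 0], [[0, 0, 0], [0, 0, 0], 0]]}}

```text
t: 14.6
tool_pos: [0.4501, -0.0447, 0.1954]
tool_rot: [0.045, 1.568, -0.052]
contact_force: [-0.4, -0.1, -1.4]
opening: 0.0347
```

Emit:
{"op": "carry_out", "data": {"increments": [[[0, 0, 0], [0, 0, -0.1], 0], [[0, 0, 0], [0, 0, 0], 0], [[0, 0, 0], [0, 0, 0], 0.6], [[0, 0, 0], [0, 0, 0], 1], [[0, 0, 0], [0, 0, 0], 1], [[0, 0, 0], [0, 0, 0], 1]]}}

```text
t: 15.2
tool_pos: [0.4515, -0.045, 0.1959]
tool_rot: [0.043, 1.563, -0.052]
contact_force: [0.0, 0.1, -0.1]
opening: 0.0853
```

Emit:
{"op": "carry_out", "data": {"increments": [[[0, 0, 0], [0, 0, 0.6], 1], [[0, 0, 0], [0, 0, 1], 1], [[0, 0, 0], [0, 0, 1], 1], [[0, 0, 0], [0, 0, 1], 1], [[0, 0, 0], [0, 0, 1], 1], [[0, 0, 0], [0, 0, 1], 1], [[0, 0, 0], [0, 0, 1], 1], [[0, 0, 0], [0, 0, 1], 1]]}}

```text
t: 16.0
tool_pos: [0.4496, -0.0445, 0.3571]
tool_rot: [0.044, 1.565, -0.052]
contact_force: [-0.3, -0.6, 0.1]
opening: 0.0853
```

Run:
```python
from h import *
goto([.6,.13,.25],.122)
im,d=get_image('wrist');cal=get_calibration('wrist');P=cloud(cal,d);z=P[...,2]
cv2.imwrite('pics/w6.png',im)
m=(abs(P[...,0]-.45)<.05)&(P[...,1]>-.135)&(P[...,1]<.05)&(z>.03)&(z<.05);rect(P[m],'scanner')
```

```text
t 16.0 grasp [ 0.4504 -0.0453  0.2021] jaw yaw -0.0611 tilt [ 0.005 -0.005 -1.   ] open 0.0853 F [-0.3 -0.6  0.1] q [-0.26 -0.35  2.05 -0.    1.43 -0.2 ]
 need shift [7.52 8.72 2.4 ] turn [0.05 0.06 1.83]
scanner centre [ 0.4541 -0.0449] size mm [139.1  48. ] angle deg 86.47 rad 1.509 n 4785
```

View pics/w6.png

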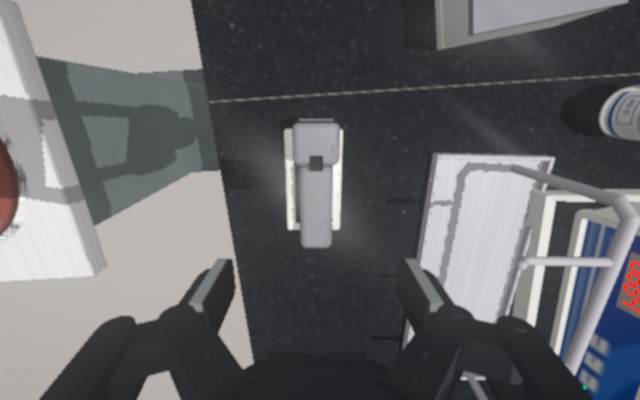

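Emit:
{"op": "carry_out", "data": {"increments": [[[0, 0, 0.3], [1, 1, 0.6], 1], [[0, 0, 0.3], [1, 1, 0.6], 1], [[0, 0, 0.3], [1, 1, 0.6], 1], [[0, 0, 0.3], [1, 1, 0.6], 1], [[0, 0, 0.3], [1, 1, 0.6], 1], [[0, 0, 0.3], [1, 1, 0.6], 1], [[0, 0, 0], [1, 1, 0], 1], [[0, 0, 0], [0.6, 0.9, 0], 1]]}}

```text
t: 16.85
tool_pos: [0.6058, 0.1182, 0.4426]
tool_rot: [-0.101, 1.546, 0.089]
contact_force: [0.5, -0.4, 0.1]
opening: 0.0854
```

Emit:
{"op": "carry_out", "data": {"increments": [[[0, 0, 0], [0, 0, 0], 1]]}}

```text
t: 16.95
tool_pos: [0.6066, 0.1199, 0.4429]
tool_rot: [-0.103, 1.545, 0.092]
contact_force: [0.7, -0.9, -1.0]
opening: 0.0857
```

Run:
```python
from h import *
goto([.6,.13,.25],.122)
im,d=get_image('wrist');cal=get_calibration('wrist');np.savez('w7.npz',d=d,im=im,cal=cal)
cv2.imwrite('pics/w7.png',im)
for n,z in dict(cartridge_a=.015,cartridge_a_grip=.099).items():
    for r in tip_of('wrist',n):
        if r['p']>.2: print(n,round(r['p'],2),np.round(r['centre'],1),np.round(at_z(cal,r['centre'],z),3))
```

```text
t 16.95 grasp [0.6102 0.119  0.288 ] jaw yaw 0.1243 tilt [ 0.024 -0.006 -1.   ] open 0.0857 F [ 0.7 -0.9 -1. ] q [ 0.08  0.01  1.59 -0.01  1.52 -0.05]
 need shift [-0.33  0.51 -1.9 ] turn [ 0.06  0.24 -0.02]
cartridge_a 0.86 [333.9  31. ] [0.617 0.288 0.015]
cartridge_a 0.74 [332.5  95. ] [0.625 0.216 0.015]
cartridge_a 0.65 [326.2 157. ] [0.628 0.135 0.015]
cartridge_a_grip 0.79 [334.1 166.8] [0.632 0.139 0.099]
cartridge_a_grip 0.36 [284.9  95. ] [0.571 0.207 0.099]
```

View pics/w7.png

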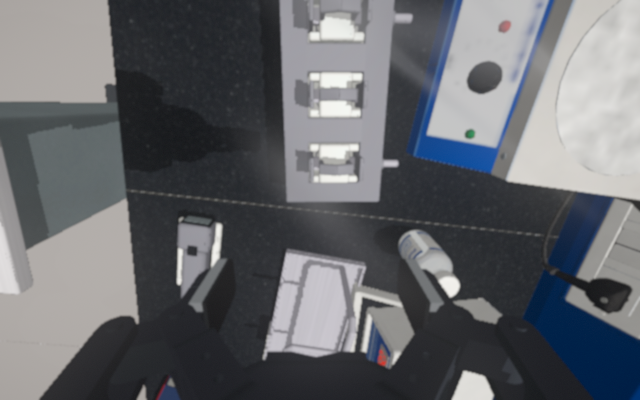

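```bash
python3 - <<'E'
from h import *
f=np.load('w7.npz',allow_pickle=True);d=f['d'];cal=f['cal'].item();P=cloud(cal,d);z=P[...,2]
m=(d>0)&(z>.066)&(z<.078)&(P[...,0]>.54)&(P[...,0]<.72)&(P[...,1]>.05)&(P[...,1]<.4)
rect(P[m],'plate')
y=.122;X=np.array([np.cos(y),np.sin(y)]);Y=np.array([-X[1],X[0]])
lab=np.array([.5675,.2093])
a=(P[...,:2]-lab)@X;b=(P[...,:2]-lab)@Y
pm=m&(abs(b)<.12)
print('plate a range',np.percentile(a[pm],[0.5,99.5]),'b',np.percentile(b[m],[.5,99.5]), 'z',np.median(z[pm]))
for bc in(-.076,0,.076):
    for lo,hi in((.084,.096),(.096,.104),(.104,.112),(.112,.13)):
        k=(d>0)&(z>lo)&(z<hi)&(abs(b-bc)<.035)&(a>0)&(a<.12)
        if k.sum()>5: print(bc,lo,k.sum(),'a',np.round(np.percentile(a[k],[1,50,99]),4),'b',np.round(np.percentile(b[k],[1,50,99]),4))
E
python3 - <<'E'
import cv2
im=cv2.imread('pics/w7.png');cv2.imwrite('pics/w7z.png',cv2.resize(im[0:210,260:410],None,fx=3,fy=3))
E
```

```text
plate centre [0.6257 0.1975] size mm [116.5 215.7] angle deg 6.97 rad 0.122 n 14799
plate a range [-0.00139193  0.11378549] b [-0.12552164  0.08714426] z 0.07115293788659896
-0.076 0.084 74 a [0.0282 0.0807 0.0831] b [-0.0894 -0.0723 -0.0647]
-0.076 0.096 44 a [0.0274 0.0808 0.0839] b [-0.0894 -0.072  -0.0647]
-0.076 0.104 534 a [0.0273 0.0531 0.0853] b [-0.0897 -0.0771 -0.0652]
-0.076 0.112 70 a [0.0423 0.0565 0.0629] b [-0.0825 -0.077  -0.0718]
0 0.084 49 a [0.0592 0.0807 0.0815] b [-0.0145 -0.0015  0.0104]
0 0.096 37 a [0.0805 0.0808 0.0812] b [-0.0141 -0.0028  0.0101]
0 0.104 669 a [0.0277 0.0556 0.0852] b [-0.0137 -0.0022  0.0098]
0 0.112 91 a [0.0491 0.0561 0.0623] b [-0.0069 -0.0014  0.0032]
0.076 0.084 121 a [0.0272 0.0805 0.0837] b [0.061  0.0685 0.0828]
0.076 0.096 76 a [0.0272 0.0806 0.083 ] b [0.0609 0.0682 0.08  ]
0.076 0.104 665 a [0.0273 0.0578 0.0851] b [0.0611 0.0711 0.0771]
0.076 0.112 76 a [0.0488 0.0558 0.0674] b [0.0683 0.0728 0.0759]
```

View pics/w7z.png

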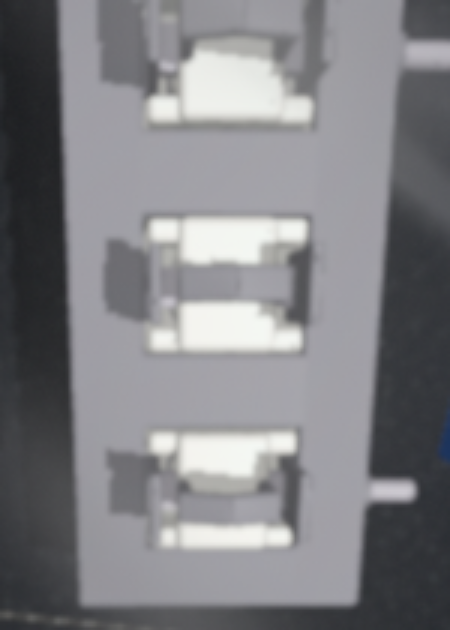

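```bash
cat >> h.py <<'E'
PY=.122;PX=np.array([np.cos(PY),np.sin(PY)]);PYv=np.array([-PX[1],PX[0]])
LAB=np.array([.5675,.2093])
BAY=[LAB+.0563*PX+b*PYv for b in(-.0778,-.0018,.0742)]
E
python3 - <<'E'
from h import *
print(np.round(BAY,4))
goto([*BAY[0],.15],.122)
E
```

```text
[[0.6328 0.1389]
 [0.6236 0.2144]
 [0.6144 0.2898]]
t 17.1 grasp [0.609  0.1168 0.2875] jaw yaw 0.1219 tilt [ 0.023 -0.007 -1.   ] open 0.0857 F [ 0.2 -0.2 -0.3] q [ 0.07  0.01  1.6  -0.01  1.52 -0.05]
 need shift [ 1.37  1.05 -6.87] turn [0.07 0.23 0.  ]
```

Emit:
{"op": "carry_out", "data": {"increments": [[[0.1, 0.2, 0], [0.7, 0.5, -1], 1], [[0, 0, 0], [0.7, 0.5, -1], 1], [[0, 0, 0], [0, 0, -1], 1], [[0, 0, 0], [0, 0, -1], 1], [[0, 0, 0], [0, 0, -1], 1], [[0, 0, 0], [0, 0, -1], 1], [[0, 0, 0], [0, 0, 0], 1]]}}

```text
t: 17.8
tool_pos: [0.6301, 0.131, 0.3209]
tool_rot: [-0.088, 1.565, 0.09]
contact_force: [0.4, -0.1, -0.3]
opening: 0.0854
```

Run:
```python
from h import *
goto([*BAY[0],.15],.122)
im,d=get_image('wrist');cv2.imwrite('pics/w8.png',im);cal=get_calibration('wrist')
P=cloud(cal,d);z=P[...,2]
a=(P[...,:2]-LAB)@PX;b=(P[...,:2]-LAB)@PYv
for bc in(-.076,0,.076):
        k=(d>0)&(z>.10)&(z<.112)&(abs(b-bc)<.035)&(a>0)&(a<.12)
        if k.sum()>5: print(bc,k.sum(),'a',np.round(np.percentile(a[k],[1,50,99]),4),'b',np.round(np.percentile(b[k],[1,50,99]),4))
```

```text
t 17.8 grasp [0.6307 0.1313 0.1659] jaw yaw 0.1134 tilt [ 0.004  0.002 -1.   ] open 0.0854 F [ 0.4 -0.1 -0.3] q [ 0.09  0.16  1.64  0.    1.34 -0.02]
 need shift [ 0.14  0.4  -0.79] turn [-0.02  0.04  0.09]
-0.076 878 a [0.0295 0.0633 0.0875] b [-0.0889 -0.0746 -0.0639]
0 1023 a [0.0293 0.0511 0.0873] b [-0.0134 -0.001   0.0109]
```

View pics/w8.png

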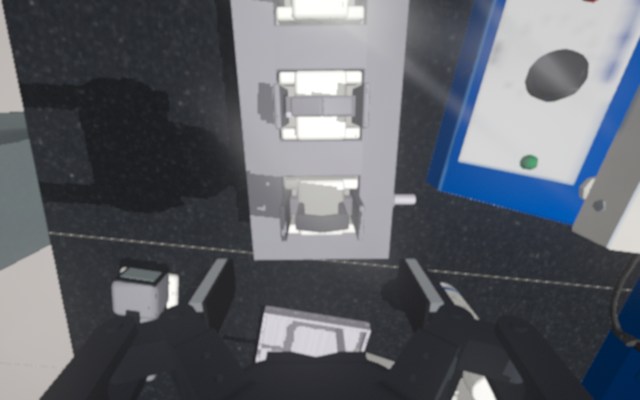

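Emit:
{"op": "carry_out", "data": {"increments": [[[0, 0, 0.1], [0.2, 0.4, -0.8], 1], [[0, 0, 0], [0, 0, -0.8], 1], [[0, 0, 0], [0, 0, -0.8], 1], [[0, 0, 0], [0, 0, 0], 1]]}}

```text
t: 18.25
tool_pos: [0.6355, 0.1389, 0.2753]
tool_rot: [-0.095, 1.556, 0.098]
contact_force: [-0.4, 0.8, 0.6]
opening: 0.0851
```

Run:
```python
from h import *
goto([*(BAY[0]+.0012*PX),.098],.122)
im,d=get_image('wrist');cv2.imwrite('pics/w9.png',im)
```

```text
t 18.25 grasp [0.6374 0.1392 0.1203] jaw yaw 0.1231 tilt [ 0.013  0.002 -1.   ] open 0.0851 F [-0.4  0.8  0.6] q [ 0.1   0.22  1.66  0.    1.26 -0.02]
 need shift [-0.07  0.01 -1.11] turn [-0.02  0.13 -0.01]
```

View pics/w9.png

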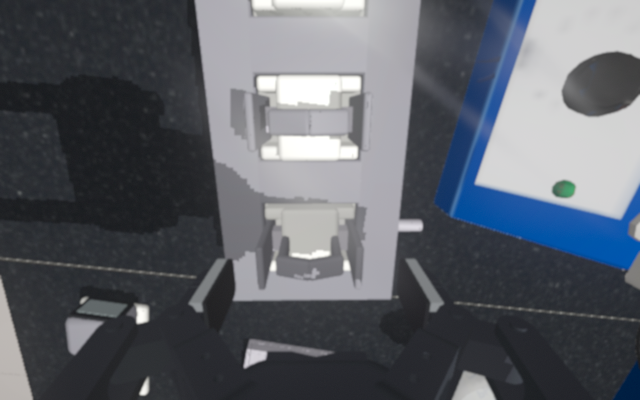

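Emit:
{"op": "carry_out", "data": {"increments": [[[0, 0.15, 0], [-0.15, 0, -0.7], 1], [[0, 0, 0], [0, 0, -0.5], 1], [[0, 0, 0], [0, 0, 0], 1]]}}

```text
t: 18.6
tool_pos: [0.6331, 0.139, 0.2519]
tool_rot: [-0.095, 1.568, 0.099]
contact_force: [0.6, 0.4, -1.6]
opening: 0.0852
```

Run:
```python
from h import *
goto([*(BAY[0]+.0012*PX),.098],.122)
```

```text
t 18.6 grasp [0.6332 0.1394 0.0969] jaw yaw 0.1232 tilt [ 0.     0.003 -1.   ] open 0.0852 F [ 0.6  0.4 -1.6] q [ 0.1   0.24  1.67  0.    1.23 -0.02]
 need shift [0.05 0.   0.06] turn [-0.03  0.   -0.01]
```

Emit:
{"op": "carry_out", "data": {"increments": [[[0, 0, 0], [0, 0, 0], 0], [[0, 0, 0], [0, 0, 0], 0], [[0, 0, 0], [0, 0, 0], 0], [[0, 0, 0], [0, 0, 0], 0], [[0, 0, 0], [0, 0, 0], 0], [[0, 0, 0], [0, 0, 0], 0]], "squeeze": 70}}

```text
t: 19.2
tool_pos: [0.634, 0.1391, 0.2546]
tool_rot: [-0.094, 1.565, 0.099]
contact_force: [-0.4, -0.3, -0.4]
opening: 0.0366
```

Run:
```python
from h import *
goto([*(BAY[0]+.0012*PX),.098],.122)
```

```text
t 19.2 grasp [0.6346 0.1396 0.0996] jaw yaw 0.1233 tilt [ 0.004  0.003 -1.   ] open 0.0366 F [-0.4 -0.3 -0.4] q [ 0.1   0.24  1.67  0.    1.23 -0.02]
 need shift [ 0.   -0.   -0.08] turn [-0.03  0.04 -0.01]
```

Run:
```python
from h import *
im,d=get_image('wrist');cv2.imwrite('pics/w10.png',im)
im,d=get_image('scene');cv2.imwrite('pics/s10.png',cv2.resize(im[160:320,220:440],None,fx=3.3,fy=3.3,interpolation=cv2.INTER_CUBIC))
print(get_obs()['opening'])
```

```text
0.03664259051790616
```

View pics/w10.png

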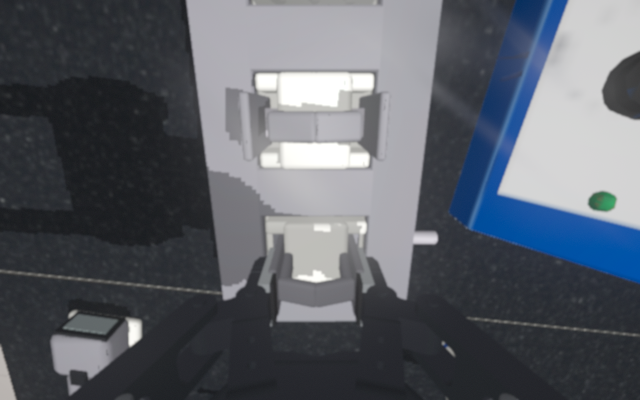

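View pics/s10.png

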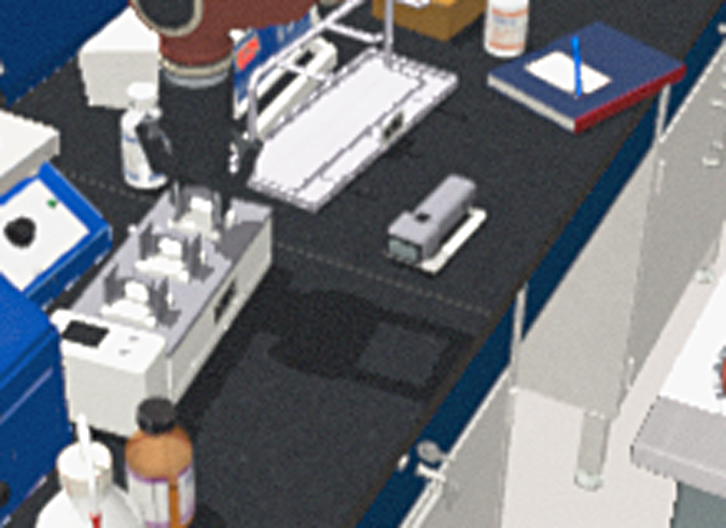

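Emit:
{"op": "carry_out", "data": {"increments": [[[0, 0, 0], [0, 0, 0.4], 0], [[0, 0, 0], [0, 0, 0.4], 0], [[0, 0, 0], [0, 0, 0.4], 0]]}}

```text
t: 19.6
tool_pos: [0.6329, 0.1389, 0.277]
tool_rot: [-0.095, 1.57, 0.099]
contact_force: [0.8, -0.0, -2.1]
opening: 0.0365
```

Run:
```python
from h import *
goto([*(BAY[0]+.0012*PX),.2],.122)
im,d=get_image('wrist');cv2.imwrite('pics/w11.png',im)
```

```text
t 19.6 grasp [0.6326 0.1393 0.122 ] jaw yaw 0.1232 tilt [-0.002  0.002 -1.   ] open 0.0365 F [ 0.8 -0.  -2.1] q [ 0.1   0.21  1.66  0.    1.27 -0.02]
 need shift [0.06 0.01 3.9 ] turn [-0.02 -0.02 -0.01]
```

View pics/w11.png

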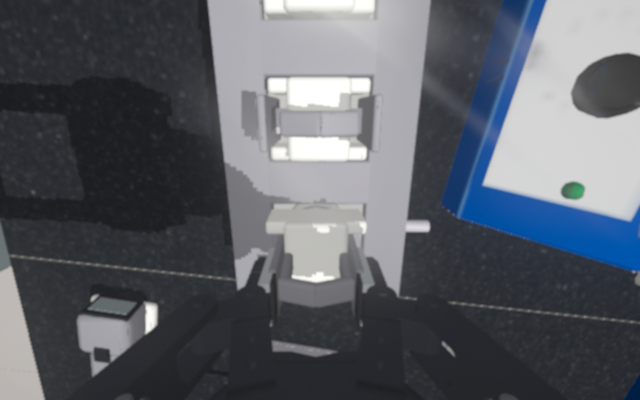

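Emit:
{"op": "carry_out", "data": {"increments": [[[0, 0, 0], [0, 0, 0.7], 0], [[0, 0, 0], [0, 0, 1], 0], [[0, 0, 0], [0, 0, 1], 0], [[0, 0, 0], [0, 0, 1], 0], [[0, 0, 0], [0, 0, 1], 0], [[0, 0, 0], [0, 0, 1], 0], [[0, 0, 0], [0, 0, 1], 0], [[0, 0, 0], [0, 0, 1], 0]]}}

```text
t: 20.45
tool_pos: [0.6314, 0.1389, 0.4434]
tool_rot: [-0.095, 1.569, 0.099]
contact_force: [-0.5, -0.6, -3.5]
opening: 0.0367
```

Emit:
{"op": "carry_out", "data": {"increments": [[[0, 0, 0], [-0.7, -1, 0], 0], [[0, 0, 0], [-0.7, -1, 0], 0], [[0, 0, 0], [-0.7, -1, 0], 0], [[0, 0, 0], [-0.7, -1, 0], 0], [[0, 0, 0], [-0.7, -1, 0], 0], [[0, 0, 0], [-0.7, -1, 0], 0], [[0, 0, 0], [-0.7, -1, 0], 0], [[0, 0, 0], [-0.7, -1, 0], 0]]}}

```text
t: 21.25
tool_pos: [0.5145, -0.0237, 0.4602]
tool_rot: [-0.1, 1.548, 0.102]
contact_force: [0.3, -0.2, -3.4]
opening: 0.0363
```

Emit:
{"op": "carry_out", "data": {"increments": [[[0, 0, 0], [-0.7, -1, 0], 0], [[0, 0, 0], [-0.5, -1, 0], 0], [[0, 0, 0], [0, 0, 0], 0]]}}

```text
t: 21.55
tool_pos: [0.4872, -0.0665, 0.4641]
tool_rot: [-0.1, 1.544, 0.098]
contact_force: [0.9, 0.3, -3.4]
opening: 0.0366
```

Run:
```python
from h import *
goto([.48,-.05,.26],.0)
im,d=get_image('wrist');cal=get_calibration('wrist');np.savez('w12.npz',d=d,im=im,cal=cal)
cv2.imwrite('pics/w12.png',im)
for n,z in dict(hook_0=.138,rack_label=.027,drip_rack=0).items():
    for r in tip_of('wrist',n):
        if r['p']>.2: print(n,round(r['p'],2),np.round(r['centre'],1),np.round(at_z(cal,r['centre'],z),3))
```

```text
t 21.55 grasp [ 0.491  -0.0664  0.3092] jaw yaw 0.1261 tilt [ 0.025  0.001 -1.   ] open 0.0366 F [ 0.9  0.3 -3.4] q [-0.29 -0.31  1.84  0.01  1.58 -0.41]
 need shift [-0.36  0.82 -2.46] turn [ 0.01  0.25 -1.26]
hook_0 0.81 [410.9 296.3] [ 0.631 -0.189  0.138]
rack_label 0.92 [349.7 244.8] [ 0.568 -0.182  0.027]
drip_rack 0.82 [384.2 243.5] [ 0.632 -0.186  0.   ]
```

View pics/w12.png

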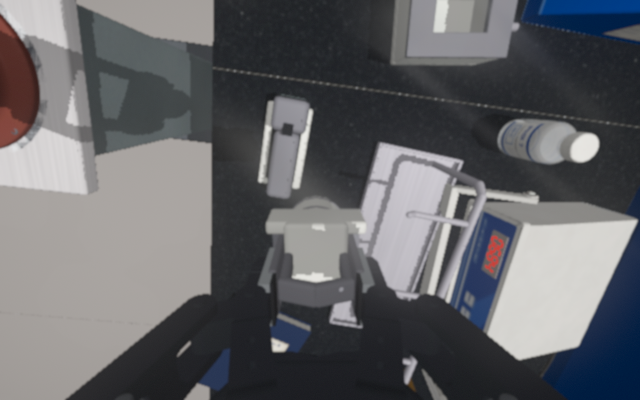

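Run:
```python
from h import *
f=np.load('w12.npz',allow_pickle=True);d=f['d'];cal=f['cal'].item();P=cloud(cal,d);z=P[...,2]
v,u=np.mgrid[0:400,0:640]
k=(d>0)&(z>.122)&(z<.148)&(u>370)&(u<500)&(v>150)
Q=P[k];print(len(Q))
y=-.083;
for it in range(3):
    X=np.array([np.cos(y),np.sin(y)]);Y=np.array([-X[1],X[0]])
    a=Q[:,:2]@X
    s=a>np.percentile(a,99.5)-.012
    vx,vy,x0,y0=cv2.fitLine(Q[s][:,:2].astype(np.float32),cv2.DIST_HUBER,0,.001,.001).ravel()
    if vy<0: vx,vy=-vx,-vy
    y=np.arctan2(-vx,vy);print(it,s.sum(),'yaw',y,'bar z',np.median(Q[s][:,2]))
a=Q[:,:2]@X;b=Q[:,:2]@Y
print('bar a',np.median(a[s]),np.percentile(a[s],[2,98]))
h,e=np.histogram(b[~s],bins=np.arange(-.36,.0,.005))
for hh,ee in zip(h,e):
    if hh: print(round(ee,3),hh,np.round([a[~s][(b[~s]>=ee)&(b[~s]<ee+.005)].min(),a[~s][(b[~s]>=ee)&(b[~s]<ee+.005)].max()],3))
# tray edges
t=(d>0)&(z>.004)&(z<.02)&(u>330)&(u<480)&(v>140)&(v<300)
T=P[t];ta=T[:,:2]@X;tb=T[:,:2]@Y
print('tray a',np.percentile(ta,[1,99]),'b',np.percentile(tb,[1,99]),np.median(T[:,2]))
print('label a,b',np.array([.568,-.182])@X,np.array([.568,-.182])@Y)
```

```text
2487
0 91 yaw 0.31813914 bar z 0.12992090022473457
1 379 yaw 0.33286783 bar z 0.13193202464539666
2 388 yaw 0.33454007 bar z 0.1319943156135928
bar a 0.6431681583280182 [0.63757735 0.65017628]
-0.36 41 [0.58  0.592]
-0.355 36 [0.582 0.593]
-0.35 42 [0.586 0.594]
-0.345 38 [0.587 0.597]
-0.34 43 [0.588 0.599]
-0.335 39 [0.592 0.602]
-0.33 46 [0.593 0.605]
-0.325 42 [0.596 0.607]
-0.32 43 [0.598 0.61 ]
-0.315 47 [0.6   0.611]
-0.31 42 [0.603 0.612]
-0.305 53 [0.599 0.616]
-0.3 97 [0.588 0.617]
-0.295 113 [0.576 0.62 ]
-0.29 110 [0.565 0.622]
-0.285 112 [0.554 0.623]
-0.28 108 [0.544 0.627]
-0.275 101 [0.538 0.628]
-0.27 66 [0.54 0.63]
-0.265 62 [0.623 0.632]
-0.26 23 [0.625 0.631]
tray a [0.50680618 0.6612597 ] b [-0.47928218 -0.21550299] 0.005088847091787474
label a,b 0.47735261553525915 -0.35760657572746274
```

```bash
cat > rackfit.py <<'E'
from h import *
def rackfit(P,d,mask):
    z=P[...,2];k=(d>0)&(z>.122)&(z<.148)&mask
    Q=P[k];best=None
    for y in np.arange(-.2,.05,.004):
        a=Q[:,:2]@np.array([np.cos(y),np.sin(y)]);h,e=np.histogram(a,bins=np.arange(.4,.9,.003))
        h=h[:-1]+h[1:];i=h.argmax()
        if best is None or h[i]>best[0]:best=(h[i],y,e[i+1])
    print(len(Q),best);y,a0=best[1],best[2]
    for it in range(3):
        X=np.array([np.cos(y),np.sin(y)]);Y=np.array([-X[1],X[0]]);a=Q[:,:2]@X;s=abs(a-a0)<.007
        vx,vy,x0,y0=cv2.fitLine(Q[s][:,:2].astype(np.float32),cv2.DIST_HUBER,0,.001,.001).ravel()
        if vy<0: vx,vy=-vx,-vy
        y=np.arctan2(-vx,vy);X=np.array([np.cos(y),np.sin(y)]);a0=np.array([x0,y0])@X
    Y=np.array([-X[1],X[0]]);a=Q[:,:2]@X;b=Q[:,:2]@Y
    print('yaw',round(y,4),'bar a0',round(a0,4),'bar b',np.round(np.percentile(b[abs(a-a0)<.006],[.5,99.5]),4))
    r=(a<a0-.008)&(a>a0-.09)
    h,e=np.histogram(b[r],bins=np.arange(-.5,.2,.004))
    for hh,ee in zip(h,e):
        if hh>3:
            w=r&(b>=ee)&(b<ee+.004);print(round(ee,3),hh,np.round([a[w].min()-a0,a[w].max()-a0,np.median(Q[w][:,2])],3))
E
python3 - <<'E'
from rackfit import *
f=np.load('w12.npz',allow_pickle=True);d=f['d'];cal=f['cal'].item();P=cloud(cal,d)
v,u=np.mgrid[0:400,0:640]
rackfit(P,d,(u>370)&(u<500)&(v>150)&(v<300)&(P[...,0]<.72))
z=P[...,2];y=-.083;X=np.array([np.cos(y),np.sin(y)]);Y=np.array([-X[1],X[0]])
t=(d>0)&(z>.006)&(z<.02)&(P[...,0]>.5)&(P[...,0]<.75)&(P[...,1]<.1)&(P[...,1]>-.4)&(u>330)
rect(P[t],'tray')
E
```

```text
1672 (np.int64(933), np.float64(-0.08399999999999991), np.float64(0.6790000000000003))
yaw -0.0862 bar a0 0.679 bar b [-0.1261  0.0201]
-0.136 53 [-0.054 -0.028  0.138]
-0.132 76 [-0.057 -0.022  0.136]
-0.032 157 [-0.077 -0.009  0.138]
-0.028 187 [-0.076 -0.008  0.137]
tray centre [ 0.6505 -0.1256] size mm [454.6 161.2] angle deg 87.3 rad 1.524 n 1727
```

```bash
cat >> h.py <<'E'
RY=-.086;RX=np.array([np.cos(RY),np.sin(RY)]);RYv=np.array([-RX[1],RX[0]])
HOOK=[.641*RX+b*RYv for b in(-.028,-.133,-.238)]
E
python3 - <<'E'
from h import *
f=np.load('w12.npz',allow_pickle=True);d=f['d'];cal=f['cal'].item();P=cloud(cal,d)
for v,u in((290,316),(290,300),(285,330),(295,316),(245,316),(215,300)): print(v,u,np.round(P[v,u],4))
print(np.round(HOOK,4))
p=HOOK[2]-.085*RX;print(p);goto([*p,.26],-np.pi/2+RY)
E
```

```text
290 316 [ 0.4907 -0.0613  0.3227]
290 300 [ 0.4836 -0.063   0.3214]
285 330 [ 0.4971 -0.0597  0.3202]
295 316 [ 0.4911 -0.0642  0.3225]
245 316 [ 0.4909 -0.0558  0.289 ]
215 300 [ 0.4802 -0.0436  0.2767]
[[ 0.6362 -0.083 ]
 [ 0.6272 -0.1876]
 [ 0.6182 -0.2922]]
[ 0.5335024 -0.2848775]
t 21.75 grasp [ 0.4922 -0.0642  0.3084] jaw yaw 0.1296 tilt [ 0.024  0.002 -1.   ] open 0.0364 F [ 1.   0.  -3.2] q [-0.28 -0.31  1.84  0.01  1.58 -0.41]
 need shift [  2.25 -11.02  -2.42] turn [  0.2    0.19 -17.86]
```

Emit:
{"op": "carry_out", "data": {"increments": [[[0, 0.2, -1], [0.1, -0.6, 0], 0], [[0, 0, -1], [0.1, -0.6, 0], 0], [[0, 0, -1], [0.1, -0.6, 0], 0], [[0, 0, -1], [0.1, -0.6, 0], 0], [[0, 0, -1], [0.1, -0.6, 0], 0], [[0, 0, -1], [0.1, -0.6, 0], 0], [[0, 0, -1], [0.1, -0.6, 0], 0], [[0, 0, -1], [0.1, -0.6, 0], 0]]}}

```text
t: 22.55
tool_pos: [0.5087, -0.156, 0.4631]
tool_rot: [0.54, 1.5, -0.536]
contact_force: [0.6, -0.5, -2.5]
opening: 0.0367
```

Emit:
{"op": "carry_out", "data": {"increments": [[[0, 0, -1], [0.1, -0.6, -0.2], 0], [[0, 0, -1], [0.1, -0.6, -0.2], 0], [[0, 0, -1], [0.1, -0.6, -0.2], 0], [[0, 0, -1], [0.1, -0.6, -0.2], 0], [[0, 0, -1], [0.1, -0.6, -0.2], 0], [[0, 0, -1], [0.1, -0.6, -0.2], 0], [[0, 0, -1], [0.1, -0.6, -0.2], 0], [[0, 0, -1], [0.1, -0.6, -0.2], 0]]}}

```text
t: 23.35
tool_pos: [0.5311, -0.2494, 0.4292]
tool_rot: [1.167, 1.236, -1.16]
contact_force: [0.3, 0.0, -2.7]
opening: 0.0371
```

Run:
```python
from h import *
p=HOOK[2]-.085*RX;goto([*p,.26],-np.pi/2+RY)
```

```text
t 23.35 grasp [ 0.5317 -0.2491  0.2742] jaw yaw -1.5094 tilt [ 0.003  0.002 -1.   ] open 0.0371 F [ 0.3  0.  -2.7] q [-0.57 -0.05  1.68  0.    1.51  0.94]
 need shift [ 0.12 -1.78 -0.71] turn [-0.02  0.04 -1.47]
```

Emit:
{"op": "carry_out", "data": {"increments": [[[0, 0, -0.8], [0.1, -0.9, -0.8], 0], [[0, 0, -0.7], [0, -0.9, -1], 0], [[0, 0, 0], [0, 0, -1], 0], [[0, 0, 0], [0, 0, -1], 0], [[0, 0, 0], [0, 0, -1], 0], [[0, 0, 0], [0, 0, -0.8], 0], [[0, 0, 0], [0, 0, 0], 0]]}}

```text
t: 24.05
tool_pos: [0.5385, -0.283, 0.3115]
tool_rot: [1.278, 1.166, -1.271]
contact_force: [-0.2, 0.7, -4.1]
opening: 0.0363
```

Run:
```python
from h import *
p=HOOK[2]-.085*RX;goto([*p,.1445],-np.pi/2+RY)
im,d=get_image('wrist');cv2.imwrite('pics/w13.png',im)
```

```text
t 24.05 grasp [ 0.539  -0.2825  0.1565] jaw yaw -1.6597 tilt [ 0.003  0.003 -1.   ] open 0.0363 F [-0.2  0.7 -4.1] q [-0.61  0.09  1.74  0.    1.32  1.05]
 need shift [-0.25 -0.09 -0.6 ] turn [-0.03  0.03  0.03]
```

View pics/w13.png

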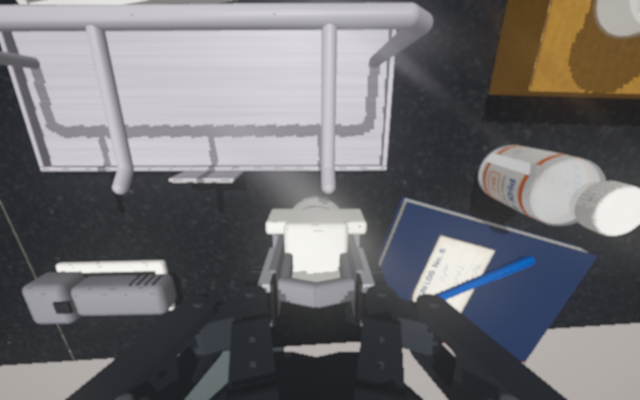

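Run:
```python
from rackfit import *
im,d=get_image('wrist');cal=get_calibration('wrist');P=cloud(cal,d)
v,u=np.mgrid[0:400,0:640]
rackfit(P,d,(v<200))
print([ (h@RX,h@RYv) for h in HOOK]); goto([.5335,-.2849,.1445],-np.pi/2+RY)
tp,tr,o=tool();g=tp+tr[:,0]*.155;print('grasp a,b',g[:2]@RX,g[:2]@RYv)
```

```text
16375 (np.int64(7688), np.float64(-0.0799999999999999), np.float64(0.6790000000000003))
yaw -0.0855 bar a0 0.6813 bar b [-0.2881 -0.0974]
-0.248 251 [-0.076 -0.009  0.138]
-0.244 1226 [-0.078 -0.008  0.14 ]
-0.24 712 [-0.077 -0.008  0.139]
-0.144 204 [-0.076 -0.008  0.137]
-0.14 1928 [-0.078 -0.008  0.139]
-0.136 433 [-0.077 -0.008  0.139]
[(np.float64(0.641), np.float64(-0.028)), (np.float64(0.641), np.float64(-0.13300000000000003)), (np.float64(0.641), np.float64(-0.23800000000000002))]
t 24.15 grasp [ 0.5402 -0.2836  0.1596] jaw yaw -1.6599 tilt [ 0.007  0.    -1.   ] open 0.0367 F [-0.4 -0.1 -2.9] q [-0.61  0.08  1.73  0.    1.32  1.05]
 need shift [-0.28 -0.06 -0.76] turn [-0.    0.07  0.03]
grasp a,b 0.5625519079330203 -0.23617246021609642
```

```bash
sed -i 's/^HOOK=.*/HOOK=[.642*RX+b*RYv for b in(-.033,-.138,-.2425)]/' h.py
python3 - <<'E'
from h import *
goto([*(HOOK[2]-.08*RX),.1445],-np.pi/2+RY)
E
```

```text
t 24.15 grasp [ 0.5402 -0.2836  0.1596] jaw yaw -1.6599 tilt [ 0.007  0.    -1.   ] open 0.0367 F [-0.4 -0.1 -2.9] q [-0.61  0.08  1.73  0.    1.32  1.05]
 need shift [ 0.   -0.31 -0.76] turn [-0.    0.07  0.03]
```

Emit:
{"op": "carry_out", "data": {"increments": [[[0, 0, 0], [0, -0.3, -0.8], 0], [[0, 0, 0], [0, 0, 0], 0], [[0, 0, 0], [0, 0, 0], 0]]}}

```text
t: 24.45
tool_pos: [0.5405, -0.2907, 0.3013]
tool_rot: [1.278, 1.155, -1.266]
contact_force: [0.4, -0.3, -2.5]
opening: 0.0368
```

Run:
```python
from h import *
goto([*(HOOK[2]-.08*RX),.1445],-np.pi/2+RY)
im,d=get_image('wrist');cv2.imwrite('pics/w14.png',im);P=cloud(get_calibration('wrist'),d)
for v,u in((290,316),(245,316)): print(v,u,np.round(P[v,u],4))
```

```text
t 24.45 grasp [ 0.5424 -0.2913  0.1463] jaw yaw -1.6593 tilt [ 0.012 -0.004 -1.   ] open 0.0368 F [ 0.4 -0.3 -2.5] q [-0.62  0.11  1.73  0.    1.29  1.04]
 need shift [-0.07  0.04 -0.09] turn [0.04 0.12 0.03]
290 316 [ 0.5457 -0.2907  0.16  ]
245 316 [ 0.5513 -0.2913  0.126 ]
```

View pics/w14.png

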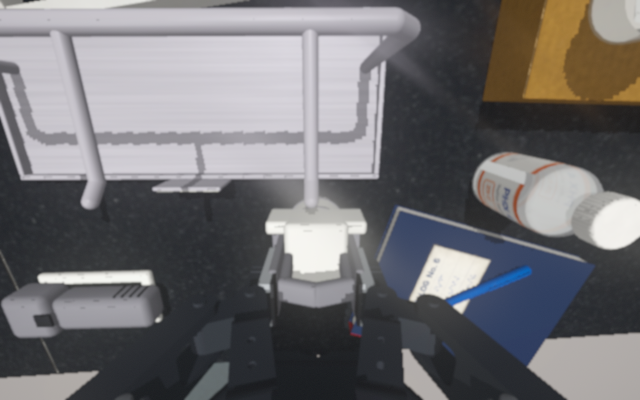

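Emit:
{"op": "carry_out", "data": {"increments": [[[0, 0.1, 0], [0.8, -0.05, -0.1], 0], [[0, 0, 0], [0.8, -0.06, 0], 0], [[0, 0, 0], [0, 0, 0], 0]]}}

```text
t: 24.8
tool_pos: [0.5729, -0.2934, 0.3005]
tool_rot: [1.273, 1.16, -1.274]
contact_force: [0.0, 0.6, -2.8]
opening: 0.0364
```

Run:
```python
from h import *
goto([*(HOOK[2]),.1445],-np.pi/2+RY)
im,d=get_image('wrist');cv2.imwrite('pics/w15.png',im);P=cloud(get_calibration('wrist'),d)
```

```text
t 24.8 grasp [ 0.5734 -0.294   0.1455] jaw yaw -1.6604 tilt [ 0.003 -0.004 -1.   ] open 0.0364 F [ 0.   0.6 -2.8] q [-0.59  0.18  1.66 -0.    1.3   1.07]
 need shift [ 2.29 -0.17 -0.05] turn [0.04 0.03 0.04]
```

View pics/w15.png

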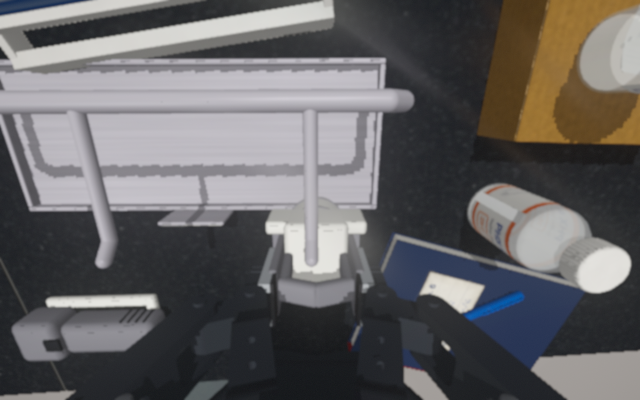

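Emit:
{"op": "carry_out", "data": {"increments": [[[0, 0, 0], [0.8, -0.07, -0.05], 0], [[0, 0, 0], [0.8, -0.07, 0], 0], [[0, 0, 0], [0.5, 0, 0], 0], [[0, 0, 0], [0, 0, 0], 0]]}}

```text
t: 25.25
tool_pos: [0.6135, -0.2963, 0.3001]
tool_rot: [1.273, 1.162, -1.277]
contact_force: [-0.3, -0.3, -3.2]
opening: 0.0367
```

Run:
```python
from h import *
goto([*(HOOK[2]),.129],-np.pi/2+RY)
im,d=get_image('wrist');cv2.imwrite('pics/w16.png',im);P=cloud(get_calibration('wrist'),d)
```

```text
t 25.25 grasp [ 0.6135 -0.2969  0.1451] jaw yaw -1.6614 tilt [ 0.    -0.004 -1.   ] open 0.0367 F [-0.3 -0.3 -3.2] q [-0.56  0.26  1.56 -0.    1.32  1.1 ]
 need shift [ 0.27 -0.02 -0.8 ] turn [0.04 0.   0.05]
```

View pics/w16.png

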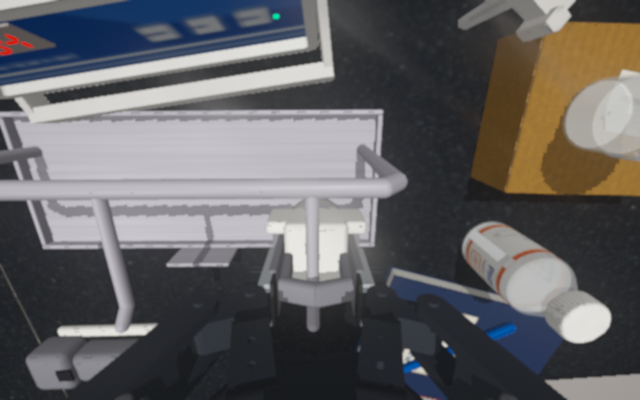

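Emit:
{"op": "carry_out", "data": {"increments": [[[0, 0, 0], [0.2, 0, -0.5], 0], [[0, 0, 0], [0, 0, -0.3], 0], [[0, 0, 0], [0, 0, 0], 0]]}}

```text
t: 25.6
tool_pos: [0.6167, -0.2965, 0.2858]
tool_rot: [1.273, 1.16, -1.277]
contact_force: [-0.6, 1.2, 2.0]
opening: 0.0363
```

Run:
```python
from h import *
goto([*(HOOK[2]),.129],-np.pi/2+RY)
```

```text
t 25.6 grasp [ 0.6169 -0.2972  0.1308] jaw yaw -1.662 tilt [ 0.001 -0.005 -1.   ] open 0.0363 F [-0.6  1.2  2. ] q [-0.56  0.28  1.56 -0.    1.3   1.11]
 need shift [ 0.11 -0.01 -0.09] turn [0.05 0.01 0.05]
```

Emit:
{"op": "carry_out", "data": {"increments": [[[0, 0, 0], [0, 0, 0], 0.6], [[0, 0, 0], [0, 0, 0], 0.8], [[0, 0, 0], [0, 0, 0], 0.85], [[0, 0, 0], [0, 0, 0], 0.85], [[0, 0, 0], [0, 0, 0], 0.85]]}}

```text
t: 26.1
tool_pos: [0.616, -0.2967, 0.2854]
tool_rot: [1.273, 1.16, -1.278]
contact_force: [-0.4, -0.7, -0.8]
opening: 0.0726
```

Run:
```python
from h import *
goto([*(HOOK[2]),.129],-np.pi/2+RY)
im,d=get_image('wrist');cv2.imwrite('pics/w17.png',im)
```

```text
t 26.1 grasp [ 0.6161 -0.2976  0.1304] jaw yaw -1.6626 tilt [ 0.001 -0.005 -1.   ] open 0.0726 F [-0.4 -0.7 -0.8] q [-0.56  0.28  1.56 -0.    1.29  1.11]
 need shift [ 0.14 -0.   -0.07] turn [0.05 0.01 0.06]
```

View pics/w17.png

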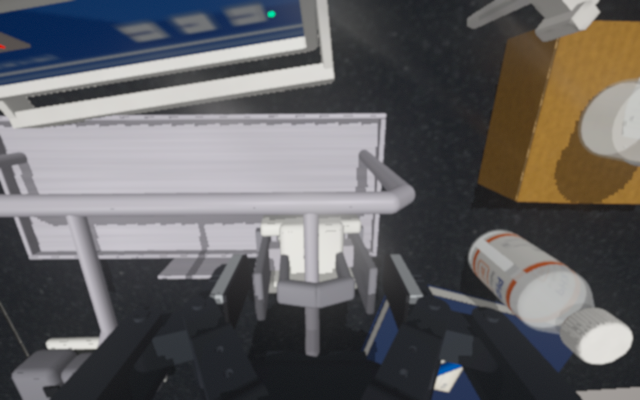

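Emit:
{"op": "carry_out", "data": {"increments": [[[0, 0, 0], [0, 0, 0.4], 0.85], [[0, 0, 0], [0, 0, 0.8], 0.85], [[0, 0, 0], [0, 0, 1], 0.85], [[0, 0, 0], [0, 0, 1], 0.85], [[0, 0, 0], [0, 0, 1], 1], [[0, 0, 1], [0, 0.5, 1], 1], [[0, 0, 1], [0, 1, 0.5], 1], [[0, 0, 1], [0, 1, 0], 1]]}}

```text
t: 26.95
tool_pos: [0.6154, -0.2475, 0.4152]
tool_rot: [1.046, 1.288, -1.047]
contact_force: [-0.1, 0.1, 0.5]
opening: 0.0852
```

Run:
```python
from h import *
goto([*(BAY[1]+.0012*PX),.20],.122)
im,d=get_image('wrist');cv2.imwrite('pics/w18.png',im)
```

```text
t 26.95 grasp [ 0.6172 -0.2491  0.2602] jaw yaw -1.3553 tilt [ 0.011 -0.01  -1.   ] open 0.0852 F [-0.1  0.1  0.5] q [-0.49  0.13  1.51 -0.    1.48  0.86]
 need shift [ 0.47 23.1  -3.01] turn [ 0.    0.17 14.77]
```

View pics/w18.png

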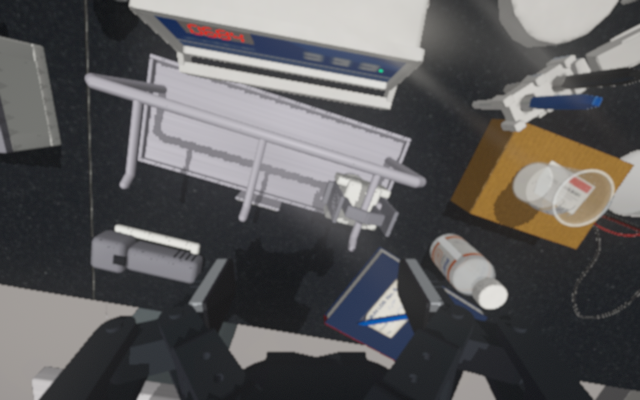

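Cartridge 1 hangs on hook 2 (~(360,200)). Next: middle bay.

Emit:
{"op": "carry_out", "data": {"increments": [[[0, 0, 0.7], [0, 1, 0], 1], [[0, 0, 0.7], [0, 1, 0], 1], [[0, 0, 0.7], [0, 1, 0], 1], [[0, 0, 0.7], [0, 1, 0], 1], [[0, 0, 0.7], [0, 1, 0], 1], [[0, 0, 0.7], [0, 1, 0], 1], [[0, 0, 0.7], [0, 1, 0], 1], [[0, 0, 0.7], [0, 1, 0], 1]]}}

```text
t: 27.8
tool_pos: [0.6149, -0.0814, 0.4284]
tool_rot: [0.611, 1.456, -0.6]
contact_force: [0.2, -0.1, -0.6]
opening: 0.0856
```

Emit:
{"op": "carry_out", "data": {"increments": [[[0, 0, 0.7], [0, 1, 0], 1], [[0, 0, 0.7], [0, 1, 0], 1], [[0, 0, 0.7], [0, 1, 0], 1], [[0, 0, 0.7], [0, 1, 0], 1], [[0, 0, 0.7], [0, 1, 0], 1], [[0, 0, 0.7], [0, 1, 0], 1], [[0, 0, 0.7], [0, 1, 0], 1], [[0, 0, 0.7], [0, 1, 0], 1]]}}

```text
t: 28.6
tool_pos: [0.6142, 0.0837, 0.4402]
tool_rot: [0.172, 1.528, -0.145]
contact_force: [0.7, 0.1, -0.2]
opening: 0.0853
```

Emit:
{"op": "carry_out", "data": {"increments": [[[0, 0, 0.7], [0, 1, 0], 1], [[0, 0, 0.7], [0, 1, 0], 1], [[0, 0, 0.7], [0, 1, 0], 1], [[0, 0, 0.7], [0, 1, 0], 1], [[0, 0, 0.7], [0, 1, 0], 1], [[0, 0, 0], [0, 0.6, 0], 1], [[0, 0, 0], [0, 0, 0], 1]]}}

```text
t: 29.3
tool_pos: [0.6137, 0.2011, 0.4499]
tool_rot: [-0.103, 1.524, 0.141]
contact_force: [0.3, -0.4, 1.0]
opening: 0.0853
```

Run:
```python
from h import *
goto([*(BAY[1]+.0012*PX),.14],.122)
```

```text
t 29.3 grasp [0.6201 0.2053 0.2951] jaw yaw 0.1558 tilt [ 0.041  0.028 -0.999] open 0.0853 F [ 0.3 -0.4  1. ] q [0.2  0.07 1.52 0.02 1.51 0.04]
 need shift [ 0.55  0.67 -7.74] turn [-0.27  0.42 -0.34]
```

Emit:
{"op": "carry_out", "data": {"increments": [[[-0.3, 0.4, -0.3], [0.3, 0.4, -1], 1], [[0, 0, 0], [0.2, 0.3, -1], 1], [[0, 0, 0], [0, 0, -1], 1], [[0, 0, 0], [0, 0, -1], 1], [[0, 0, 0], [0, 0, -1], 1], [[0, 0, 0], [0, 0, -1], 1], [[0, 0, 0], [0, 0, -1], 1], [[0, 0, 0], [0, 0, 0], 1]]}}

```text
t: 30.1
tool_pos: [0.6253, 0.2089, 0.3113]
tool_rot: [-0.09, 1.561, 0.077]
contact_force: [-0.1, 0.2, -0.2]
opening: 0.0854
```

Run:
```python
from h import *
goto([*(BAY[1]+.0012*PX),.098],.122)
im,d=get_image('wrist');cv2.imwrite('pics/w19.png',im)
```

```text
t 30.1 grasp [0.6267 0.2077 0.1563] jaw yaw 0.1065 tilt [ 0.009 -0.008 -1.   ] open 0.0854 F [-0.1  0.2 -0.2] q [ 0.21  0.2   1.61 -0.01  1.32  0.11]
 need shift [-0.03  0.28 -2.91] turn [0.08 0.09 0.16]
```

View pics/w19.png

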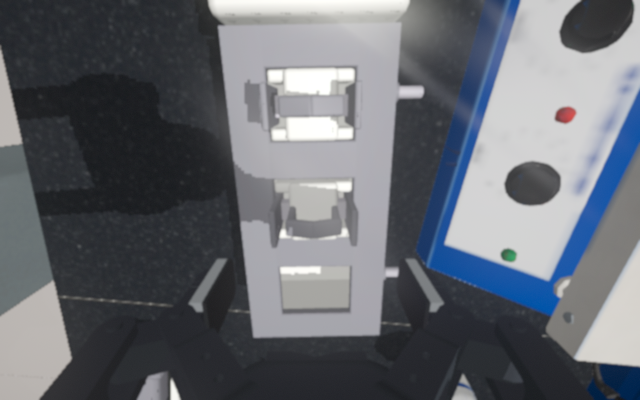

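Emit:
{"op": "carry_out", "data": {"increments": [[[0.1, 0.1, 0.2], [0, 0.3, -1], 1], [[0, 0, 0], [0, 0, -1], 1], [[0, 0, 0], [0, 0, -0.5], 1], [[0, 0, 0], [0, 0, 0], 1]]}}

```text
t: 30.55
tool_pos: [0.6277, 0.2151, 0.2656]
tool_rot: [-0.095, 1.56, 0.104]
contact_force: [-0.2, 0.0, -0.4]
opening: 0.0854
```

Run:
```python
from h import *
goto([*(BAY[1]+.0012*PX),.098],.122)
```

```text
t 30.55 grasp [0.629  0.2161 0.1106] jaw yaw 0.1267 tilt [ 0.009  0.006 -1.   ] open 0.0854 F [-0.2  0.  -0.4] q [0.22 0.26 1.63 0.   1.25 0.09]
 need shift [-0.15 -0.03 -0.63] turn [-0.06  0.09 -0.05]
```

Emit:
{"op": "carry_out", "data": {"increments": [[[0, 0.1, 0], [-0.15, 0, -0.65], 1], [[0, 0, 0], [0, 0, 0], 1]]}}

```text
t: 30.75
tool_pos: [0.6248, 0.2154, 0.2526]
tool_rot: [-0.094, 1.569, 0.105]
contact_force: [-0.1, -0.1, -0.6]
opening: 0.0851
```

Run:
```python
from h import *
goto([*(BAY[1]+.0012*PX),.098],.122)
im,d=get_image('wrist');cv2.imwrite('pics/w20.png',im)
```

```text
t 30.75 grasp [0.6247 0.2164 0.0976] jaw yaw 0.1269 tilt [-0.001  0.007 -1.   ] open 0.0851 F [-0.1 -0.1 -0.6] q [0.22 0.27 1.64 0.01 1.24 0.09]
 need shift [-0.   -0.04  0.02] turn [-0.07 -0.01 -0.05]
```

View pics/w20.png

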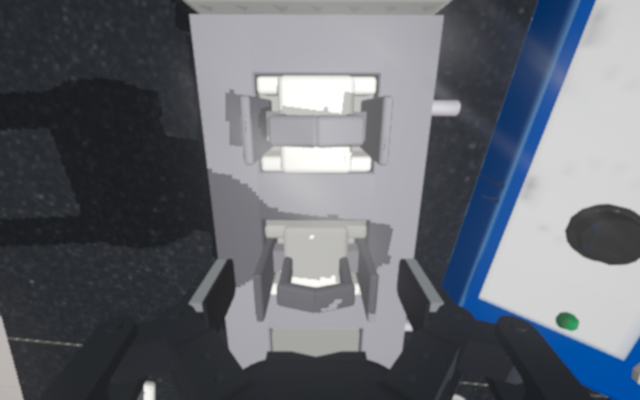

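Centred on the middle cartridge (handle at col 316, pads 217/417). Closing and lifting.

Emit:
{"op": "carry_out", "data": {"increments": [[[0, 0, 0], [0, 0, 0], 0], [[0, 0, 0], [0, 0, 0], 0], [[0, 0, 0], [0, 0, 0], 0], [[0, 0, 0], [0, 0, 0], 0], [[0, 0, 0], [0, 0, 0], 0], [[0, 0, 0], [0, 0, 0], 0]], "squeeze": 70}}

```text
t: 31.4
tool_pos: [0.6261, 0.2159, 0.2583]
tool_rot: [-0.094, 1.564, 0.106]
contact_force: [-0.3, 0.5, -0.3]
opening: 0.0367
```

Emit:
{"op": "carry_out", "data": {"increments": [[[0, 0, 0], [0, 0, 0.4], 0], [[0, 0, 0], [0, 0, 0.4], 0], [[0, 0, 0], [0, 0, 0.4], 0]]}}

```text
t: 31.7
tool_pos: [0.6251, 0.2156, 0.2805]
tool_rot: [-0.094, 1.569, 0.105]
contact_force: [0.1, 0.3, -3.3]
opening: 0.0363
```

Run:
```python
from h import *
goto([*(BAY[1]+.0012*PX),.098],.122)
im,d=get_image('wrist');cv2.imwrite('pics/w21.png',im)
```

```text
t 31.7 grasp [0.6249 0.2166 0.1255] jaw yaw 0.127 tilt [-0.001  0.007 -1.   ] open 0.0363 F [ 0.1  0.3 -3.3] q [0.22 0.24 1.62 0.01 1.28 0.09]
 need shift [-0.02 -0.05 -1.38] turn [-0.07 -0.01 -0.05]
```

View pics/w21.png

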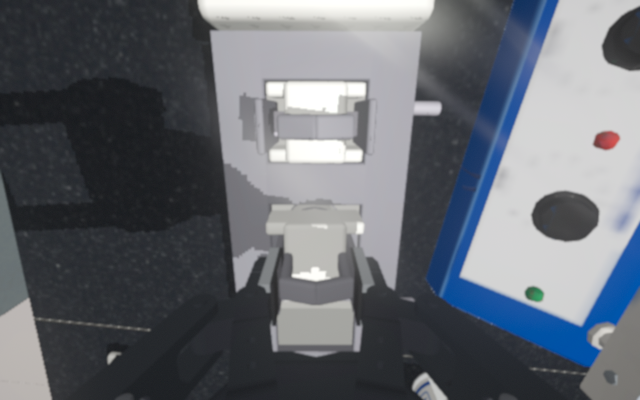

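Emit:
{"op": "carry_out", "data": {"increments": [[[0, 0, 0], [0, 0, 0.8], 0], [[0, 0, 0], [0, 0, 1], 0], [[0, 0, 0], [0, 0, 1], 0], [[0, 0, 0], [0, 0, 1], 0], [[0, 0, 0], [0, 0, 1], 0], [[0, 0, 0], [0, 0, 1], 0], [[0, 0, 0], [0, 0, 1], 0], [[0, 0, -0.5], [-0.3, -0.7, 0], 0]]}}

```text
t: 32.55
tool_pos: [0.6187, 0.2023, 0.4338]
tool_rot: [-0.053, 1.56, 0.068]
contact_force: [0.4, -0.3, -2.2]
opening: 0.0368
```

Emit:
{"op": "carry_out", "data": {"increments": [[[0, 0, -1], [-0.3, -1, 0], 0], [[0, 0, -1], [-0.3, -1, 0], 0], [[0, 0, -1], [-0.3, -1, 0], 0], [[0, 0, -1], [-0.3, -1, 0], 0], [[0, 0, -1], [-0.3, -1, 0], 0], [[0, 0, -1], [-0.3, -1, 0], 0], [[0, 0, -1], [-0.3, -1, 0], 0], [[0, 0, -1], [-0.3, -1, 0], 0]]}}

```text
t: 33.35
tool_pos: [0.5669, 0.0378, 0.4479]
tool_rot: [0.59, 1.461, -0.582]
contact_force: [-0.0, -0.4, -2.1]
opening: 0.0367
```

Emit:
{"op": "carry_out", "data": {"increments": [[[0, 0, -1], [-0.2, -1, 0], 0], [[0, 0, -1], [-0.2, -1, 0], 0], [[0, 0, -1], [-0.2, -1, 0], 0], [[0, 0, -1], [-0.2, -1, 0], 0], [[0, 0, -1], [-0.2, -1, 0], 0], [[0, 0, -1], [-0.2, -1, 0], 0], [[0, 0, -1], [-0.2, -1, 0], 0], [[0, 0, -1], [-0.2, -1, 0], 0]]}}

```text
t: 34.15
tool_pos: [0.5304, -0.1281, 0.4601]
tool_rot: [1.21, 1.16, -1.217]
contact_force: [-0.1, 0.3, -3.3]
opening: 0.0365
```

Run:
```python
from h import *
p=HOOK[1]-.085*RX;goto([*p,.20],-np.pi/2+RY)
im,d=get_image('wrist');cv2.imwrite('pics/w22.png',im)
```

```text
t 34.15 grasp [ 0.5343 -0.133   0.3052] jaw yaw -1.5872 tilt [ 0.025 -0.031 -0.999] open 0.0365 F [-0.1  0.3 -3.3] q [-0.37 -0.17  1.74 -0.02  1.54  1.22]
 need shift [ 0.64 -2.86 -5.26] turn [ 0.32  0.24 -0.7 ]
```

View pics/w22.png

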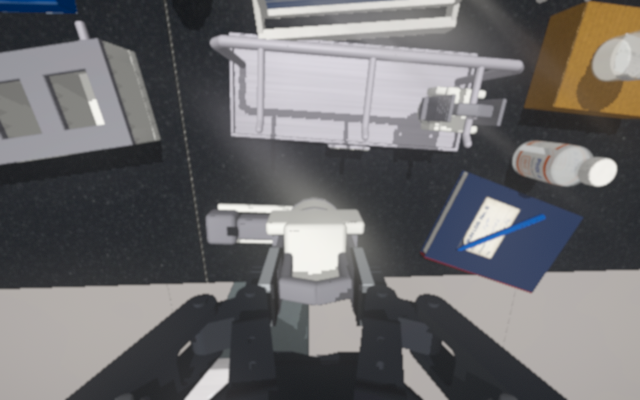

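Emit:
{"op": "carry_out", "data": {"increments": [[[0.3, 0.2, -0.7], [0.1, -1, -1], 0], [[0, 0, 0], [0.1, -1, -1], 0], [[0, 0, 0], [0.1, -0.9, -1], 0], [[0, 0, 0], [0.1, 0, -1], 0], [[0, 0, 0], [0.1, 0, -1], 0], [[0, 0, 0], [0, 0, -1], 0], [[0, 0, 0], [0, 0, -1], 0], [[0, 0, 0], [0, 0, -0.4], 0]]}}

```text
t: 35.0
tool_pos: [0.5396, -0.1921, 0.3217]
tool_rot: [1.28, 1.139, -1.269]
contact_force: [-1.2, 0.3, -3.6]
opening: 0.0365
```

Emit:
{"op": "carry_out", "data": {"increments": [[[0, 0, 0], [0, 0, 0], 0]]}}

```text
t: 35.1
tool_pos: [0.5393, -0.192, 0.3213]
tool_rot: [1.279, 1.141, -1.269]
contact_force: [0.1, 0.4, -2.9]
opening: 0.0363
```

```bash
cat > chk.py <<'E'
from rackfit import *
import sys
def chk(i,zt,back,name):
    p=HOOK[i]-back*RX;goto([*p,zt],-np.pi/2+RY)
    im,d=get_image('wrist');cv2.imwrite(f'pics/{name}.png',im);P=cloud(get_calibration('wrist'),d)
    v,u=np.mgrid[0:400,0:640]
    if back>.05: rackfit(P,d,(v<200)&(P[...,0]<.72))
    print('handle top',np.round(P[290,312:321,2],4))
    tp,tr,o=tool();g=tp+tr[:,0]*.155;print('grasp a,b',np.round([g[:2]@RX,g[:2]@RYv],4),'hook b',HOOK[i]@RYv)
chk(int(sys.argv[1]),float(sys.argv[2]),float(sys.argv[3]),sys.argv[4])
E
python3 chk.py 1 .1485 .085 w23
```

```text
t 35.1 grasp [ 0.5422 -0.1938  0.1664] jaw yaw -1.6655 tilt [ 0.018 -0.012 -1.   ] open 0.0363 F [ 0.1  0.4 -2.9] q [-0.47 -0.01  1.82 -0.    1.31  1.19]
 need shift [ 0.19  0.33 -0.89] turn [0.12 0.18 0.09]
26406 (np.int64(10223), np.float64(-0.0799999999999999), np.float64(0.6790000000000003))
yaw -0.0843 bar a0 0.6804 bar b [-0.2817  0.0046]
-0.276 6 [-0.054 -0.039  0.14 ]
-0.272 853 [-0.055 -0.029  0.139]
-0.268 591 [-0.055 -0.029  0.132]
-0.264 58 [-0.047 -0.036  0.139]
-0.26 131 [-0.048 -0.036  0.14 ]
-0.256 130 [-0.048 -0.036  0.142]
-0.252 153 [-0.048 -0.036  0.143]
-0.248 223 [-0.073 -0.009  0.144]
-0.244 1052 [-0.078 -0.008  0.139]
-0.24 1191 [-0.077 -0.008  0.138]
-0.236 221 [-0.047 -0.036  0.143]
-0.232 209 [-0.047 -0.036  0.142]
-0.228 369 [-0.048 -0.036  0.139]
-0.22 331 [-0.055 -0.029  0.144]
-0.216 1063 [-0.055 -0.029  0.136]
-0.144 46 [-0.066 -0.008  0.136]
-0.14 1162 [-0.078 -0.008  0.139]
-0.136 714 [-0.077 -0.008  0.138]
-0.04 15 [-0.074 -0.013  0.137]
-0.036 1811 [-0.078 -0.008  0.138]
-0.032 597 [-0.077 -0.008  0.139]
handle top [0.1766 0.1772 0.1767 0.1768 0.1777 0.1764 0.1769 0.1781 0.1775]
grasp a,b [ 0.5572 -0.1466] hook b -0.138
```

View pics/w23.png

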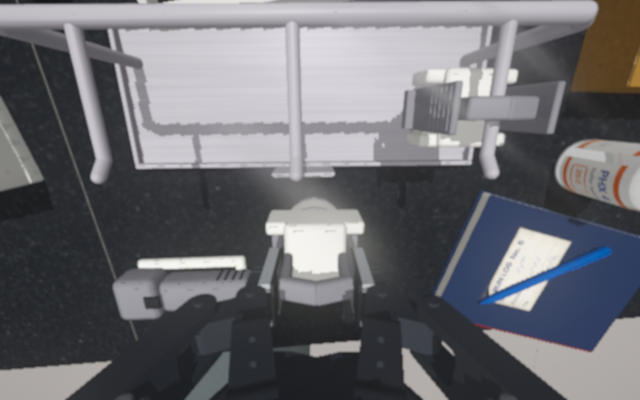

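Emit:
{"op": "carry_out", "data": {"increments": [[[0.1, 0.2, 0.1], [0, 0.4, -0.9], 0], [[0, 0, 0], [0, 0, 0], 0], [[0, 0, 0], [0, 0, 0], 0]]}}

```text
t: 35.45
tool_pos: [0.5406, -0.1835, 0.3065]
tool_rot: [1.269, 1.164, -1.27]
contact_force: [-0.3, -0.6, -3.3]
opening: 0.0364
```

```bash
python3 chk.py 1 .148 .08 w24 | grep -v '^-'
```

```text
t 35.45 grasp [ 0.5411 -0.1841  0.1515] jaw yaw -1.654 tilt [ 0.003 -0.004 -1.   ] open 0.0364 F [-0.3 -0.6 -3.3] q [-0.46  0.    1.83 -0.    1.3   1.2 ]
 need shift [ 0.37 -0.11 -0.17] turn [ 0.04  0.03 -0.03]
21332 (np.int64(6715), np.float64(-0.08399999999999991), np.float64(0.6760000000000003))
yaw -0.0861 bar a0 0.6771 bar b [-0.279  -0.0059]
handle top [0.1618 0.1614 0.1599 0.1607 0.1606 0.1601 0.1608 0.1608 0.16  ]
grasp a,b [ 0.5543 -0.1367] hook b -0.138
```

View pics/w24.png

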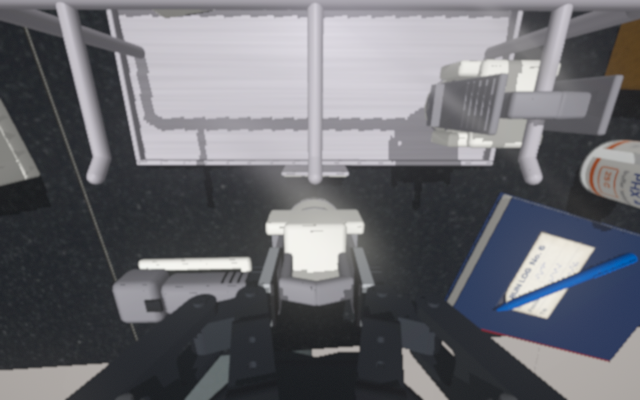

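Well aligned (hook column 316). Advance.

Emit:
{"op": "carry_out", "data": {"increments": [[[0, 0, 0], [0.9, -0.1, -0.15], 0], [[0, 0, 0], [0.9, -0.1, 0], 0], [[0, 0, 0], [0, 0, 0], 0]]}}

```text
t: 35.8
tool_pos: [0.5774, -0.1875, 0.3043]
tool_rot: [1.269, 1.163, -1.269]
contact_force: [0.1, -0.4, -2.7]
opening: 0.0366
```

```bash
python3 chk.py 1 .148 .0 w25
```

```text
t 35.8 grasp [ 0.578  -0.1882  0.1493] jaw yaw -1.6541 tilt [ 0.004 -0.004 -1.   ] open 0.0366 F [ 0.1 -0.4 -2.7] q [-0.44  0.09  1.75 -0.    1.3   1.22]
 need shift [ 2.52 -0.26 -0.07] turn [ 0.04  0.04 -0.03]
handle top [0.159  0.1592 0.1581 0.1588 0.1587 0.1595 0.1596 0.1586 0.1595]
grasp a,b [ 0.591  -0.1377] hook b -0.138
```

View pics/w25.png

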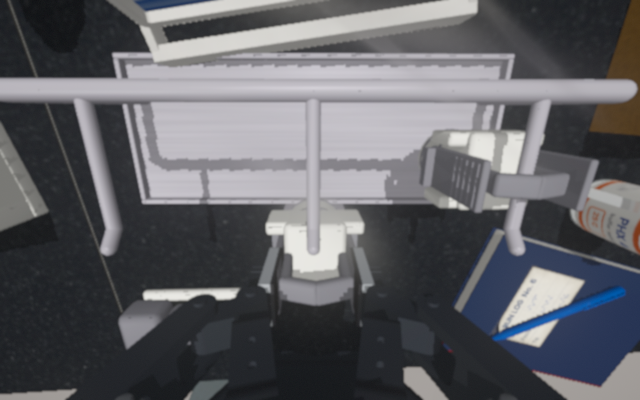

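Emit:
{"op": "carry_out", "data": {"increments": [[[0, 0, 0], [0.9, -0.08, -0.05], 0], [[0, 0, 0], [0.9, -0.08, 0], 0], [[0, 0, 0], [0.7, -0.07, 0], 0], [[0, 0, 0], [0, 0, 0], 0]]}}

```text
t: 36.25
tool_pos: [0.626, -0.192, 0.3035]
tool_rot: [1.268, 1.166, -1.272]
contact_force: [-1.2, 0.1, -3.1]
opening: 0.0364
```

```bash
python3 chk.py 1 .132 .0 w26
```

```text
t 36.25 grasp [ 0.626  -0.1926  0.1486] jaw yaw -1.6546 tilt [-0.    -0.004 -1.   ] open 0.0364 F [-1.2  0.1 -3.1] q [-0.41  0.2   1.63 -0.    1.31  1.24]
 need shift [ 0.09 -0.03 -0.83] turn [ 0.04 -0.   -0.02]
handle top [0.1596 0.1585 0.1575 0.1576 0.1593 0.1578 0.1579 0.1588 0.1587]
grasp a,b [ 0.6394 -0.138 ] hook b -0.138
```

View pics/w26.png

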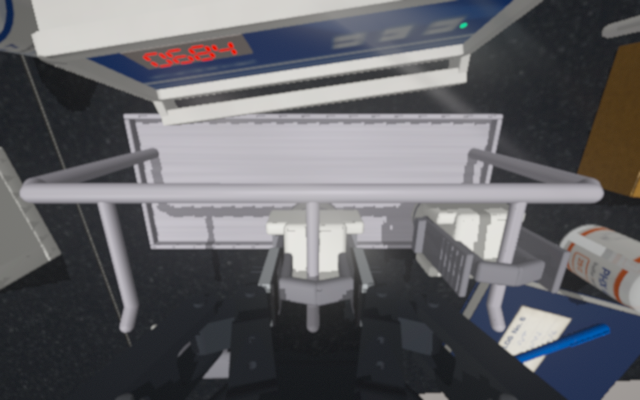

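Emit:
{"op": "carry_out", "data": {"increments": [[[0, 0, 0], [0.1, 0, -0.5], 0], [[0, 0, 0], [0, 0, -0.35], 0], [[0, 0, 0], [0, 0, 0], 0]]}}

```text
t: 36.6
tool_pos: [0.6265, -0.192, 0.2893]
tool_rot: [1.268, 1.164, -1.272]
contact_force: [1.1, 1.2, -1.6]
opening: 0.0369
```

```bash
python3 chk.py 1 .132 .0 w27
```

```text
t 36.6 grasp [ 0.6267 -0.1926  0.1343] jaw yaw -1.6551 tilt [ 0.001 -0.004 -1.   ] open 0.0369 F [ 1.1  1.2 -1.6] q [-0.41  0.21  1.63 -0.    1.29  1.25]
 need shift [ 0.06 -0.03 -0.11] turn [ 0.04  0.01 -0.02]
handle top [0.1442 0.1448 0.1442 0.1443 0.1447 0.1437 0.144  0.1441 0.1444]
grasp a,b [ 0.6409 -0.1381] hook b -0.138
```

Emit:
{"op": "carry_out", "data": {"increments": [[[0, 0, 0], [0, 0, -0.15], 0], [[0, 0, 0], [0, 0, 0], 0], [[0, 0, 0], [0, 0, 0], 0.6], [[0, 0, 0], [0, 0, 0], 0.8], [[0, 0, 0], [0, 0, 0], 0.85], [[0, 0, 0], [0, 0, 0], 0.85], [[0, 0, 0], [0, 0, 0], 0.85]]}}

```text
t: 37.35
tool_pos: [0.6254, -0.1921, 0.2877]
tool_rot: [1.268, 1.164, -1.273]
contact_force: [-0.3, -0.3, -0.5]
opening: 0.0727
```

```bash
python3 chk.py 1 .132 .0 w28
```

```text
t 37.35 grasp [ 0.6256 -0.1928  0.1327] jaw yaw -1.6554 tilt [ 0.001 -0.005 -1.   ] open 0.0727 F [-0.3 -0.3 -0.5] q [-0.41  0.21  1.64 -0.    1.29  1.25]
 need shift [ 0.12 -0.03 -0.03] turn [ 0.05  0.01 -0.01]
handle top [0.1447 0.1441 0.1441 0.1434 0.1437 0.1438 0.1446 0.1451 0.1435]
grasp a,b [ 0.6398 -0.1383] hook b -0.138
```

View pics/w28.png

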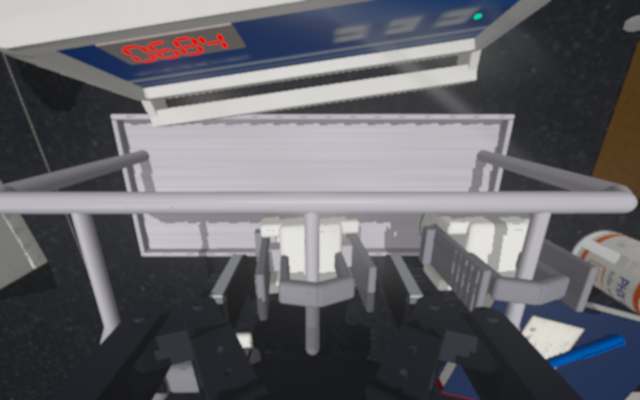

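Second one hangs on hook 1, released. Third.

Emit:
{"op": "carry_out", "data": {"increments": [[[0, 0, 0], [0, 0, 0.4], 0.85], [[0, 0, 0], [0, 0, 0.8], 0.85], [[0, 0, 0], [0, 0, 1], 0.85], [[0, 0, 0], [0, 0, 1], 0.85], [[0, 0, 0], [0, 0, 1], 1], [[0, 0, 1], [0, 0.5, 1], 1], [[0, 0, 1], [0, 1, 0.5], 1], [[0, 0, 1], [0, 1, 0], 1]]}}

```text
t: 38.2
tool_pos: [0.625, -0.1429, 0.4174]
tool_rot: [1.042, 1.292, -1.041]
contact_force: [-0.1, 0.1, -0.4]
opening: 0.0852
```

Emit:
{"op": "carry_out", "data": {"increments": [[[0, 0, 0.7], [0, 1, 0], 1], [[0, 0, 0.7], [0, 1, 0], 1], [[0, 0, 0.7], [0, 1, 0], 1], [[0, 0, 0.7], [0, 1, 0], 1], [[0, 0, 0.7], [0, 1, 0], 1], [[0, 0, 0.7], [0, 1, 0], 1], [[0, 0, 0.7], [0, 1, 0], 1], [[0, 0, 0.7], [0, 1, 0], 1]]}}

```text
t: 39.0
tool_pos: [0.6243, 0.0234, 0.4364]
tool_rot: [0.606, 1.454, -0.584]
contact_force: [0.1, -0.0, 0.3]
opening: 0.0856
```

Emit:
{"op": "carry_out", "data": {"increments": [[[0, 0, 0.7], [0, 1, 0], 1], [[0, 0, 0.7], [0, 1, 0], 1], [[0, 0, 0.7], [0, 1, 0], 1], [[0, 0, 0.7], [0, 1, 0], 1], [[0, 0, 0.7], [0, 1, 0], 1], [[0, 0, 0.7], [0, 1, 0], 1], [[0, 0, 0.7], [0, 1, 0], 1], [[0, 0, 0.7], [0, 1, 0], 1]]}}

```text
t: 39.8
tool_pos: [0.6228, 0.1905, 0.4536]
tool_rot: [0.164, 1.522, -0.117]
contact_force: [-0.6, -0.6, 0.5]
opening: 0.0853
```

Emit:
{"op": "carry_out", "data": {"increments": [[[0, 0, 0.7], [0, 1, 0], 1], [[0, 0, 0.7], [0, 1, 0], 1], [[0, 0, 0.7], [0, 1, 0], 1], [[0, 0, 0.7], [0, 0.8, 0], 1], [[0, 0, 0], [0, 0, 0], 1]]}}

```text
t: 40.3
tool_pos: [0.6214, 0.2717, 0.4641]
tool_rot: [-0.059, 1.519, 0.121]
contact_force: [-0.3, 0.4, -0.1]
opening: 0.0855
```

Run:
```python
from h import *
goto([*(BAY[2]+.0012*PX),.14],.122)
```

```text
t 40.3 grasp [0.6287 0.2783 0.3094] jaw yaw 0.1147 tilt [ 0.047  0.043 -0.998] open 0.0855 F [-0.3  0.4 -0.1] q [0.3  0.13 1.43 0.03 1.52 0.18]
 need shift [-0.29  0.91 -8.45] turn [-0.43  0.47  0.06]
```

Emit:
{"op": "carry_out", "data": {"increments": [[[-0.4, 0.5, 0.1], [-0.2, 0.5, -1], 1], [[0, 0, 0], [-0.1, 0.4, -1], 1], [[0, 0, 0], [0, 0, -1], 1], [[0, 0, 0], [0, 0, -1], 1], [[0, 0, 0], [0, 0, -1], 1], [[0, 0, 0], [0, 0, -1], 1], [[0, 0, 0], [0, 0, -1], 1], [[0, 0, 0], [0, 0, -0.5], 1]]}}

```text
t: 41.1
tool_pos: [0.6164, 0.2852, 0.3242]
tool_rot: [-0.085, 1.555, 0.088]
contact_force: [0.0, 0.3, -0.1]
opening: 0.0854
```

Emit:
{"op": "carry_out", "data": {"increments": [[[0, 0, 0], [0, 0, 0], 1]]}}

```text
t: 41.2
tool_pos: [0.6162, 0.2844, 0.3233]
tool_rot: [-0.084, 1.557, 0.086]
contact_force: [0.8, 0.4, 0.8]
opening: 0.0852
```

Run:
```python
from h import *
goto([*(BAY[2]+.0012*PX),.097],.122)
im,d=get_image('wrist');cv2.imwrite('pics/w29.png',im)
```

```text
t 41.2 grasp [0.6181 0.2847 0.1683] jaw yaw 0.1087 tilt [ 0.012  0.002 -1.   ] open 0.0852 F [0.8 0.4 0.8] q [ 0.32  0.23  1.55 -0.    1.34  0.22]
 need shift [-0.03  0.28 -3.56] turn [-0.02  0.12  0.13]
```

View pics/w29.png

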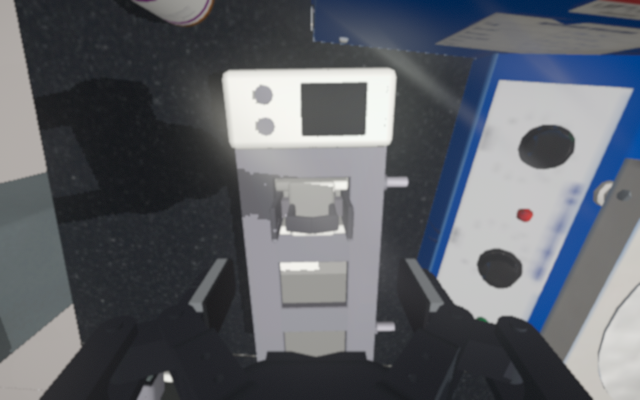

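Emit:
{"op": "carry_out", "data": {"increments": [[[0, 0.1, 0.15], [0, 0.3, -1], 1], [[0, 0, 0], [0, 0, -1], 1], [[0, 0, 0], [0, 0, -0.8], 1], [[0, 0, 0], [0, 0, 0], 1]]}}

```text
t: 41.65
tool_pos: [0.6176, 0.2915, 0.2695]
tool_rot: [-0.094, 1.559, 0.102]
contact_force: [0.0, -0.5, 0.2]
opening: 0.0854
```

Run:
```python
from h import *
goto([*(BAY[2]+.0012*PX),.097],.122)
im,d=get_image('wrist');cv2.imwrite('pics/w30.png',im)
```

```text
t 41.65 grasp [0.6191 0.2924 0.1145] jaw yaw 0.1248 tilt [ 0.01   0.005 -1.   ] open 0.0854 F [ 0.  -0.5  0.2] q [0.33 0.29 1.58 0.   1.26 0.21]
 need shift [-0.1  -0.08 -0.88] turn [-0.05  0.1  -0.03]
```

View pics/w30.png

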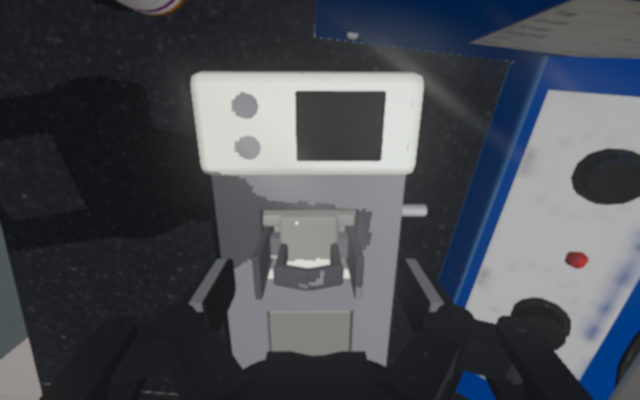

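Emit:
{"op": "carry_out", "data": {"increments": [[[0, 0.1, 0], [-0.2, -0.1, -0.95], 1], [[0, 0, 0], [0, 0, 0], 1]]}}

```text
t: 41.9
tool_pos: [0.6142, 0.2899, 0.2518]
tool_rot: [-0.093, 1.566, 0.103]
contact_force: [-1.4, -0.0, -0.8]
opening: 0.0852
```

Run:
```python
from h import *
goto([*(BAY[2]+.0012*PX),.097],.122)
```

```text
t 41.9 grasp [0.6146 0.2909 0.0969] jaw yaw 0.1251 tilt [ 0.003  0.007 -1.   ] open 0.0852 F [-1.4 -0.  -0.8] q [0.33 0.3  1.59 0.01 1.24 0.2 ]
 need shift [0.07 0.   0.01] turn [-0.07  0.03 -0.03]
```

Emit:
{"op": "carry_out", "data": {"increments": [[[0, 0, 0], [0, 0, 0], 0], [[0, 0, 0], [0, 0, 0], 0], [[0, 0, 0], [0, 0, 0], 0], [[0, 0, 0], [0, 0, 0], 0], [[0, 0, 0], [0, 0, 0], 0], [[0, 0, 0], [0, 0, 0], 0]], "squeeze": 70}}

```text
t: 42.5
tool_pos: [0.615, 0.2901, 0.2553]
tool_rot: [-0.092, 1.562, 0.104]
contact_force: [1.1, -1.4, 0.6]
opening: 0.0364
```

Emit:
{"op": "carry_out", "data": {"increments": [[[0, 0, 0], [0, 0, 0.4], 0], [[0, 0, 0], [0, 0, 0.4], 0], [[0, 0, 0], [0, 0, 0.4], 0]]}}

```text
t: 42.8
tool_pos: [0.614, 0.2898, 0.2776]
tool_rot: [-0.093, 1.567, 0.103]
contact_force: [0.9, 0.2, -3.1]
opening: 0.0368
```

Run:
```python
from h import *
goto([*(BAY[2]+.0012*PX),.098],.122)
im,d=get_image('wrist');cv2.imwrite('pics/w31.png',im)
```

```text
t 42.8 grasp [0.6142 0.2907 0.1226] jaw yaw 0.125 tilt [ 0.001  0.006 -1.   ] open 0.0368 F [ 0.9  0.2 -3.1] q [0.33 0.28 1.58 0.01 1.28 0.2 ]
 need shift [ 0.08  0.01 -1.23] turn [-0.06  0.01 -0.03]
```

View pics/w31.png

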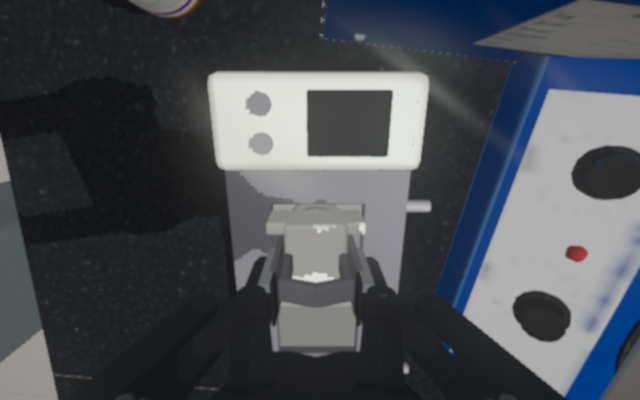

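Emit:
{"op": "carry_out", "data": {"increments": [[[0, 0, 0], [0, 0, 0.8], 0], [[0, 0, 0], [0, 0, 1], 0], [[0, 0, 0], [0, 0, 1], 0], [[0, 0, 0], [0, 0, 1], 0], [[0, 0, 0], [0, 0, 1], 0], [[0, 0, 0], [0, 0, 1], 0], [[0, 0, 0], [0, 0, 1], 0], [[0, 0, -0.5], [-0.2, -0.7, 0], 0]]}}

```text
t: 43.65
tool_pos: [0.6094, 0.2765, 0.4316]
tool_rot: [-0.051, 1.558, 0.067]
contact_force: [-0.3, -0.5, -2.6]
opening: 0.0366
```

Emit:
{"op": "carry_out", "data": {"increments": [[[0, 0, -1], [-0.2, -1, 0], 0], [[0, 0, -1], [-0.2, -1, 0], 0], [[0, 0, -1], [-0.2, -1, 0], 0], [[0, 0, -1], [-0.2, -1, 0], 0], [[0, 0, -1], [-0.2, -1, 0], 0], [[0, 0, -1], [-0.2, -1, 0], 0], [[0, 0, -1], [-0.2, -1, 0], 0], [[0, 0, -1], [-0.2, -1, 0], 0]]}}

```text
t: 44.45
tool_pos: [0.5741, 0.1118, 0.4464]
tool_rot: [0.593, 1.459, -0.582]
contact_force: [-0.1, 0.1, -2.5]
opening: 0.0367
```

Emit:
{"op": "carry_out", "data": {"increments": [[[0, 0, -1], [-0.2, -1, 0], 0], [[0, 0, -1], [-0.2, -1, 0], 0], [[0, 0, -1], [-0.2, -1, 0], 0], [[0, 0, -1], [-0.2, -1, 0], 0], [[0, 0, -1], [-0.2, -1, 0], 0], [[0, 0, -1], [-0.2, -1, 0], 0], [[0, 0, -1], [-0.2, -1, 0], 0], [[0, 0, -1], [-0.2, -1, 0], 0]]}}

```text
t: 45.25
tool_pos: [0.5377, -0.0543, 0.4592]
tool_rot: [1.213, 1.156, -1.216]
contact_force: [-0.2, 0.3, -2.7]
opening: 0.0366
```

```bash
sed -i 's/^HOOK=.*/HOOK=[.642*RX+b*RYv for b in(-.0345,-.138,-.2425)]/' h.py
python3 - <<'E'
from h import *
p=HOOK[0]-.085*RX;goto([*p,.20],-np.pi/2+RY)
im,d=get_image('wrist');cv2.imwrite('pics/w32.png',im)
E
```

```text
t 45.25 grasp [ 0.5422 -0.0592  0.3044] jaw yaw -1.5893 tilt [ 0.029 -0.032 -0.999] open 0.0366 F [-0.2  0.3 -2.7] q [-0.23 -0.19  1.75 -0.02  1.54  1.36]
 need shift [ 0.71 -1.39 -5.21] turn [ 0.33  0.28 -0.68]
```

View pics/w32.png

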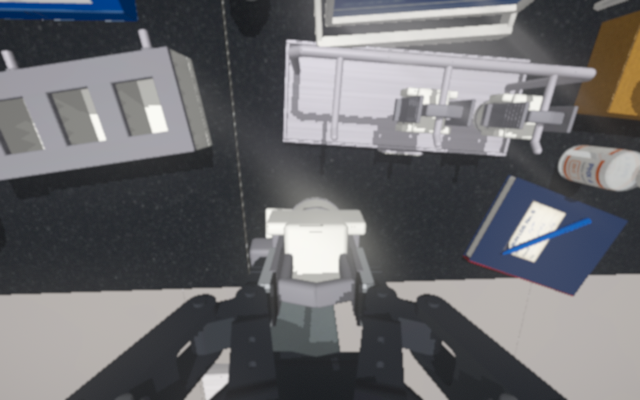

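Emit:
{"op": "carry_out", "data": {"increments": [[[0.3, 0.3, -0.7], [0.15, -0.7, -1], 0], [[0, 0, 0], [0.15, -0.6, -1], 0], [[0, 0, 0], [0.1, 0, -1], 0], [[0, 0, 0], [0.1, 0, -1], 0], [[0, 0, 0], [0, 0, -1], 0], [[0, 0, 0], [0, 0, -1], 0], [[0, 0, 0], [0, 0, -1], 0], [[0, 0, 0], [0, 0, -0.5], 0]]}}

```text
t: 46.1
tool_pos: [0.5472, -0.0849, 0.3198]
tool_rot: [1.281, 1.143, -1.272]
contact_force: [-0.1, 0.2, -2.5]
opening: 0.0364
```

Emit:
{"op": "carry_out", "data": {"increments": [[[0, 0, 0], [0, 0, 0], 0]]}}

```text
t: 46.2
tool_pos: [0.5468, -0.0847, 0.319]
tool_rot: [1.28, 1.145, -1.273]
contact_force: [-0.1, 0.3, -3.3]
opening: 0.0366
```

```bash
python3 chk.py 0 .1455 .08 w33
```

```text
t 46.2 grasp [ 0.5489 -0.0862  0.164 ] jaw yaw -1.6675 tilt [ 0.014 -0.01  -1.   ] open 0.0366 F [-0.1  0.3 -3.3] q [-0.29 -0.05  1.87 -0.01  1.31  1.38]
 need shift [ 0.51  0.1  -0.92] turn [0.09 0.14 0.11]
18041 (np.int64(7414), np.float64(-0.0799999999999999), np.float64(0.6790000000000003))
yaw -0.0901 bar a0 0.6798 bar b [-0.1851  0.0195]
-0.216 8 [-0.053 -0.039  0.126]
-0.212 648 [-0.053 -0.027  0.126]
-0.168 4 [-0.052 -0.039  0.14 ]
-0.164 653 [-0.054 -0.028  0.14 ]
-0.16 924 [-0.054 -0.028  0.134]
-0.156 39 [-0.047 -0.035  0.139]
-0.152 145 [-0.047 -0.035  0.14 ]
-0.148 144 [-0.047 -0.035  0.142]
-0.144 143 [-0.047 -0.035  0.143]
-0.14 190 [-0.047 -0.021  0.145]
-0.136 898 [-0.076 -0.008  0.139]
-0.132 1473 [-0.076 -0.008  0.138]
-0.128 236 [-0.047 -0.035  0.143]
-0.124 231 [-0.047 -0.035  0.142]
-0.12 416 [-0.047 -0.035  0.14 ]
-0.112 286 [-0.054 -0.029  0.144]
-0.108 1224 [-0.054 -0.028  0.136]
-0.032 1032 [-0.076 -0.008  0.139]
-0.028 955 [-0.077 -0.008  0.139]
handle top [0.1781 0.1774 0.1774 0.179  0.1775 0.1776 0.1782 0.1777 0.177 ]
grasp a,b [ 0.5548 -0.0389] hook b -0.03450000000000002
```

View pics/w33.png

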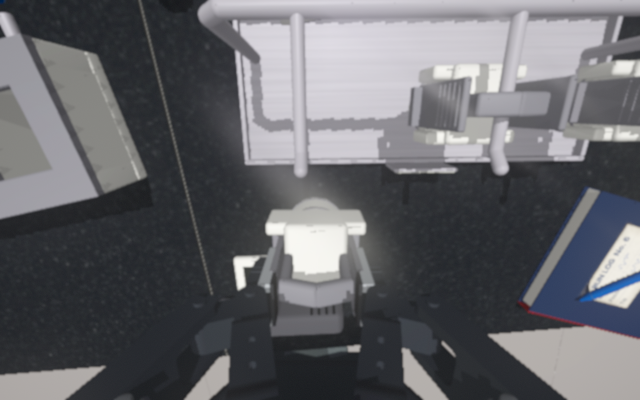

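Emit:
{"op": "carry_out", "data": {"increments": [[[0.1, 0.15, 0.1], [0, 0.2, -0.9], 0], [[0, 0, 0], [0, 0, 0], 0], [[0, 0, 0], [0, 0, 0], 0]]}}

```text
t: 46.55
tool_pos: [0.5482, -0.0806, 0.3043]
tool_rot: [1.274, 1.164, -1.268]
contact_force: [1.1, 0.2, -2.3]
opening: 0.0366
```

```bash
python3 chk.py 0 .1455 .08 w34 |grep -v '^-0.[12]'
```

```text
t 46.55 grasp [ 0.549  -0.0807  0.1493] jaw yaw -1.6563 tilt [ 0.005 -0.001 -1.   ] open 0.0366 F [ 1.1  0.2 -2.3] q [-0.28 -0.03  1.87  0.    1.3   1.38]
 need shift [ 0.44 -0.1  -0.19] turn [ 0.01  0.05 -0.01]
14935 (np.int64(3084), np.float64(-0.09599999999999992), np.float64(0.6760000000000003))
yaw -0.0853 bar a0 0.6764 bar b [-0.1652  0.0173]
-0.036 797 [-0.074 -0.008  0.136]
-0.032 1384 [-0.074 -0.008  0.137]
-0.028 203 [-0.072 -0.008  0.135]
handle top [0.162  0.1612 0.1605 0.1614 0.1605 0.1608 0.1609 0.1619 0.1619]
grasp a,b [ 0.5534 -0.0332] hook b -0.03450000000000002
```

View pics/w34.png

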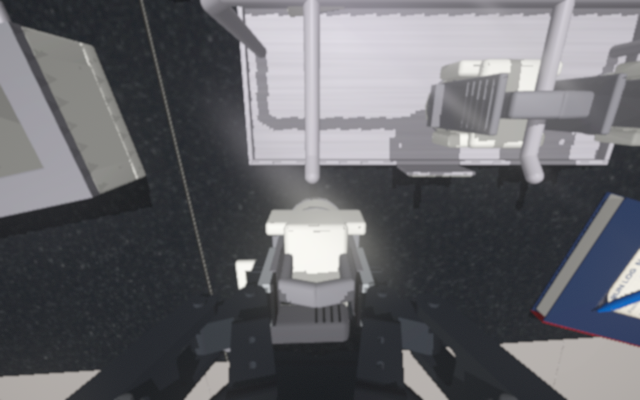

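Emit:
{"op": "carry_out", "data": {"increments": [[[0, 0, 0], [0.9, -0.08, -0.15], 0], [[0, 0, 0], [0.9, -0.08, 0], 0], [[0, 0, 0], [0, 0, 0], 0]]}}

```text
t: 46.9
tool_pos: [0.5851, -0.0839, 0.3022]
tool_rot: [1.274, 1.163, -1.268]
contact_force: [-0.8, -1.0, -2.5]
opening: 0.0366
```

```bash
python3 chk.py 0 .1455 .0 w35
```

```text
t 46.9 grasp [ 0.586  -0.084   0.1472] jaw yaw -1.6562 tilt [ 0.006 -0.001 -1.   ] open 0.0366 F [-0.8 -1.  -2.5] q [-0.27  0.06  1.79  0.    1.29  1.39]
 need shift [ 2.58 -0.28 -0.08] turn [ 0.01  0.06 -0.01]
handle top [0.1587 0.1597 0.1606 0.159  0.1596 0.1598 0.1597 0.1598 0.159 ]
grasp a,b [ 0.59   -0.0333] hook b -0.03450000000000002
```

View pics/w35.png

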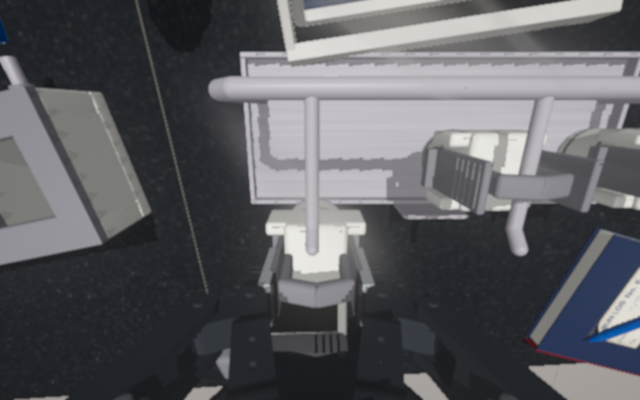

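Emit:
{"op": "carry_out", "data": {"increments": [[[0, 0, 0], [0.9, -0.08, -0.1], 0], [[0, 0, 0], [0.9, -0.08, 0], 0], [[0, 0, 0], [0.7, -0.06, 0], 0], [[0, 0, 0], [0, 0, 0], 0]]}}

```text
t: 47.35
tool_pos: [0.6337, -0.088, 0.3004]
tool_rot: [1.272, 1.166, -1.271]
contact_force: [-1.6, -0.4, -2.5]
opening: 0.0364
```

```bash
python3 chk.py 0 .131 .0 w36
```

```text
t 47.35 grasp [ 0.6339 -0.0881  0.1454] jaw yaw -1.6561 tilt [ 0.002 -0.001 -1.   ] open 0.0364 F [-1.6 -0.4 -2.5] q [-0.25  0.17  1.67 -0.    1.3   1.4 ]
 need shift [ 0.15 -0.08 -0.72] turn [ 0.01  0.02 -0.01]
handle top [0.1586 0.1576 0.158  0.1578 0.1579 0.157  0.1578 0.1578 0.158 ]
grasp a,b [ 0.6383 -0.0332] hook b -0.03450000000000002
```

View pics/w36.png

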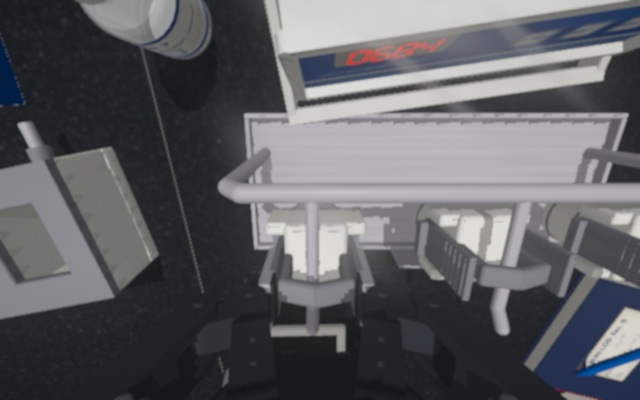

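Emit:
{"op": "carry_out", "data": {"increments": [[[0, 0, 0], [0.15, 0, -0.5], 0], [[0, 0, 0], [0, 0, -0.3], 0], [[0, 0, 0], [0, 0, 0], 0]]}}

```text
t: 47.7
tool_pos: [0.6353, -0.0878, 0.2865]
tool_rot: [1.273, 1.165, -1.27]
contact_force: [0.7, 0.6, -1.4]
opening: 0.0367
```

```bash
python3 chk.py 0 .1295 .0 w37
```

```text
t 47.7 grasp [ 0.6357 -0.0879  0.1315] jaw yaw -1.6562 tilt [ 0.003 -0.001 -1.   ] open 0.0367 F [ 0.7  0.6 -1.4] q [-0.25  0.19  1.67 -0.    1.28  1.4 ]
 need shift [ 0.07 -0.09 -0.1 ] turn [ 0.01  0.03 -0.01]
handle top [0.1442 0.1437 0.1433 0.1438 0.1442 0.1437 0.1432 0.1435 0.1439]
grasp a,b [ 0.641 -0.033] hook b -0.03450000000000002
```

Emit:
{"op": "carry_out", "data": {"increments": [[[0, 0, 0], [0, 0, -0.1], 0], [[0, 0, 0], [0, 0, 0], 0], [[0, 0, 0], [0, 0, 0], 0.6], [[0, 0, 0], [0, 0, 0], 0.8], [[0, 0, 0], [0, 0, 0], 0.85], [[0, 0, 0], [0, 0, 0], 0.85], [[0, 0, 0], [0, 0, 0], 0.85]]}}

```text
t: 48.45
tool_pos: [0.6343, -0.0877, 0.2849]
tool_rot: [1.273, 1.165, -1.27]
contact_force: [0.0, 0.5, -1.2]
opening: 0.0724
```

```bash
python3 chk.py 0 .1295 .0 w38
```

```text
t 48.45 grasp [ 0.6347 -0.0879  0.1299] jaw yaw -1.6563 tilt [ 0.003 -0.001 -1.   ] open 0.0724 F [ 0.   0.5 -1.2] q [-0.25  0.19  1.68 -0.    1.28  1.4 ]
 need shift [ 0.12 -0.09 -0.02] turn [ 0.01  0.03 -0.  ]
handle top [0.144  0.1426 0.1432 0.1431 0.1448 0.144  0.143  0.1431 0.1435]
grasp a,b [ 0.6399 -0.0331] hook b -0.03450000000000002
```

View pics/w38.png

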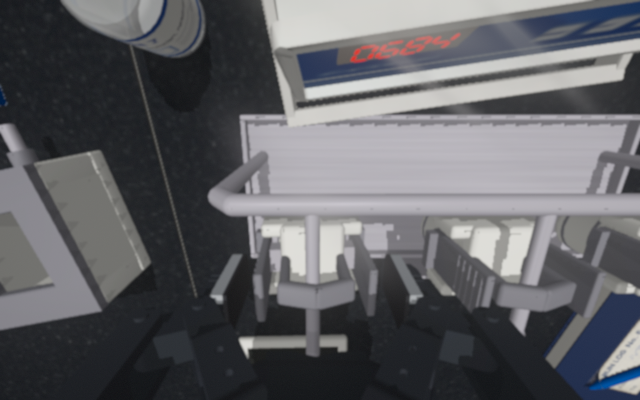

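Third hangs. Up and over to view rack, pad and scanner.

Emit:
{"op": "carry_out", "data": {"increments": [[[0, 0, 0], [0, 0, 0.4], 0.85], [[0, 0, 0], [0, 0, 0.8], 0.85], [[0, 0, 0], [0, 0, 1], 0.85], [[0, 0, 0], [0, 0, 1], 0.85], [[0, 0, 0], [-0.5, 0, 1], 1], [[0, 0, 0], [-1, 0, 1], 1], [[0, 0, 0], [-1, 0, 0], 1], [[0, 0, 0], [-1, 0, 0], 1]]}}

```text
t: 49.3
tool_pos: [0.5638, -0.0877, 0.4043]
tool_rot: [1.275, 1.155, -1.263]
contact_force: [-0.2, 0.5, -0.6]
opening: 0.0853
```

Emit:
{"op": "carry_out", "data": {"increments": [[[0, 0, 1], [-1, 0, 0], 1], [[0, 0, 1], [-1, 0, 0], 1], [[0, 0, 1], [-1, 0, 0], 1], [[0, 0, 1], [-1, 0, 0], 1], [[0, 0, 1], [-1, 0, 0], 1], [[0, 0, 1], [-1, 0, 0], 1], [[0, 0, 1], [0, 0, 0], 1], [[0, 0, 1], [0, 0, 0], 1]]}}

```text
t: 50.1
tool_pos: [0.4365, -0.0871, 0.4212]
tool_rot: [0.657, 1.445, -0.624]
contact_force: [-0.1, -0.1, 0.6]
opening: 0.0852
```

Emit:
{"op": "carry_out", "data": {"increments": [[[0, 0, 1], [0, 0, 0], 1], [[0, 0, 1], [0, 0, 0], 1], [[0, 0, 1], [0, 0, 0], 1], [[0, 0, 1], [0, 0, 0], 1], [[0, 0, 1], [0, 0, 0], 1], [[0, 0, 1], [0, 0, 0], 1], [[0, 0, 0.8], [0, 0, 0], 1], [[0, 0, 0], [0, 0, 0], 1]]}}

```text
t: 50.9
tool_pos: [0.4346, -0.0864, 0.4367]
tool_rot: [0.11, 1.529, -0.067]
contact_force: [0.9, 0.8, 0.4]
opening: 0.0854
```

Run:
```python
from h import *
goto([.45,-.045,.2],0)
im,d=get_image('wrist');cv2.imwrite('pics/w39.png',im);cal=get_calibration('wrist');P=cloud(cal,d);z=P[...,2]
for r in masks_of('wrist','scanner')[:2]:
    mm=r['region']&(z>.01)&(z<.06)&(d>0);print(r['p'],r['centre'],np.median(z[mm]));rect(P[mm],'scanner')
im,d=get_image('scene');cv2.imwrite('pics/s39.png',cv2.resize(im[100:280,220:440],None,fx=3.3,fy=3.3,interpolation=cv2.INTER_CUBIC))
```

```text
t 50.9 grasp [ 0.441  -0.0825  0.2819] jaw yaw -0.1135 tilt [ 0.041  0.025 -0.999] open 0.0854 F [0.9 0.8 0.4] q [-0.37 -0.43  1.98  0.04  1.56 -0.26]
 need shift [ 0.77  2.07 -4.08] turn [-0.28  0.4   1.13]
0.7 [277.0, 132.4] 0.03695505350040729
scanner centre [ 0.4113 -0.0308] size mm [140.5  51.3] angle deg 86.64 rad 1.512 n 3674
```

View pics/w39.png

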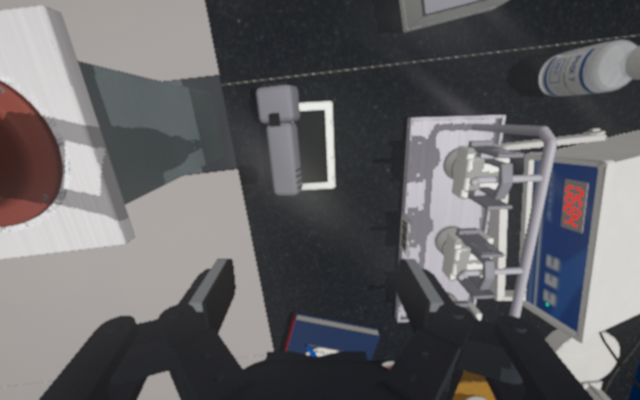

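View pics/s39.png

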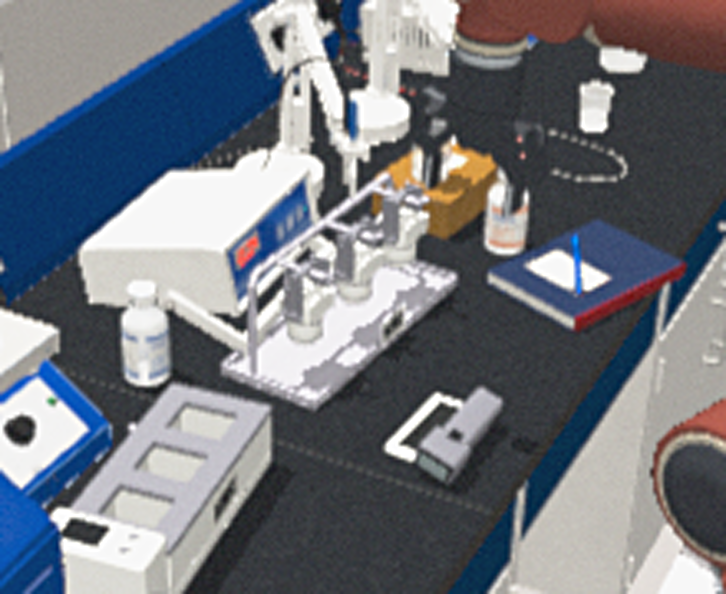

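Emit:
{"op": "carry_out", "data": {"increments": [[[-0.3, 0.4, 0.5], [-0.7, 1, -1], 1], [[0, 0, 0], [-0.7, 1, -1], 1], [[0, 0, 0], [0, 0, -1], 1], [[0, 0, 0], [0, 0, 0], 1]]}}

```text
t: 51.45
tool_pos: [0.4056, -0.0454, 0.3764]
tool_rot: [0.049, 1.568, -0.058]
contact_force: [0.1, -0.1, -0.2]
opening: 0.0854
```

```bash
cat > sc.py <<'E'
from h import *
import sys
goto([.411,-.0315,.2],-.06)
im,d=get_image('wrist');cv2.imwrite(f'pics/{sys.argv[1]}.png',im);cal=get_calibration('wrist');P=cloud(cal,d);z=P[...,2]
r=masks_of('wrist','scanner')[0]
mm=r['region']&(z>.02)&(z<.06)&(d>0);print(r['p'],np.median(z[mm]));rect(P[mm],'scanner')
Q=P[mm]
ang=float(sys.argv[2]);U=np.array([np.cos(ang),np.sin(ang)]);V=np.array([-U[1],U[0]])
a=Q[:,:2]@U;b=Q[:,:2]@V;a1=np.percentile(a,99.7);print('front a',a1)
for lo in np.arange(-.14,0,.01):
    s=(a>=a1+lo)&(a<a1+lo+.01)
    if s.sum()>5: print(round(lo,3),np.round(np.percentile(b[s],[1,99]),4),'z at low/mid/high b',[round(np.median(Q[s&(b>=np.percentile(b[s],p))&(b<=np.percentile(b[s],p+10)),2]),4) for p in(5,45,85)])
g=(a<a1-.05)&(a>a1-.13)
A=np.c_[Q[g][:,:2],np.ones(g.sum())];co=np.linalg.lstsq(A,Q[g][:,2],rcond=None)[0];print('plane slope',co)
E
python3 sc.py w40 1.512
```

```text
t 51.45 grasp [ 0.4059 -0.0463  0.2214] jaw yaw -0.068 tilt [ 0.002 -0.006 -1.   ] open 0.0854 F [ 0.1 -0.1 -0.2] q [-0.29 -0.49  2.12 -0.    1.51 -0.22]
 need shift [ 0.27  0.69 -1.07] turn [0.06 0.02 0.08]
0.7 0.038739879210943795
scanner centre [ 0.4128 -0.0309] size mm [139.5  51.4] angle deg 87.48 rad 1.527 n 4669
front a 0.0629162449560604
-0.14 [-0.4348 -0.3973] z at low/mid/high b [np.float64(0.0388), np.float64(0.0389), np.float64(0.0342)]
-0.13 [-0.4348 -0.3969] z at low/mid/high b [np.float64(0.0363), np.float64(0.0393), np.float64(0.0341)]
-0.12 [-0.4346 -0.3964] z at low/mid/high b [np.float64(0.0362), np.float64(0.039), np.float64(0.034)]
-0.11 [-0.4344 -0.3966] z at low/mid/high b [np.float64(0.0368), np.float64(0.0395), np.float64(0.0338)]
-0.1 [-0.4344 -0.3966] z at low/mid/high b [np.float64(0.0354), np.float64(0.0397), np.float64(0.034)]
-0.09 [-0.4343 -0.3959] z at low/mid/high b [np.float64(0.0353), np.float64(0.0392), np.float64(0.034)]
-0.08 [-0.434  -0.3962] z at low/mid/high b [np.float64(0.0358), np.float64(0.039), np.float64(0.0339)]
-0.07 [-0.434  -0.3954]
[... 160 characters left out ...]
39), np.float64(0.0331)]
-0.05 [-0.435  -0.3906] z at low/mid/high b [np.float64(0.0382), np.float64(0.0444), np.float64(0.0345)]
-0.04 [-0.4389 -0.3886] z at low/mid/high b [np.float64(0.0414), np.float64(0.0436), np.float64(0.0357)]
-0.03 [-0.4387 -0.3888] z at low/mid/high b [np.float64(0.0414), np.float64(0.043), np.float64(0.0361)]
-0.02 [-0.4386 -0.3881] z at low/mid/high b [np.float64(0.0419), np.float64(0.0427), np.float64(0.036)]
-0.01 [-0.4369 -0.389 ] z at low/mid/high b [np.float64(0.0408), np.float64(0.0417), np.float64(0.0347)]
0.0 [-0.4215 -0.4075] z at low/mid/high b [np.float64(0.0346), np.float64(0.0337), np.float64(0.0313)]
plane slope [ 0.04306287 -0.01133534  0.01842978]
```

View pics/w40.png

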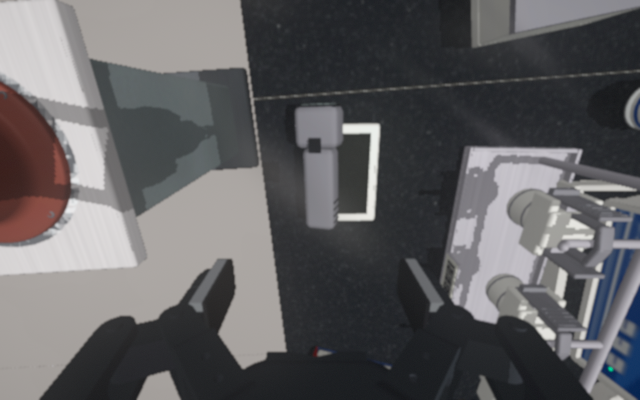

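Run:
```python
from h import *
im,d=get_image('wrist');cal=get_calibration('wrist');P=cloud(cal,d)
for v in (115,175,200,215):
    print(v,[ (round(P[v,u,0],3),round(P[v,u,2],4)) for u in range(290,384,4)])
cv2.imwrite('pics/w41.png',cv2.resize(im[80:250,270:400],None,fx=4,fy=4,interpolation=cv2.INTER_CUBIC)[:600])
im,d=get_image('scene');cv2.imwrite('pics/s41.png',cv2.resize(im[200:260,320:390],None,fx=8,fy=8,interpolation=cv2.INTER_CUBIC))
```

```text
115 [(np.float64(0.385), np.float64(0.0007)), (np.float64(0.391), np.float64(0.0319)), (np.float64(0.396), np.float64(0.0348)), (np.float64(0.4), np.float64(0.0373)), (np.float64(0.404), np.float64(0.039)), (np.float64(0.408), np.float64(0.0397)), (np.float64(0.413), np.float64(0.0409)), (np.float64(0.417), np.float64(0.0428)), (np.float64(0.421), np.float64(0.043)), (np.float64(0.425), np.float64(0.0462)), (np.float64(0.429), np.float64(0.0454)), (np.float64(0.433), np.float64(0.0431)), (np.float64(0.438), np.float64(0.029)), (np.float64(0.445), np.float64(-0.0011)), (np.float64(0.45), np.float64(0.0002)), (np.float64(0.455), np.float64(-0.0005)), (np.float64(0.459), np.float64(-0.0)), (np.float64(0.464), np.float64(0.0006)), (np.float64(0.469), np.float64(0.0)), (np.float64(0.473), np.float64(-0.0004)), (np.float64(0.478), np.float64(0.0006)), (np.float64(0.483), np.float64(0.0005)), (np.float64(0.487), np.float64(-0.0009)), (np.float64(0.492), np.float64(-0.0012))]
175 [(np.float64(0.377), np.float64(-0.0009)), (np.float64(0.383), np.float64(0.0003)), (np.float64(0.388), np.float6
[... 2137 characters left out ...]
(0.0356)), (np.float64(0.409), np.float64(0.037)), (np.float64(0.414), np.float64(0.0392)), (np.float64(0.419), np.float64(0.0403)), (np.float64(0.423), np.float64(0.0375)), (np.float64(0.429), np.float64(0.025)), (np.float64(0.435), np.float64(0.0068)), (np.float64(0.44), np.float64(0.0077)), (np.float64(0.445), np.float64(0.0077)), (np.float64(0.45), np.float64(0.0083)), (np.float64(0.455), np.float64(0.0088)), (np.float64(0.46), np.float64(0.009)), (np.float64(0.465), np.float64(0.0077)), (np.float64(0.471), np.float64(0.0073)), (np.float64(0.476), np.float64(0.0072)), (np.float64(0.482), np.float64(0.0007)), (np.float64(0.487), np.float64(0.001)), (np.float64(0.493), np.float64(0.0005))]
```

View pics/s41.png

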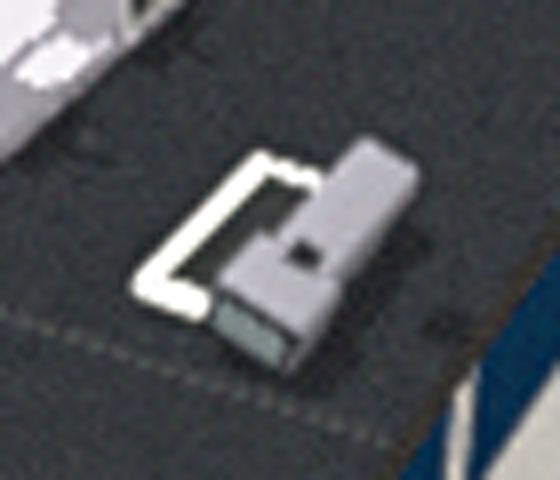

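View pics/w41.png

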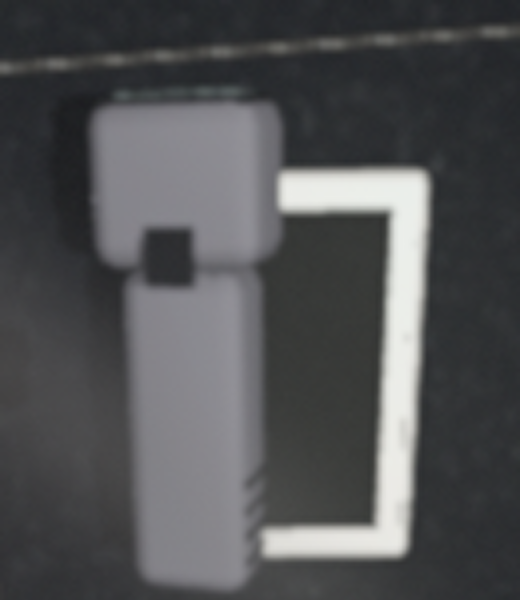

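Emit:
{"op": "carry_out", "data": {"increments": [[[0, 0, 0.2], [0.7, 0.75, -1], 1], [[0, 0, 0], [0, 0, -1], 1], [[0, 0, 0], [0, 0, -1], 1], [[0, 0, 0], [0, 0, -1], 1], [[0, 0, 0], [0, 0, -1], 1], [[0, 0, 0], [0, 0, -1], 1], [[0, 0, 0], [0, 0, 0], 1]]}}

```text
t: 52.35
tool_pos: [0.4266, -0.0339, 0.2689]
tool_rot: [0.033, 1.542, -0.052]
contact_force: [-1.0, 0.6, -0.6]
opening: 0.0855
```

Run:
```python
from h import *
goto([.421,-.031,.030],-.05)
im,d=get_image('wrist');cv2.imwrite('pics/w42.png',im)
```

```text
t 52.35 grasp [ 0.4309 -0.0359  0.114 ] jaw yaw -0.0537 tilt [ 0.028 -0.013 -1.   ] open 0.0855 F [-1.   0.6 -0.6] q [-0.25 -0.33  2.19 -0.01  1.25 -0.2 ]
 need shift [-0.28  0.14 -4.19] turn [0.13 0.28 0.04]
```

View pics/w42.png

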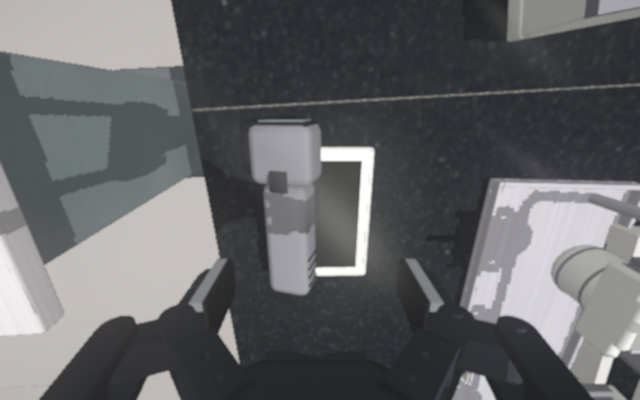

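Emit:
{"op": "carry_out", "data": {"increments": [[[0.1, 0.3, 0], [-0.4, 0.15, -1], 1], [[0, 0, 0], [0, 0, -1], 1], [[0, 0, 0], [0, 0, -0.8], 1], [[0, 0, 0], [0, 0, 0], 1]]}}

```text
t: 52.8
tool_pos: [0.4204, -0.0315, 0.2168]
tool_rot: [0.04, 1.565, -0.046]
contact_force: [-0.1, -0.5, -0.1]
opening: 0.0854
```

Run:
```python
from h import *
goto([.421,-.031,.030],-.05)
im,d=get_image('wrist');cv2.imwrite('pics/w43.png',im)
```

```text
t 52.8 grasp [ 0.4212 -0.0322  0.0618] jaw yaw -0.055 tilt [ 0.005 -0.004 -1.   ] open 0.0854 F [-0.1 -0.5 -0.1] q [-0.25 -0.26  2.23 -0.    1.16 -0.19]
 need shift [ 0.03  0.03 -1.59] turn [0.04 0.05 0.05]
```

View pics/w43.png

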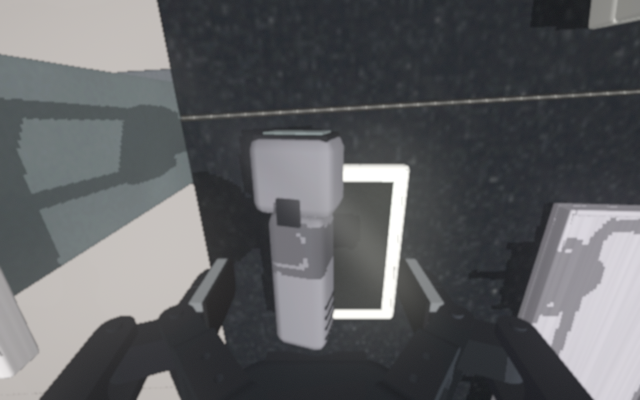

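Scanner lies inside the jaws (col ~303). Descend, then push it +x with the left finger.

Emit:
{"op": "carry_out", "data": {"increments": [[[0, 0, 0], [0, 0, -0.8], 1], [[0, 0, 0], [0, 0, -0.8], 1], [[0, 0, 0], [0, 0, 0], 1]]}}

```text
t: 53.15
tool_pos: [0.4228, -0.0321, 0.1894]
tool_rot: [0.039, 1.557, -0.048]
contact_force: [-0.1, 0.6, 0.7]
opening: 0.0854
```

Emit:
{"op": "carry_out", "data": {"increments": [[[0, 0, 0], [0.5, 0, 0], 1], [[0, 0, 0], [0.5, 0, 0], 1], [[0, 0, 0], [0.5, 0, 0], 1], [[0, 0, 0], [0.4, 0, 0], 1], [[0, 0, 0], [0, 0, 0], 1]]}}

```text
t: 53.65
tool_pos: [0.4665, -0.0326, 0.1942]
tool_rot: [0.038, 1.551, -0.049]
contact_force: [-0.6, -0.1, -0.4]
opening: 0.0855
```

Run:
```python
from h import *
goto([.46,-.031,.030],-.05)
im,d=get_image('wrist');cv2.imwrite('pics/w44.png',im)
cal=get_calibration('wrist');P=cloud(cal,d)
for v in (180,320,340): print(v,[ (round(float(P[v,u,0]),3),round(float(P[v,u,2]),4)) for u in range(240,370,8)])
```

```text
t 53.65 grasp [ 0.4695 -0.0337  0.0392] jaw yaw -0.055 tilt [ 0.019 -0.008 -1.   ] open 0.0855 F [-0.6 -0.1 -0.4] q [-0.23 -0.09  2.14 -0.    1.08 -0.17]
 need shift [-0.33  0.08 -0.46] turn [0.08 0.19 0.05]
180 [(0.439, 0.0406), (0.442, 0.0407), (0.446, 0.0407), (0.449, 0.0418), (0.453, 0.0409), (0.456, 0.041), (0.46, 0.0415), (0.463, 0.0409), (0.467, 0.0402), (0.47, 0.0377), (0.474, 0.0065), (0.479, 0.0072), (0.484, -0.0006), (0.489, -0.0005), (0.493, -0.0009), (0.498, -0.0008), (0.503, -0.0023)]
320 [(0.425, 0.0315), (0.431, 0.0364), (0.435, 0.0375), (0.44, 0.0368), (0.444, 0.0368), (0.448, 0.0378), (0.453, 0.0374), (0.457, 0.0352), (0.46, 0.0257), (0.464, 0.0072), (0.469, 0.0067), (0.475, 0.0063), (0.481, -0.0005), (0.486, -0.0016), (0.492, -0.0012), (0.498, -0.0004), (0.503, -0.0007)]
340 [(0.413, 0.0061), (0.429, 0.037), (0.434, 0.0371), (0.438, 0.0365), (0.442, 0.0363), (0.447, 0.0372), (0.451, 0.0374), (0.456, 0.0357), (0.46, 0.0322), (0.463, 0.0068), (0.469, 0.0067), (0.474, 0.0066), (0.48, -0.0013), (0.486, -0.0011), (0.492, -0.0017), (0.498, -0.0009), (0.503, -0.0002)]
```

View pics/w44.png

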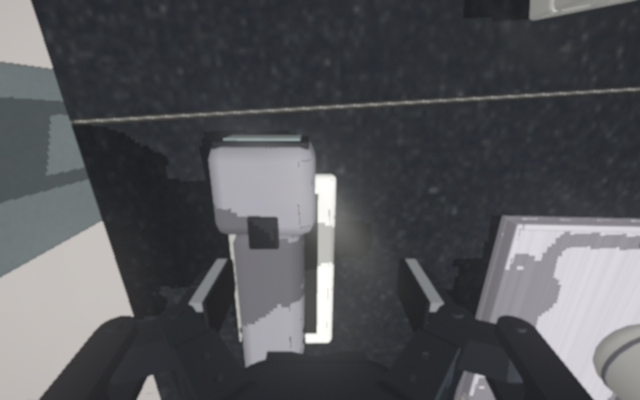

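Emit:
{"op": "carry_out", "data": {"increments": [[[0.1, 0.2, 0], [-0.8, 0, -0.4], 1], [[0, 0, 0], [-0.5, 0, 0], 1], [[0, 0, 0], [0, 0, 0], 1]]}}

```text
t: 54.0
tool_pos: [0.4401, -0.0326, 0.1866]
tool_rot: [0.045, 1.57, -0.041]
contact_force: [0.7, -0.3, -0.4]
opening: 0.0856
```

Run:
```python
from h import *
goto([.445,-.031,.030],-.05)
im,d=get_image('wrist');cv2.imwrite('pics/w45.png',im)
cal=get_calibration('wrist');P=cloud(cal,d);z=P[...,2];v,u=np.mgrid[0:400,0:640]
m=(d>0)&(z>.03)&(z<.05)&(v<270)&(u>200)&(u<420);Q=P[m];print('front y',np.percentile(Q[:,1],99.5))
for y0 in np.arange(-.03,.05,.01):
    s=Q[(Q[:,1]>=y0)&(Q[:,1]<y0+.01)]
    if len(s)>5: print(round(y0,3),np.round([s[:,0].min(),s[:,0].max(),np.median(s[:,2])],4))
```

```text
t 54.0 grasp [ 0.4402 -0.0322  0.0316] jaw yaw -0.0548 tilt [ 0.001  0.002 -1.   ] open 0.0856 F [ 0.7 -0.3 -0.4] q [-0.24 -0.14  2.2   0.    1.09 -0.19]
 need shift [ 0.25  0.08 -0.08] turn [-0.02  0.01  0.05]
front y 0.037871657846410146
-0.03 [0.3862 0.4905 0.0366]
-0.02 [0.3915 0.464  0.0368]
-0.01 [0.4246 0.4706 0.0417]
0.0 [0.423  0.4715 0.0414]
0.01 [0.4237 0.472  0.0413]
0.02 [0.4245 0.4725 0.0413]
0.03 [0.4253 0.4716 0.0386]
```

View pics/w45.png

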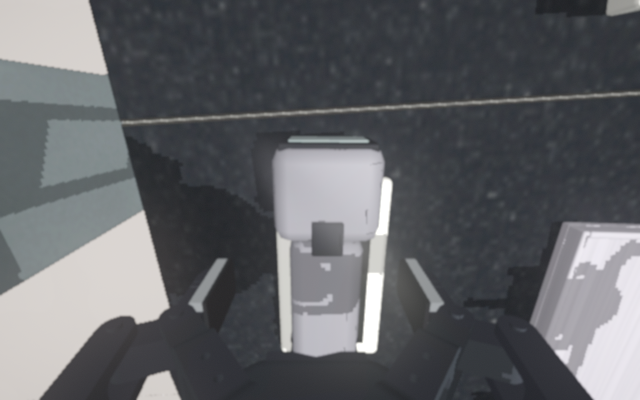

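Emit:
{"op": "carry_out", "data": {"increments": [[[0, 0, 0], [0.25, 0, 0], 1], [[0, 0, 0], [0, 0, 0], 0], [[0, 0, 0], [0, 0, 0], 0], [[0, 0, 0], [0, 0, 0], 0], [[0, 0, 0], [0, 0, 0], 0], [[0, 0, 0], [0, 0, 0], 0], [[0, 0, 0], [0, 0, 0], 0]], "squeeze": 60}}

```text
t: 54.75
tool_pos: [0.4476, -0.0329, 0.1885]
tool_rot: [0.044, 1.565, -0.042]
contact_force: [0.2, -0.8, -0.6]
opening: 0.0348
```

Emit:
{"op": "carry_out", "data": {"increments": [[[0, 0, 0], [0, 0, 0.5], 0], [[0, 0, 0], [0, 0, 1], 0], [[0, 0, 0], [-0.3, 0, 1], 0], [[0, 0, 0], [-0.6, 0, 1], 0], [[0, 0, -1], [-0.5, -0.3, 1], 0], [[0, 0, -1], [-0.3, -0.6, 0.5], 0], [[0, 0, -1], [0, -0.7, 0], 0], [[0, 0, -1], [0, -0.7, 0], 0]]}}

```text
t: 55.55
tool_pos: [0.41, -0.0783, 0.2944]
tool_rot: [0.368, 1.536, -0.363]
contact_force: [0.7, -0.2, -2.5]
opening: 0.0346
```

Emit:
{"op": "carry_out", "data": {"increments": [[[0, 0, -1], [0, -0.7, 0], 0], [[0, 0, -1], [0, -0.7, 0], 0], [[0, 0, -1], [0, -0.7, 0], 0], [[0, 0, -1], [0, -0.7, 0], 0], [[0, 0, -1], [0, -0.7, 0], 0], [[0, 0, -1], [0, -0.7, 0], 0], [[0, 0, -1], [0, -0.7, 0], 0], [[0, 0, -1], [0, -0.7, 0], 0]]}}

```text
t: 56.35
tool_pos: [0.408, -0.1941, 0.2982]
tool_rot: [1.007, 1.317, -1.007]
contact_force: [-0.5, 0.5, -1.2]
opening: 0.0351
```

Run:
```python
from h import *
L=.5816*RX-.136*RYv;print('label',L)
p=L-.13*RX;goto([*p,.12],-np.pi/2+RY)
im,d=get_image('wrist');cv2.imwrite('pics/w46.png',im)
for r in tip_of('wrist','rack_label'): 
    if r['p']>.2:print(r['p'],r['centre'],at_z(get_calibration('wrist'),r['centre'],.027))
```

```text
label [ 0.56776898 -0.18545335]
t 56.35 grasp [ 0.409  -0.1947  0.1432] jaw yaw -1.3007 tilt [ 0.006 -0.004 -1.   ] open 0.0351 F [-0.5  0.5 -1.2] q [-0.61 -0.29  2.11 -0.    1.32  0.69]
 need shift [ 1.51  0.99 -1.16] turn [ 0.05  0.05 -3.56]
```

View pics/w46.png

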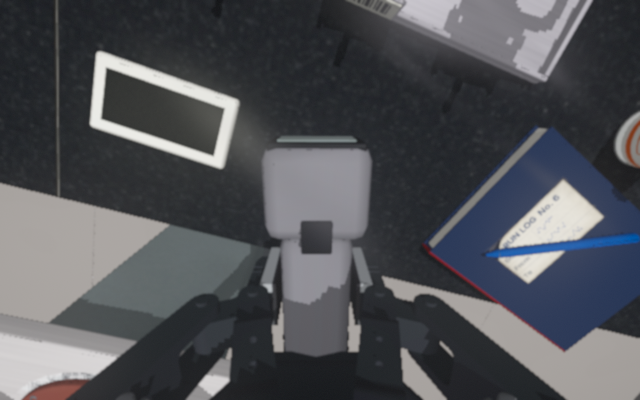

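Emit:
{"op": "carry_out", "data": {"increments": [[[0, 0, -0.9], [0.4, 0.3, 0], 0], [[0, 0, -0.9], [0.4, 0.3, 0], 0], [[0, 0, -0.9], [0.2, 0.3, 0], 0], [[0, 0, -0.8], [0.2, 0.1, 0], 0], [[0, 0, 0], [0, 0, 0], 0]]}}

```text
t: 56.95
tool_pos: [0.432, -0.1716, 0.299]
tool_rot: [1.268, 1.164, -1.268]
contact_force: [-0.2, 0.1, -1.7]
opening: 0.0348
```

Run:
```python
from h import *
L=.5816*RX-.136*RYv
p=L-.13*RX;goto([*p,.12],-np.pi/2+RY)
im,d=get_image('wrist');cv2.imwrite('pics/w47.png',im);cal=get_calibration('wrist');P=cloud(cal,d)
for r in tip_of('wrist','rack_label'): 
    if r['p']>.2:print(r['p'],r['centre'],at_z(cal,r['centre'],.027))
tp,tr,o=tool();g=tp+tr[:,0]*.155
v,u=np.mgrid[0:400,0:640];m=(d>0)&(v<235)&(v>135)&(u>255)&(u<375)&(abs(P[...,2]-g[2])<.02)
h=-tr[:2,1]*-1; h=tr[:2,1]; h=h/np.linalg.norm(h)  # tool y = forward
l=np.array([-h[1],h[0]]);a=(P[m][:,:2]-g[:2])@h;b=(P[m][:,:2]-g[:2])@l
print('fwd',h,'front a',np.percentile(a,99.8),'b',np.percentile(b,[1,99]),'z top head-grasp',np.median(P[m][:,2])-g[2])
```

```text
t 56.95 grasp [ 0.4325 -0.1722  0.144 ] jaw yaw -1.6519 tilt [ 0.004 -0.004 -1.   ] open 0.0348 F [-0.2  0.1 -1.7] q [-0.54 -0.26  2.08 -0.    1.31  1.11]
 need shift [ 0.31 -0.13 -1.2 ] turn [ 0.04  0.04 -0.05]
0.79 [320.8, 31.2] [ 0.56725289 -0.18648392  0.027     ]
fwd [ 0.99675576 -0.08048573] front a 0.06955049320134218 b [-0.0217948   0.02375346] z top head-grasp 0.0076985580055816405
```

View pics/w47.png

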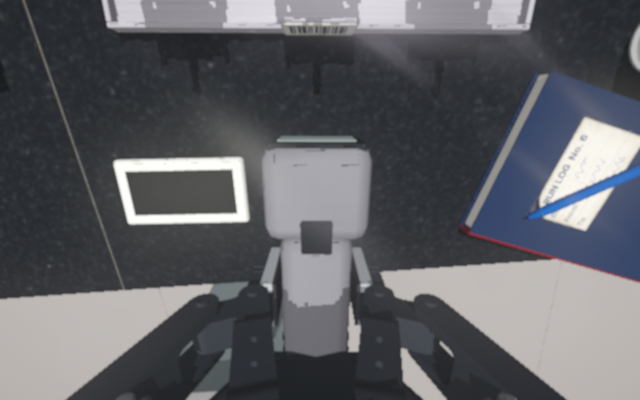

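Emit:
{"op": "carry_out", "data": {"increments": [[[0, 0, 0], [0.25, -0.2, -1], 0], [[0, 0, 0], [0, 0, -1], 0], [[0, 0, 0], [0, 0, -1], 0], [[0, 0, 0], [0, 0, -1], 0], [[0, 0, 0], [0, 0, -0.8], 0], [[0, 0, 0], [0, 0, 0], 0]]}}

```text
t: 57.65
tool_pos: [0.4358, -0.1759, 0.2019]
tool_rot: [1.258, 1.168, -1.257]
contact_force: [-0.9, 0.0, -1.3]
opening: 0.0351
```

Run:
```python
from h import *
goto([.4378,-.1763,.036],-np.pi/2+RY)
```

```text
t 57.65 grasp [ 0.4367 -0.1768  0.0469] jaw yaw -1.6383 tilt [ 0.006 -0.006 -1.   ] open 0.0351 F [-0.9  0.  -1.3] q [-0.54 -0.1   2.13 -0.    1.11  1.1 ]
 need shift [ 0.1  -0.02 -0.55] turn [ 0.06  0.06 -0.19]
```

Emit:
{"op": "carry_out", "data": {"increments": [[[0, 0, -0.2], [0, 0, -0.55], 0], [[0, 0, 0], [0, 0, 0], 0], [[0, 0, 0], [0, 0, 0], 0]]}}

```text
t: 57.95
tool_pos: [0.4362, -0.1763, 0.1919]
tool_rot: [1.272, 1.156, -1.27]
contact_force: [-0.4, -0.1, -1.5]
opening: 0.0349
```

Run:
```python
from h import *
goto([.4378,-.1763,.036],-np.pi/2+RY)
im,d=get_image('wrist');cv2.imwrite('pics/w48.png',im);cal=get_calibration('wrist');P=cloud(cal,d)
for v in (160,190,215,260,275,320,340): print(v,np.round(np.median(P[v-2:v+3,295:335].reshape(-1,3),0),4))
for r in tip_of('wrist','rack_label'): 
    if r['p']>.2:print(r['p'],r['centre'],at_z(cal,r['centre'],.027))
im,d=get_image('scene');cv2.imwrite('pics/s48.png',cv2.resize(im[100:280,220:440],None,fx=3.3,fy=3.3,interpolation=cv2.INTER_CUBIC))
```

```text
t 57.95 grasp [ 0.4375 -0.1774  0.0369] jaw yaw -1.6581 tilt [ 0.008 -0.007 -1.   ] open 0.0349 F [-0.4 -0.1 -1.5] q [-0.54 -0.08  2.13 -0.    1.08  1.12]
 need shift [ 0.08  0.   -0.05] turn [0.07 0.08 0.01]
160 [ 0.4989 -0.1814  0.0447]
190 [ 0.4863 -0.1803  0.0452]
215 [ 0.4751 -0.1793  0.0451]
260 [ 0.4506 -0.1771  0.0408]
275 [ 0.4425 -0.1764  0.0408]
320 [ 0.4159 -0.174   0.0407]
340 [ 0.4029 -0.173   0.0406]
```

View pics/w48.png

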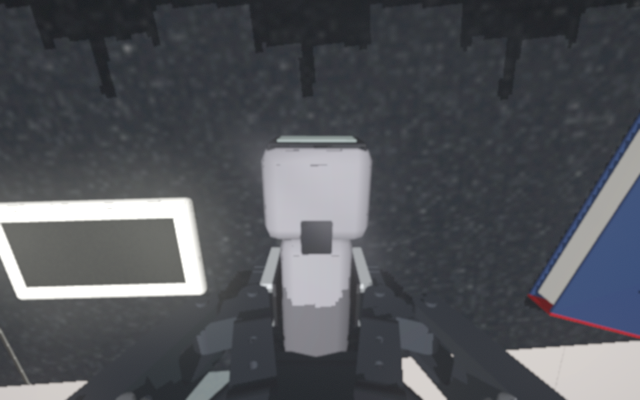

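View pics/s48.png

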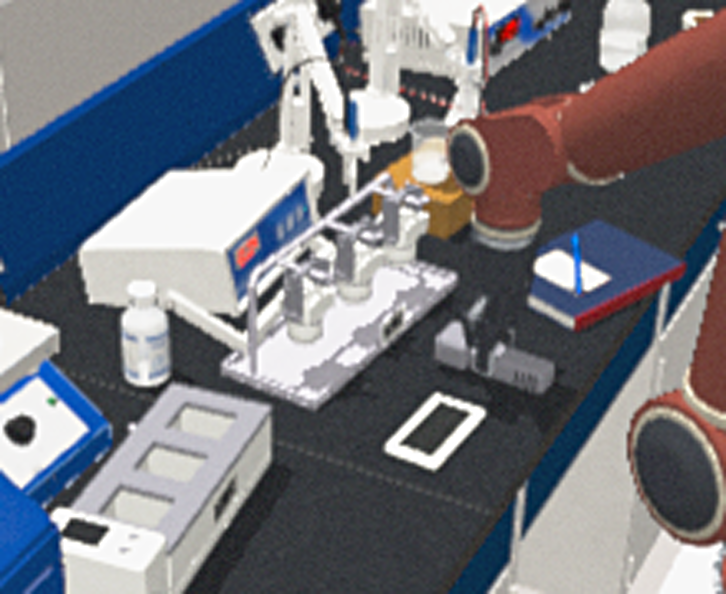

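Emit:
{"op": "carry_out", "data": {"increments": [[[0, 0, 0], [0, 0, -0.1], 0], [[0, 0, 0], [0, 0, 0], 0], [[0, 0, 0], [0, 0, 0], 0], [[0, 0, 0], [0, 0, 0], 0], [[0, 0, 0], [0, 0, 0], 0], [[0, 0, 0], [0, 0, 0], 0], [[0, 0, 0], [0, 0, 0], 0], [[0, 0, 0], [0, 0, 0], 0]]}}

```text
t: 58.9
tool_pos: [0.4368, -0.1765, 0.1912]
tool_rot: [1.272, 1.153, -1.269]
contact_force: [-0.3, -0.2, -0.8]
opening: 0.0352
```

Emit:
{"op": "carry_out", "data": {"increments": [[[0, 0, 0], [0, 0, 0], 0], [[0, 0, 0], [0, 0, 0], 0], [[0, 0, 0], [0, 0, 0], 0], [[0, 0, 0], [0, 0, 0], 0], [[0, 0, 0], [0, 0, 0], 0], [[0, 0, 0], [0, 0, 0], 0], [[0, 0, 0], [0, 0, 0], 0], [[0, 0, 0], [0, 0, 0], 0]]}}

```text
t: 59.7
tool_pos: [0.4367, -0.1765, 0.1911]
tool_rot: [1.272, 1.153, -1.269]
contact_force: [-0.1, 0.0, -1.7]
opening: 0.035
```

Run:
```python
from h import *
goto([.4378,-.1763,.036],-np.pi/2+RY)
im,d=get_image('wrist');cv2.imwrite('pics/w49.png',im);cal=get_calibration('wrist');P=cloud(cal,d)
for v in (190,275): print(v,np.round(np.median(P[v-2:v+3,295:335].reshape(-1,3),0),4))
goto([.449,-.045,.10],-.06)
```

```text
t 59.7 grasp [ 0.4383 -0.1778  0.0361] jaw yaw -1.6579 tilt [ 0.01  -0.008 -1.   ] open 0.035 F [-0.1  0.  -1.7] q [-0.54 -0.08  2.13 -0.    1.08  1.12]
 need shift [ 0.05  0.01 -0.01] turn [0.08 0.1  0.01]
190 [ 0.4873 -0.1808  0.0447]
275 [ 0.4435 -0.1771  0.0402]
t 59.75 grasp [ 0.4383 -0.1778  0.0361] jaw yaw -1.6578 tilt [ 0.01  -0.008 -1.   ] open 0.0349 F [ 0.2 -0.2 -1.3] q [-0.54 -0.08  2.13 -0.    1.08  1.12]
 need shift [0.61 6.58 3.19] turn [-0.02  0.15 15.98]
```

Emit:
{"op": "carry_out", "data": {"increments": [[[0, 0, 0], [0, 0, 0], 0], [[0, 0, 0], [0, 0, 0], 0], [[0, 0, 0], [-0.3, 0, 0.6], 0], [[0, 0, 0], [0, 0, 1], 0], [[0, 0, 1], [0, 0.2, 1], 0], [[0, 0, 1], [0, 0.4, 1], 0], [[0, 0, 1], [0, 0.5, 0], 0], [[0, 0, 1], [0, 0.5, 0], 0]]}}

```text
t: 60.55
tool_pos: [0.4297, -0.1441, 0.2653]
tool_rot: [0.965, 1.334, -0.963]
contact_force: [0.5, -0.2, -1.2]
opening: 0.0344
```

Emit:
{"op": "carry_out", "data": {"increments": [[[0, 0, 1], [0, 0.5, 0], 0], [[0, 0, 1], [0, 0.5, 0], 0], [[0, 0, 1], [0, 0.5, 0], 0], [[0, 0, 1], [0, 0.5, 0], 0], [[0, 0, 1], [0, 0.5, 0], 0], [[0, 0, 1], [0, 0.5, 0], 0], [[0, 0, 1], [0, 0.5, 0], 0], [[0, 0, 1], [0, 0.5, 0], 0]]}}

```text
t: 61.35
tool_pos: [0.4293, -0.0608, 0.2661]
tool_rot: [0.327, 1.535, -0.316]
contact_force: [-0.4, 0.0, -2.6]
opening: 0.0352
```

Emit:
{"op": "carry_out", "data": {"increments": [[[0, 0, 1], [0, 0.5, 0], 0], [[0, 0, 1], [0, 0.4, 0], 0], [[0, 0, 1], [0, 0.4, 0], 0], [[0, 0, 1], [0, 0.4, 0], 0], [[0, 0, 0], [0, 0, 0], 0]]}}

```text
t: 61.85
tool_pos: [0.4287, -0.0244, 0.2658]
tool_rot: [0.001, 1.561, 0.014]
contact_force: [-0.1, -0.4, -2.8]
opening: 0.0349
```

Run:
```python
from h import *
goto([.449,-.045,.080],-.06)
```

```text
t 61.85 grasp [ 0.4303 -0.0229  0.1108] jaw yaw 0.008 tilt [ 0.01  0.01 -1.  ] open 0.0349 F [-0.1 -0.4 -2.8] q [-0.23 -0.32  2.19  0.01  1.26 -0.25]
 need shift [ 1.01 -1.03 -1.54] turn [-0.09  0.1  -0.68]
```

Emit:
{"op": "carry_out", "data": {"increments": [[[-0.1, 0.1, -0.6], [0.9, -1, -0.5], 0], [[0, 0, 0], [0, 0, -0.8], 0], [[0, 0, 0], [0, 0, -0.5], 0], [[0, 0, 0], [0, 0, 0], 0]]}}

```text
t: 62.25
tool_pos: [0.4476, -0.0456, 0.2297]
tool_rot: [0.046, 1.567, -0.05]
contact_force: [-1.0, -0.1, -1.6]
opening: 0.0345
```

Run:
```python
from h import *
goto([.448,-.044,.036],-.06)
im,d=get_image('wrist');cv2.imwrite('pics/w50.png',im)
```

```text
t 62.25 grasp [ 0.4481 -0.046   0.0747] jaw yaw -0.0612 tilt [ 0.003 -0.003 -1.   ] open 0.0345 F [-1.  -0.1 -1.6] q [-0.27 -0.2   2.16 -0.    1.18 -0.2 ]
 need shift [ 0.02  0.08 -1.93] turn [0.03 0.03 0.01]
```

View pics/w50.png

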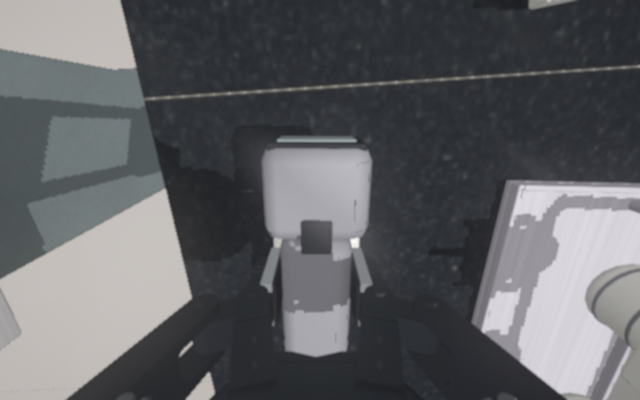

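Emit:
{"op": "carry_out", "data": {"increments": [[[0, 0, 0], [0, 0.1, -0.8], 0], [[0, 0, 0], [0, 0, -0.6], 0], [[0, 0, 0], [0, 0, -0.2], 0], [[0, 0, 0], [0, 0, 0], 0]]}}

```text
t: 62.7
tool_pos: [0.4485, -0.0438, 0.1995]
tool_rot: [0.046, 1.563, -0.052]
contact_force: [-0.8, -0.9, -0.8]
opening: 0.0347
```

Run:
```python
from h import *
goto([.448,-.044,.034],-.06)
```

```text
t 62.7 grasp [ 0.4496 -0.0444  0.0445] jaw yaw -0.0621 tilt [ 0.008 -0.004 -1.   ] open 0.0347 F [-0.8 -0.9 -0.8] q [-0.26 -0.15  2.17 -0.    1.11 -0.2 ]
 need shift [-0.02 -0.01 -0.52] turn [0.04 0.08 0.02]
```

Emit:
{"op": "carry_out", "data": {"increments": [[[0, 0.1, 0], [-0.1, 0, -0.45], 0], [[0, 0, 0], [0, 0, 0], 0]]}}

```text
t: 62.9
tool_pos: [0.4467, -0.0438, 0.1907]
tool_rot: [0.045, 1.572, -0.052]
contact_force: [-0.0, -0.0, -1.3]
opening: 0.0348
```

Run:
```python
from h import *
goto([.448,-.044,.034],-.06)
im,d=get_image('wrist');P=cloud(get_calibration('wrist'),d)
for v in (190,275): print(v,np.round(np.median(P[v-2:v+3,295:335].reshape(-1,3),0),4))
```

```text
t 62.9 grasp [ 0.4464 -0.0446  0.0357] jaw yaw -0.0621 tilt [-0.002 -0.005 -1.   ] open 0.0348 F [-0.  -0.  -1.3] q [-0.26 -0.13  2.18 -0.01  1.1  -0.2 ]
 need shift [ 0.07 -0.01 -0.09] turn [ 0.05 -0.02  0.02]
190 [0.4497 0.0052 0.0441]
275 [ 0.4469 -0.0387  0.0406]
```

Emit:
{"op": "carry_out", "data": {"increments": [[[0, 0, 0], [0, 0, -0.15], 0], [[0, 0, 0], [0, 0, 0], 0]]}}

```text
t: 63.15
tool_pos: [0.4478, -0.0442, 0.1892]
tool_rot: [0.045, 1.568, -0.053]
contact_force: [0.4, -0.6, -1.7]
opening: 0.0348
```

Emit:
{"op": "carry_out", "data": {"increments": [[[0, 0, 0], [0, 0, -0.1], 0], [[0, 0, 0], [0, 0, 0], 0]]}}

```text
t: 63.35
tool_pos: [0.4487, -0.0445, 0.189]
tool_rot: [0.044, 1.567, -0.053]
contact_force: [0.5, 0.4, -1.3]
opening: 0.0346
```

Run:
```python
from h import *
goto([.448,-.044,.034],-.06)
im,d=get_image('wrist');P=cloud(get_calibration('wrist'),d)
for v in (190,275): print(v,np.round(np.median(P[v-2:v+3,295:335].reshape(-1,3),0),4))
```

```text
t 63.35 grasp [ 0.4491 -0.0454  0.0341] jaw yaw -0.0621 tilt [ 0.003 -0.006 -1.   ] open 0.0346 F [ 0.5  0.4 -1.3] q [-0.26 -0.12  2.17 -0.01  1.09 -0.2 ]
 need shift [-0.04  0.02 -0.  ] turn [0.06 0.03 0.02]
190 [0.4516 0.0046 0.0416]
275 [ 0.4489 -0.0395  0.0378]
```

Nearly down (≈1 mm). One small step and release.

Emit:
{"op": "carry_out", "data": {"increments": [[[0, 0, 0], [0, 0, -0.1], 0], [[0, 0, 0], [0, 0, 0], 0], [[0, 0, 0], [0, 0, 0], 0.6], [[0, 0, 0], [0, 0, 0], 1], [[0, 0, 0], [0, 0, 0], 1], [[0, 0, 0], [0, 0, 0], 1]]}}

```text
t: 64.0
tool_pos: [0.4496, -0.0447, 0.1889]
tool_rot: [0.044, 1.566, -0.054]
contact_force: [-0.2, -0.3, -0.2]
opening: 0.085
```

Emit:
{"op": "carry_out", "data": {"increments": [[[0, 0, 0], [0, 0, 0.6], 1], [[0, 0, 0], [0, 0, 1], 1], [[0, 0, 0], [0, 0, 1], 1], [[0, 0, 0], [0, 0, 1], 1], [[0, 0, 0], [0, 0, 1], 1], [[0, 0, 0], [0, 0, 1], 1], [[0, 0, 0], [0, 0, 1], 1], [[0, 0, 0], [0, 0, 1], 1]]}}

```text
t: 64.8
tool_pos: [0.4471, -0.044, 0.3485]
tool_rot: [0.044, 1.57, -0.053]
contact_force: [1.1, -0.4, 0.6]
opening: 0.0856
```

```bash
python3 sc.py w51 1.51 | head -5
python3 - <<'E'
from h import *
im,d=get_image('wrist');cal=get_calibration('wrist');P=cloud(cal,d);z=P[...,2]
m=(abs(P[...,0]-.45)<.06)&(abs(P[...,1]+.045)<.1)&(z>.004)&(z<.012);rect(P[m],'pad')
im,d=get_image('scene');cv2.imwrite('pics/s51.png',cv2.resize(im[100:280,220:440],None,fx=3.3,fy=3.3,interpolation=cv2.INTER_CUBIC))
E
```

```text
t 64.8 grasp [ 0.4471 -0.0449  0.1935] jaw yaw -0.0619 tilt [-0.    -0.005 -1.   ] open 0.0856 F [ 1.1 -0.4  0.6] q [-0.26 -0.35  2.07 -0.01  1.42 -0.2 ]
 need shift [-1.81  0.63  0.33] turn [ 0.05 -0.    0.02]
0.58 0.042089164454920946
scanner centre [ 0.4526 -0.0457] size mm [139.6  47.5] angle deg 86.43 rad 1.508 n 4939
front a 0.05108547989332689
pad centre [ 0.4461 -0.0444] size mm [117.7  63.2] angle deg 86.41 rad 1.508 n 1468
```

View pics/w51.png

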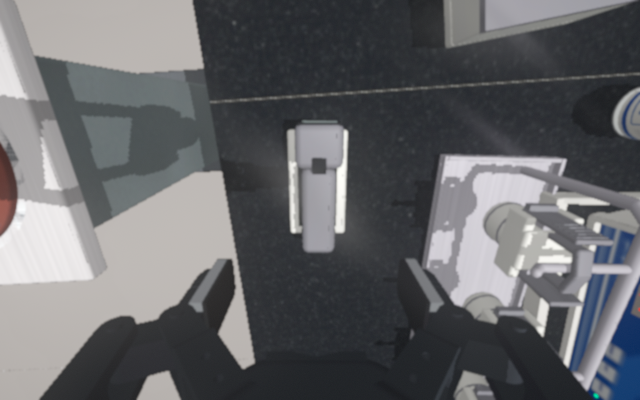

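View pics/s51.png

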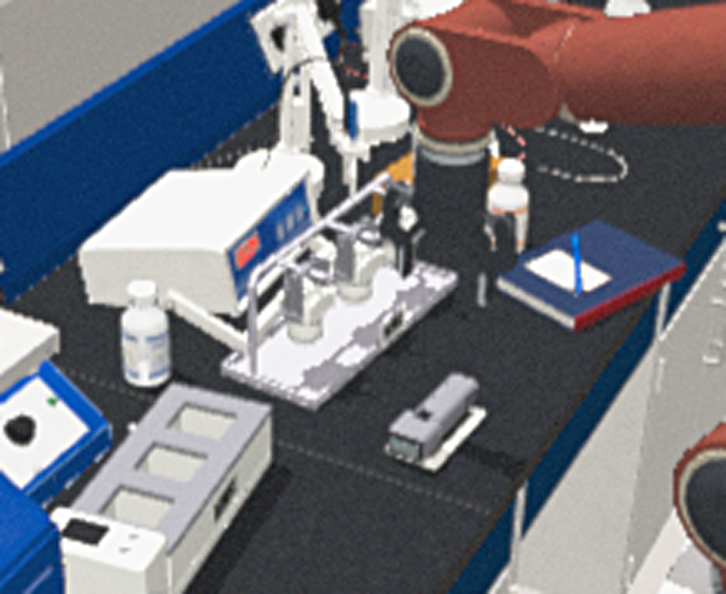

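Run:
```python
from h import *
im,d=get_image('wrist');cal=get_calibration('wrist');P=cloud(cal,d)
for v in (140,150,185,205,225,240): print(v,[ (round(float(P[v,u,0]),3),round(float(P[v,u,1]),3),round(float(P[v,u,2]),4)) for u in range(294,350,8)])
```

```text
140 [(0.428, 0.008, 0.0349), (0.436, 0.009, 0.04), (0.444, 0.008, 0.0402), (0.452, 0.008, 0.0414), (0.459, 0.007, 0.0395), (0.467, 0.007, 0.0399), (0.474, 0.006, 0.0369)]
150 [(0.428, -0.001, 0.0344), (0.436, -0.001, 0.0397), (0.443, -0.001, 0.0405), (0.451, -0.002, 0.0398), (0.459, -0.002, 0.0401), (0.466, -0.003, 0.0412), (0.474, -0.004, 0.0335)]
185 [(0.422, -0.044, 0.0062), (0.433, -0.037, 0.0332), (0.441, -0.037, 0.0361), (0.449, -0.037, 0.0366), (0.457, -0.038, 0.0348), (0.465, -0.039, 0.0331), (0.475, -0.047, 0.007)]
205 [(0.42, -0.068, 0.0066), (0.431, -0.059, 0.0333), (0.439, -0.058, 0.0377), (0.448, -0.059, 0.0347), (0.456, -0.059, 0.0367), (0.464, -0.061, 0.0318), (0.475, -0.071, 0.0053)]
225 [(0.418, -0.092, 0.007), (0.429, -0.082, 0.0325), (0.438, -0.08, 0.037), (0.446, -0.081, 0.037), (0.455, -0.081, 0.0368), (0.463, -0.085, 0.0307), (0.474, -0.097, 0.0044)]
240 [(0.415, -0.116, -0.0021), (0.428, -0.1, 0.0317), (0.437, -0.099, 0.0356), (0.445, -0.099, 0.0361), (0.454, -0.099, 0.0363), (0.464, -0.119, -0.0026), (0.474, -0.119, -0.0018)]
```

Emit:
{"op": "carry_out", "data": {"increments": [[[0, 0, 0], [0, 0.8, 1], 1], [[0, 0, 0], [0, 1, 1], 1], [[0, 0, 0], [0, 1, 1], 1], [[0, 0, 0], [0, 1, 0], 1], [[0, 0, 0], [0, 1, 0], 1], [[0, 0, 0], [0, 1, 0], 1], [[0, 0, 0], [0, 1, 0], 1], [[0, 0, 0], [0, 0, 0], 1]]}}

```text
t: 65.85
tool_pos: [0.4437, 0.0965, 0.3933]
tool_rot: [0.049, 1.598, -0.054]
contact_force: [-0.5, -0.2, 0.0]
opening: 0.0851
```

Run:
```python
from rackfit import *
im,d=get_image('wrist');cal=get_calibration('wrist');P=cloud(cal,d);cv2.imwrite('pics/w52.png',im)
z=P[...,2]
im2,d2=get_image('scene');cv2.imwrite('pics/s52.png',cv2.resize(im2[100:280,220:440],None,fx=3.3,fy=3.3,interpolation=cv2.INTER_CUBIC))
m=(d>0)&(z>.03)&(z<.05)&(P[...,0]>.41)&(P[...,0]<.5)&(P[...,1]>-.14)&(P[...,1]<.06);rect(P[m],'scanner')
g=m&(P[...,1]<-.03);A=np.c_[P[g][:,:2],np.ones(g.sum())];print(np.linalg.lstsq(A,P[g][:,2],rcond=None)[0],np.median(P[g][:,2]))
a=P[...,:2]@RX-.642;b=P[...,:2]@RYv
for hb in(-.0345,-.138,-.2425):
    k=(d>0)&(z>.1)&(z<.16)&(abs(b-hb)<.036)&(abs(a)<.03);print(hb,k.sum(),np.percentile(z[k],98) if k.sum() else 0)
print(get_obs()['t'])
```

```text
scanner centre [ 0.4495 -0.0457] size mm [140.8  47.4] angle deg 86.37 rad 1.507 n 2697
[0.00909911 0.0019171  0.03221641] 0.03656593169100625
-0.0345 27 0.10406314447289641
-0.138 294 0.11271013257363109
-0.2425 0 0
65.95
```

View pics/s52.png

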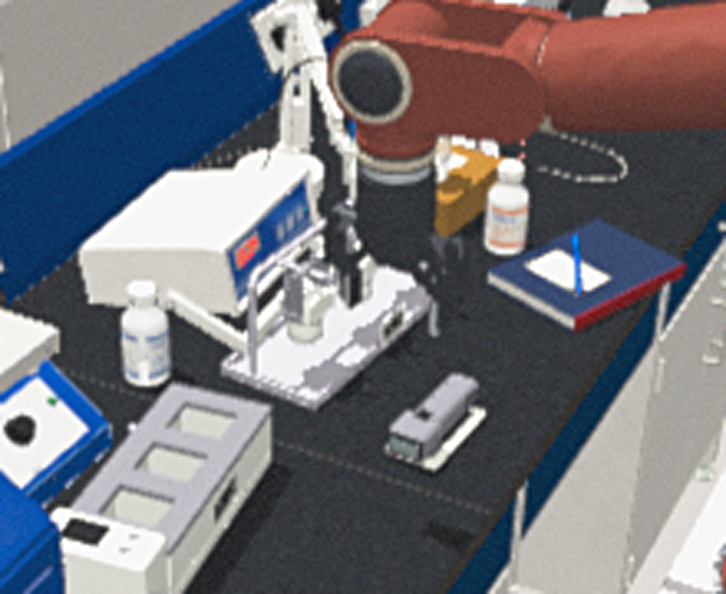

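View pics/w52.png

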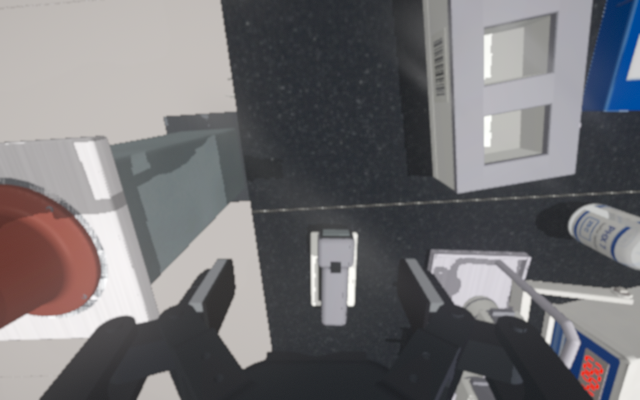

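Run:
```python
from h import *
im,d=get_image('top');P=cloud(get_calibration('top'),d);z=P[...,2]
cv2.imwrite('pics/t53.png',cv2.resize(im[130:270,320:480],None,fx=4,fy=4,interpolation=cv2.INTER_CUBIC))
```

```text
(no output)
```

View pics/t53.png

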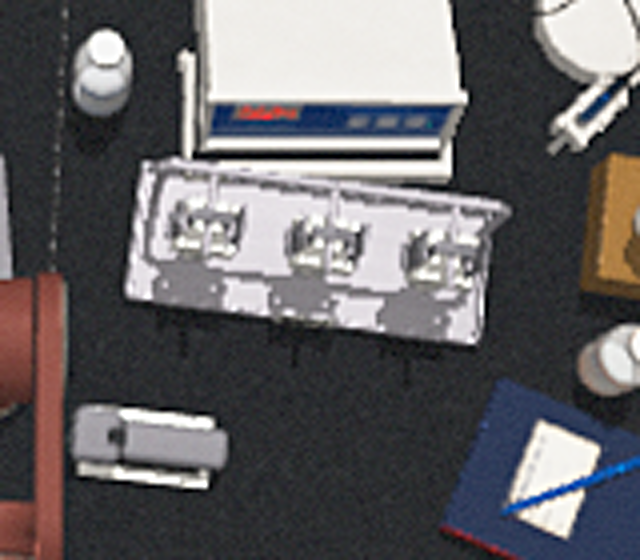

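All three hang, each on its own hook, and the scanner lies centred along its pad. Handing in.

```bash
python3 -c "
from station import *
print(finish_job())"
```

```text
the job is handed in; nothing more can be done
None
```

The job is done and handed in at about 66 s of the 210 s allowed; no verdict was given.

- **First scan:** I held the scanner square in front of the polisher's label for about 2.5 s while all three cartridges were still snapped in. I then laid it back on its pad.
- **Cartridges:** I squeezed each one's catches, drew it straight up and hung it by its handle. The -y bay's cartridge is on hook 2, the middle one on hook 1 and the +y one on hook 0.
- **Scanner knocked:** When I came back for it, the scanner had been knocked about 4 cm off and was tipped over the pad's edge. I pushed it flat onto the pad with one finger and gripped it again.
- **Second scan:** I held it in front of the rack's label for about 2 s with all three hanging, at a measured offset of about 2 mm or less in height and sideways.

**Last checks:** The top picture shows all three cartridges on their own hooks. The scanner lies flat along its pad. Its distance from the pad's middle came out at 3 to 7 mm in different views, against 20 mm allowed. The arm is clear of everything. A depth check of the cartridges from the last wrist view read wrong because the rack was mostly hidden behind the gripper, so I relied on the top picture and the close-ups at each release. The bottles I could see in the last pictures stand where they were. I did not check the amber and wash bottles at the end; no move went near them.

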